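# Make up a sugar gift caddy

### The arm

A 6-joint arm with a two-finger parallel gripper is mounted at the origin on the work surface. World frame = base frame: x ahead of the robot, y to its left, z up, the work surface at z = 0. Lengths are in m, angles in rad, forces in N, time in s.
With the tool pointing down it reaches from about 0.325 to 0.85 m from the base axis. Payload 15.5 kg.
Tool frame: the origin (TCP) lies midway between the tips of the shut fingers; the grasp point (between the pads) lies 19 mm behind it (tcp_to_grasp is the distance from the TCP to the grasp point, in m); z points along the fingers, x is the direction in which the jaws open and shut, and the axes are right-handed (so a half turn about z gives the same grasp; the last joint's range is limited). The gripper opens to 91 mm and grips with 3 to 60 N. Pads are 32 mm wide; open, the fingers measure 118 mm over their backs; the gripper's body (76 mm by 178 mm) begins 60 mm behind the grasp point.
Start: joints at [1.183, 0.494, 1.345, -0, 1.302, -0.096], TCP at [0.18, 0.598, 0.214] pointing down, gripper open.
Joint ranges: [-2.91, 2.91], [-0.82, 2.16], [0.22, 2.67], [-1.22, 4.37], [0.12, 2.79], [-3.08, 3.08]. Speed limits (rad/s): [1.89, 1.89, 2.57, 3.01, 3.01, 3.01].

### API

Orientations are given as a unit quaternion [w, x, y, z].
In Python, from workcell import * gives the robot as it stands. The module is installed in compiled form; this text tells all that it offers.
- The arm moves only by the tool send_rows, never from a script. Its argument "plan" is a list of rows, each an object of numbers: "tx", "ty", "tz": the shift along the tool's x, y, z in m; "rx", "ry", "rz": the turn, a rotation vector about the tool's x, y, z in degrees; "claw": the finger opening in m, from 0 to 0.0912. A call has 1 to 12 rows; each row shifts and turns the commanded pose from where the row before left it, along the tool's axes as they then stand; what a row does not reach is not made up. A row lasts 1/8 s, in which the tool goes at most 62.5 mm and 10.7 degrees, less where a joint would pass 70% of its speed; a pose out of reach is approached as far as the arm can. A call with a gripper value outside its range is refused whole. The fingers move at their own pace and stop on an object; "grip_force" is the grip in N (left out, the last holds). Time passes only in rows, so rows that do not move let the fingers close. It gives the time, the measured TCP pose, the force and the opening at its end, in the units of the state.
- get_state(): the state, without advancing time (a new reading comes with each control period).
- snapshot(name): name is "scene" or "top"; returns a dict with "pixels" (384x512x3 uint8, red, green, blue), "intrinsics" (3x3 intrinsics, pixels), "view" (4x4, takes a point from world to camera coordinates). Camera axes: x right, y down, z forward; pixel columns grow to the right and rows downward; lengths in m; the calibration is good to about 2 mm. A picture is of the moment at which its call begins. There is no depth.
- sign_off(): hands the job in, once; it reports no verdict.
The state is a dict: "time": time; "joint_positions": joint angles; "joint_vel": joint speeds; "joint_torque": joint torques, N m; "eef_pos": TCP position; "eef_rot": TCP orientation; "wrist_force": force on the tool from outside, world axes, zero at the start; "ft_torque": the same for the moment, N m; "width": finger opening in m.
Only numpy, scipy, OpenCV 4.12 (cv2) and the standard library are available. Lean on these libraries where they do the work, as an engineer would, in place of code of your own. Each camera call takes 0.05 s, during which the arm holds its last target.

### The job

Make up the gift caddy: set every sugar block on the bench fully home in a pocket of its own, and empty the tumbler of lump sugar into the square well, with no lump left out. Then plug the well with its stopper, pressed in square until the flange lies flat on the caddy, and leave the empty tumbler on the bench; do not disturb the bowls, the sugar dome or the brush.

Things in the scene. Friction and masses are not known exactly. Their poses are not given: they have to be found in the camera images.
- caddy: Hardwood gift caddy, a box 364 mm long (its own y), 112 mm wide (its x) and 78 mm high, fixed to the bench; origin at the centre of its underside, z up. In its top are, in a row along y, two square pockets, the large square well in the middle, two square pockets.
- well (a point): Centre of the well's mouth, level with the caddy's top (78 mm up). The well is 80 mm square inside, sides parallel to the caddy's x and y, floor 66 mm below its mouth.
- pocket1 (a point): Centre of the mouth of pocket 1, level with the caddy's top, -142 mm along the caddy's y from the well. The pocket is 50.4 mm square and 20 mm deep, sides parallel to the caddy's x and y.
- pocket2 (a point): Centre of the mouth of pocket 2, level with the caddy's top, -80 mm along the caddy's y from the well. The pocket is 50.4 mm square and 20 mm deep, sides parallel to the caddy's x and y.
- pocket3 (a point): Centre of the mouth of pocket 3, level with the caddy's top, +80 mm along the caddy's y from the well. The pocket is 50.4 mm square and 20 mm deep, sides parallel to the caddy's x and y.
- pocket4 (a point): Centre of the mouth of pocket 4, level with the caddy's top, +142 mm along the caddy's y from the well. The pocket is 50.4 mm square and 20 mm deep, sides parallel to the caddy's x and y.
- block1: Pressed brown-sugar block, a 48 mm cube with edges eased 2 mm, 130 g, origin at its centre; any face may go down. Home in a pocket it stands 28 mm proud of the caddy's top. May be absent (None).
- block2: Pressed brown-sugar block, a 48 mm cube with edges eased 2 mm, 130 g, origin at its centre; any face may go down. Home in a pocket it stands 28 mm proud of the caddy's top. May be absent (None).
- block3: Pressed brown-sugar block, a 48 mm cube with edges eased 2 mm, 130 g, origin at its centre; any face may go down. Home in a pocket it stands 28 mm proud of the caddy's top. May be absent (None).
- block4: Pressed brown-sugar block, a 48 mm cube with edges eased 2 mm, 130 g, origin at its centre; any face may go down. Home in a pocket it stands 28 mm proud of the caddy's top. May be absent (None).
- lump1: Lump of rock sugar, a 16 mm cube with rounded edges, 10 g, origin at its centre; at the start in the tumbler.
- lump2: Lump of rock sugar, a 16 mm cube with rounded edges, 10 g, origin at its centre; at the start in the tumbler.
- lump3: Lump of rock sugar, a 16 mm cube with rounded edges, 10 g, origin at its centre; at the start in the tumbler.
- lump4: Lump of rock sugar, a 16 mm cube with rounded edges, 10 g, origin at its centre; at the start in the tumbler.
- lump5: Lump of rock sugar, a 16 mm cube with rounded edges, 10 g, origin at its centre; at the start in the tumbler. May be absent (None).
- lump6: Lump of rock sugar, a 16 mm cube with rounded edges, 10 g, origin at its centre; at the start in the tumbler. May be absent (None).
- lump7: Lump of rock sugar, a 16 mm cube with rounded edges, 10 g, origin at its centre; at the start in the tumbler. May be absent (None).
- lump8: Lump of rock sugar, a 16 mm cube with rounded edges, 10 g, origin at its centre; at the start in the tumbler. May be absent (None).
- tumbler: Plain steel tumbler, a round cup 66 mm high that widens from 58 mm across at its foot to 68 mm at its rim, wall 3 mm, floor 4 mm thick, about 0.16 kg; origin at the centre of its underside, its z towards its mouth. It stands upright and holds the lumps.
- stopper: Square wooden stopper of the well, about 0.14 kg; origin at the centre of the underside, z up. From below: shank 77 mm square and 18 mm high with an eased foot, flange 92 mm square and 8 mm thick (18 to 26 mm up), bar handle 16 mm thick (its x), 52 mm long (its y), from 26 to 56 mm up. It stands on its shank on the bench. Home, the flange lies flat on the caddy's top and the underside is 60 mm above the bench; either way round or a quarter turn will do.
- bowls: Bystander: stack of dark bowls, 124 mm across and 69 mm high, right of the caddy's far side; origin under its centre.
- dome: Bystander: bowl-shaped cake of sugar, flat side down, 110 mm across and 44 mm high, left of the caddy's far side; origin under its centre.
- brush: Bystander: flat brush 190 mm long lying beyond the caddy; origin on its underside.
Mind the look-alikes: they are no part of the job. What is shaped like the stopper but green is not meant.

How it is judged:
By the outcome, as a careful person would: the job done as asked, in the order asked, and still so for the second after the job is handed in, with the robot touching nothing.
Of block1, block2, block3, block4 only 2 to 4 are there at a start; the rules pass over those that are not, and their reading is None.
Of lump5, lump6, lump7, lump8 only 1 to 4 are there at a start; the rules pass over those that are not, and their reading is None.
At some moment in a run one of block1, block2, block3, block4, stopper may be knocked a few centimetres aside while the robot is not near it.
Once in a run the grip may slacken for a moment while it holds something.
It also fails if it takes over 210 s, if anything falls off the work surface, if the arm or the gripper's body presses on something with over 40 N, if the wrist force passes 120 N, or if a joint passes its speed limit or range.

## Working session

There is one attempt and no reset: what is moved stays moved. The work goes in short steps, Python scripts to look and compute and a tool call to move; the robot and the scene stay as the last step left them, time stands still between calls to the robot, and variables do not carry over. Pictures are saved under pics/ and viewed, and the job is handed in when it is done.

Besides the shell and the picture viewer there is one more tool, called after "Emit:" as a command line: name --argument value ..., lists and objects as JSON in quotes. send_rows: Moves the arm, as the interface text tells. Its arguments: {"type":"object","properties":{"plan":{"type":"array"},"grip_force":{"type":"number"}},"required":["plan"]}

```bash
mkdir -p pics
cat > h.py <<'E'
from workcell import *
import numpy as np, cv2
def snap(n,f):
    s=snapshot(n); im=cv2.cvtColor(s['pixels'],cv2.COLOR_RGB2BGR); cv2.imwrite('pics/'+f+'.png',im)
    np.savez('pics/'+f+'.npz',im=im,K=s['intrinsics'],V=s['view']); return im,np.array(s['intrinsics']),np.array(s['view'])
def load(f):
    d=np.load('pics/'+f+'.npz'); return d['im'],d['K'],d['V']
def ray(K,V,u,v,z):
    R=V[:3,:3];t=V[:3,3]; c=-R.T@t; d=R.T@np.linalg.inv(K)@np.array([u,v,1.]); s=(z-c[2])/d[2]; return c+s*d
def proj(K,V,p):
    q=V[:3,:3]@np.array(p)+V[:3,3]; q=K@q; return q[:2]/q[2]
def crop(f,x0,y0,x1,y1,s,o):
    im=load(f)[0][y0:y1,x0:x1]; cv2.imwrite('pics/'+o+'.png',cv2.resize(im,None,fx=s,fy=s,interpolation=cv2.INTER_CUBIC))
E
python3 - <<'E'
from h import *
for n in ['scene','top']:
    im,K,V=snap(n,n+'0'); print(K,V, 'cam',-V[:3,:3].T@V[:3,3])
s=get_state()
for k in s: print(k,s[k])
E
```

```text
[[397.902161     0.         259.03542249]
 [  0.         397.902161   188.40182762]
 [  0.           0.           1.        ]] [[-0.53696442  0.84337677 -0.0196171   0.31845081]
 [ 0.60498402  0.36876903 -0.7056938  -0.27071451]
 [-0.58793158 -0.39080049 -0.70824532  1.57236292]
 [ 0.          0.          0.          1.        ]] cam [1.25921652 0.44573732 0.92882421]
[[369.68914756   0.         252.60782498]
 [  0.         369.68914756 192.4947007 ]
 [  0.           0.           1.        ]] [[-0.10576175 -0.99438725  0.00290786  0.05479187]
 [-0.96942971  0.10245531 -0.22295504  0.54322327]
 [ 0.22140572 -0.02639908 -0.97482439  0.82453975]
 [ 0.          0.          0.          1.        ]] cam [0.34985385 0.02059532 0.9247365 ]
time 0.1
joint_positions [ 1.18248998e+00  4.94151960e-01  1.34604658e+00 -2.35331555e-05
  1.30250370e+00 -9.54669604e-02]
joint_vel [-0.00091484 -0.00297592 -0.0011377  -0.00181642 -0.00042265 -0.00081426]
joint_torque [ 3.86187850e-03 -8.80245852e+01 -3.82542694e+01  7.09627359e-02
  4.82961140e-02  2.74872967e-06]
eef_pos [0.18027781 0.59808671 0.21338632]
eef_rot [ 2.96618853e-04  8.02703404e-01  5.96378183e-01 -4.68982092e-04]
wrist_force [-0.52734272  0.09215073  0.52428377]
ft_torque [ 0.01182137 -0.04146573  0.01694864]
width 0.09139653117609144
```

View pics/scene0.png

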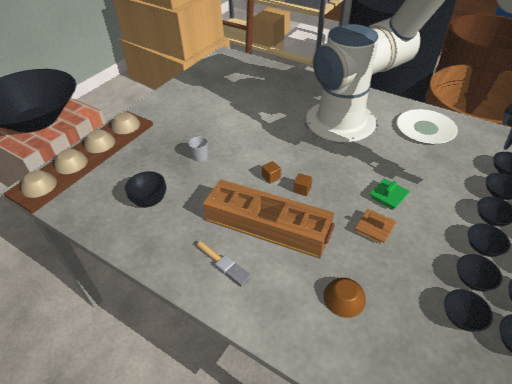

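View pics/top0.png

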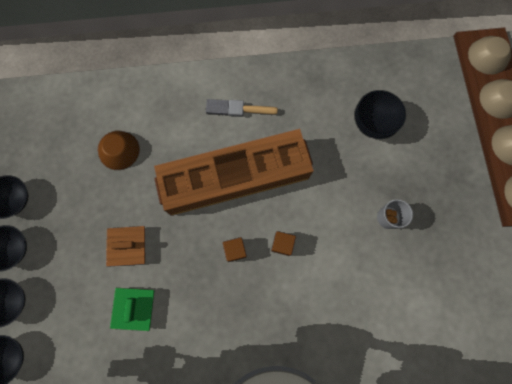

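The pictures show the brown wooden stopper at top (126,246) / scene (376,226). The green look-alike is at top (132,309). The two blocks are at top (234,249) and (284,243), the tumbler at (397,214) and the caddy around (234,170). I'll enlarge to confirm and pick out corners.

Run:
```python
from h import *
crop('top0',90,120,320,290,3.4,'c1')
crop('top0',200,220,420,270,3.6,'c2')
crop('top0',350,180,430,240,8,'c3')
```

```text
(no output)
```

View pics/c1.png

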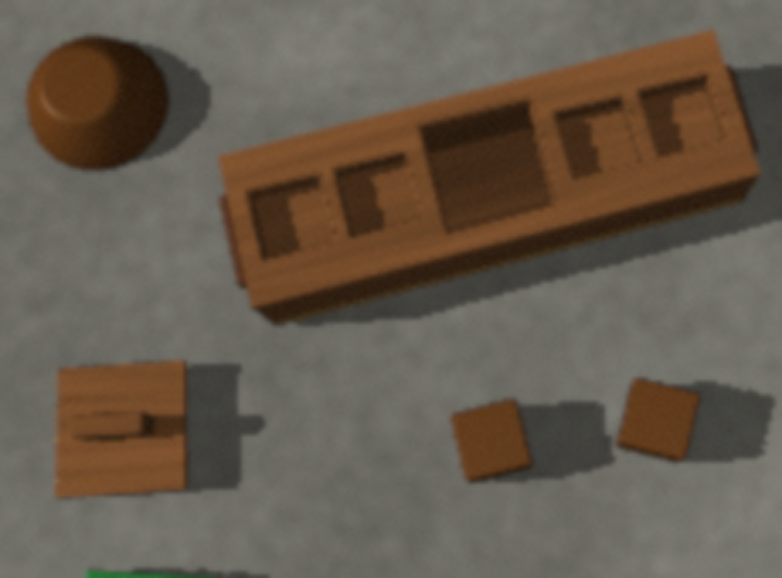

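View pics/c3.png

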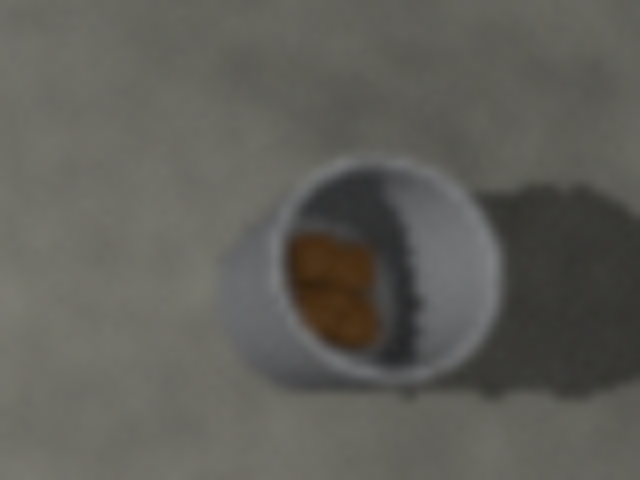

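```bash
cat > fit.py <<'E'
from h import *
from scipy.ndimage import map_coordinates, gaussian_filter
from scipy.optimize import least_squares
def sq(a,z,cx=0,cy=0,b=None):
    b=a if b is None else b
    p=[(cx-a/2,cy-b/2,z),(cx+a/2,cy-b/2,z),(cx+a/2,cy+b/2,z),(cx-a/2,cy+b/2,z)]
    return [(p[i],p[(i+1)%4]) for i in range(4)]
MODELS={'caddy':sq(.112,.078,b=.364)+sq(.080,.078),
 'caddyall':sq(.112,.078,b=.364)+sq(.080,.078)+sq(.0504,.078,0,-.142)+sq(.0504,.078,0,-.08)+sq(.0504,.078,0,.08)+sq(.0504,.078,0,.142),
 'block':sq(.048,.047),'stopper':sq(.092,.026)}
def fit(views,edges,p0,rng=4,its=12,z0=0.):
    """views: list of (im,K,V); p=(x,y,yaw)"""
    p=np.array(p0,float); gs=[gaussian_filter(v[0].astype(float),(0.8,0.8,0)) for v in views]
    for it in range(its):
        r=rng if it<4 else max(2.0,rng/2)
        obs=[]
        c,s=np.cos(p[2]),np.sin(p[2])
        W=lambda q,p:np.array([p[0]+np.cos(p[2])*q[0]-np.sin(p[2])*q[1],p[1]+np.sin(p[2])*q[0]+np.cos(p[2])*q[1],q[2]+z0])
        for vi,(im,K,V) in enumerate(views):
            for a,b in edges:
                for t in np.linspace(.12,.88,14):
                    q=np.array(a)*(1-t)+np.array(b)*t
                    u=proj(K,V,W(q,p)); u2=proj(K,V,W(q+ (np.array(b)-a)*.02,p)); d=u2-u; d/=np.linalg.norm(d); n=np.array([-d[1],d[0]])
                    ss=np.arange(-r,r+.01,.25); P=u[None]+ss[:,None]*n
                    pr=np.stack([map_coordinates(gs[vi][:,:,k],[P[:,1],P[:,0]],order=1,mode='nearest') for k in range(3)],1)
                    g=np.linalg.norm(np.gradient(pr,axis=0),axis=1); k=g.argmax()
                    if g[k]<1.0 or k in(0,len(ss)-1): continue
                    w0=g[max(0,k-3):k+4]; sx=ss[max(0,k-3):k+4]; e=(w0*sx).sum()/w0.sum()
                    obs.append((vi,q,u+e*n,n))
        def res(p): return [ (proj(views[v][1],views[v][2],W(q,p))-m)@n for v,q,m,n in obs]
        o=least_squares(res,p,loss='soft_l1',f_scale=.5); p=o.x
    r=np.array(res(p)); return p,len(obs),np.sqrt(np.median(r**2))
E
python3 - <<'E'
from fit import *
T=load('top0');S=load('scene0')
o=lambda u,v:((u+.5)/3.4-.5+90,(v+.5)/3.4-.5+120)
def quad(pts,z):
    P=np.array([ray(T[1],T[2],*o(*p),z)[:2] for p in pts]); return P
def report(n,pts,z,axis,mods,rng=4):
    P=quad(pts,z); c=P.mean(0); d=axis(P); yaw=np.arctan2(d[1],d[0])
    print(n,'manual',c.round(4),np.degrees(yaw).round(2))
    for nm,vs in (('top',[T]),('scene',[S]),('both',[T,S])):
        p,k,r=fit(vs,MODELS[mods],[*c,yaw],rng); print('   ',nm,p[:2].round(4),np.degrees(p[2]).round(2),k,round(r,2))
# caddy y axis = long; image left -> world +y. pts: LT,RT,RB,LB ; x axis: from bottom to top (image up=+x)
ax=lambda P:(P[0]+P[1]-P[2]-P[3])
report('caddy',[(220,156),(715,31),(758,176),(250,300)],.078,ax,'caddyall')
report('stopper',[(57,369),(185,361),(187,487),(56,497)],.026,ax,'stopper')
report('bL',[(453,412),(517,400),(530,466),(468,481)],.047,ax,'block')
report('bR',[(632,379),(698,391),(683,460),(618,446)],.047,ax,'block')
# tumbler rim ellipse centre
u,v=350+(390+.5)/8-.5,180+(268+.5)/8-.5; print('tumbler rim top',ray(T[1],T[2],u,v,.066), (u,v))
print(proj(S[1],S[2],ray(T[1],T[2],u,v,.066)))
crop('scene0',170,120,230,170,10,'c4'); crop('scene0',190,140,430,260,3.3,'c5')
E
```

```text
caddy manual [0.6069 0.037 ] 8.18
    top [0.606  0.0384] 9.13 281 0.22
    scene [0.6071 0.0394] 9.12 300 0.23
    both [0.6063 0.0389] 9.13 594 0.25
stopper manual [0.4559 0.3155] -1.46
    top [0.4555 0.3164] -2.91 56 0.45
    scene [0.4568 0.3174] -1.86 56 0.06
    both [0.4559 0.317 ] -2.31 112 0.25
bL manual [0.4183 0.054 ] 6.36
    top [0.4181 0.0549] 9.09 54 0.48
    scene [0.4199 0.0568] 7.5 49 0.17
    both [0.4187 0.0555] 8.44 103 0.29
bR manual [ 0.4204 -0.0619] -19.18
    top [ 0.4197 -0.0615] -20.95 55 0.26
    scene [ 0.4202 -0.0644] -19.63 56 0.48
    both [ 0.4206 -0.0621] -21.55 109 0.26
tumbler rim top [ 0.45939673 -0.33873261  0.066     ] (398.3125, 213.0625)
[197.33820661 141.30479111]
```

View pics/c4.png

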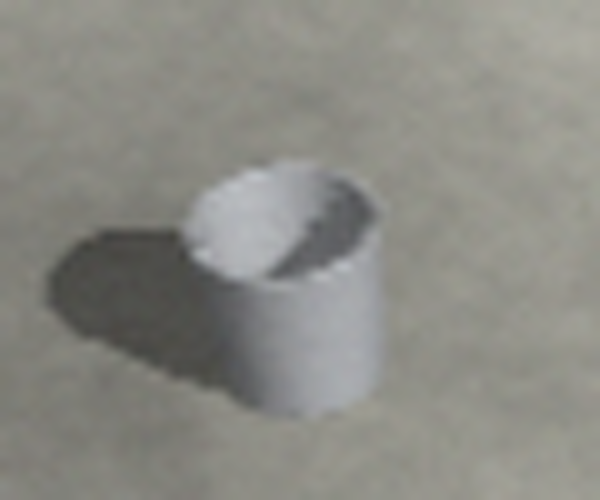

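View pics/c5.png

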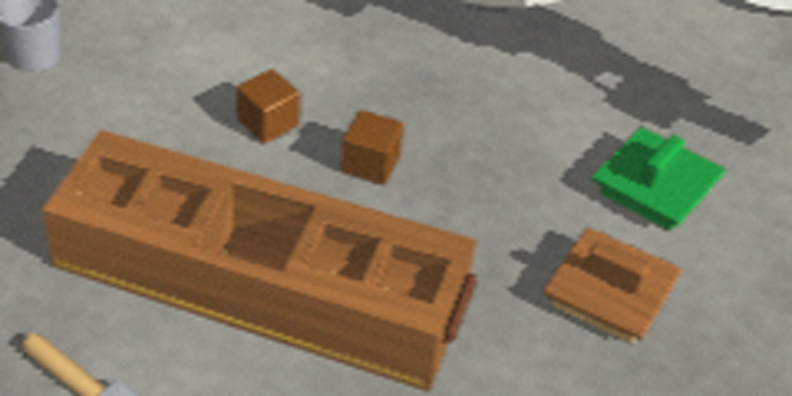

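```bash
cat > plan.py <<'E'
from h import *
from scipy.spatial.transform import Rotation as Ro
def cur():
    s=get_state(); w,x,y,z=s['eef_rot']; R=Ro.from_quat([x,y,z,w]).as_matrix(); return np.array(s['eef_pos']),R,s
def yawof(R): return np.degrees(np.arctan2(R[1,0],R[0,0]))
def plan(wps,step=.05,dst=10.,start=None):
    """wps: (x,y,z,yawdeg); assumes tool down"""
    p,R,s=cur(); yaw=yawof(R)
    if start is not None: p,yaw=np.array(start[:3]),start[3]
    rows=[]
    for w in wps:
        st=step
        if len(w)>4: st=w[4]
        d=np.array(w[:3])-p; dy=(w[3]-yaw+180)%360-180
        n=max(1,int(np.ceil(max(np.linalg.norm(d)/st,abs(dy)/dst))))
        for i in range(n):
            tgt=np.array(w[:3])*(i+1)/n+(np.array(w[:3])-d)*(n-1-i)/n
            c,sn=np.cos(np.radians(yaw)),np.sin(np.radians(yaw))
            e=tgt-p; t=np.round([c*e[0]+sn*e[1], sn*e[0]-c*e[1], -e[2]],4)
            dd=round(dy/n,1) if i<n-1 else round((w[3]-yaw+180)%360-180,1)
            rows.append([*t,-dd]); 
            p=p+np.array([c*t[0]+sn*t[1],sn*t[0]-c*t[1],-t[2]]); yaw+=dd
    for r in rows: print('{'+', '.join(f'"{k}":{v:g}' for k,v in zip(('tx','ty','tz','rz'),r) if abs(v)>1e-9)+'}')
    print(len(rows),'rows; end',p.round(4),round(yaw,1))
E
python3 - <<'E'
from plan import *
p,R,s=cur();print(p,yawof(R),R[:,2])
plan([(.3,.42,.2,60),(.419,.0557,.14,8),(.419,.0557,.024,8)])
E
```

```text
[0.18027781 0.59808671 0.21338632] 73.22190000393282 [-3.99113018e-04 -1.03557530e-03 -9.99999384e-01]
{"tx":-0.0272, "ty":0.0332, "tz":0.0027, "rz":2.6}
{"tx":-0.0256, "ty":0.0344, "tz":0.0027, "rz":2.6}
{"tx":-0.0241, "ty":0.0355, "tz":0.0026, "rz":2.6}
{"tx":-0.0224, "ty":0.0366, "tz":0.0027, "rz":2.6}
{"tx":-0.0208, "ty":0.0376, "tz":0.0027, "rz":2.8}
{"tx":-0.032, "ty":0.0356, "tz":0.0075, "rz":6.5}
{"tx":-0.0278, "ty":0.0391, "tz":0.0075, "rz":6.5}
{"tx":-0.0232, "ty":0.0419, "tz":0.0075, "rz":6.5}
{"tx":-0.0182, "ty":0.0443, "tz":0.0075, "rz":6.5}
{"tx":-0.0132, "ty":0.046, "tz":0.0075, "rz":6.5}
{"tx":-0.0078, "ty":0.0473, "tz":0.0075, "rz":6.5}
{"tx":-0.0025, "ty":0.0478, "tz":0.0075, "rz":6.5}
{"tx":0.003, "ty":0.0479, "tz":0.0075, "rz":6.5}
{"tz":0.0387}
{"tz":0.0386}
{"tz":0.0387}
16 rows; end [0.419  0.0557 0.024 ] 8.0
```

Emit:
send_rows --plan '[{"tx": -0.027,"ty": 0.033,"tz": 0.003,"rz": 2.6},{"tx": -0.026,"ty": 0.034,"tz": 0.003,"rz": 2.6},{"tx": -0.024,"ty": 0.0355,"tz": 0.003,"rz": 2.6},{"tx": -0.0225,"ty": 0.0365,"tz": 0.003,"rz": 2.6},{"tx": -0.021,"ty": 0.0375,"tz": 0.003,"rz": 2.8},{"tx": -0.032,"ty": 0.0355,"tz": 0.0075,"rz": 6.5},{"tx": -0.028,"ty": 0.039,"tz": 0.0075,"rz": 6.5},{"tx": -0.023,"ty": 0.042,"tz": 0.0075,"rz": 6.5},{"tx": -0.018,"ty": 0.0445,"tz": 0.0075,"rz": 6.5},{"tx": -0.013,"ty": 0.046,"tz": 0.0075,"rz": 6.5},{"tx": -0.008,"ty": 0.047,"tz": 0.0075,"rz": 6.5},{"tx": -0.0025,"ty": 0.048,"tz": 0.0075,"rz": 6.5}]' --grip_force 25

```text
invalid input
```

Run:
```python
from plan import *
from fit import *
p,R,s=cur();print(p,yawof(R),s['time'],s['joint_positions'])
S=snap('scene','s1')
print(fit([S],MODELS['block'],[.4199,.0568,np.radians(7.5)]))
print(fit([S],MODELS['block'],[.4202,-.0644,np.radians(-19.6)]))
plan([(.419,.0557,.1,8),(.419,.0557,.024,8)])
```

```text
[0.18027781 0.59808671 0.21338632] 73.22190000393282 0.1 [ 1.18248998e+00  4.94151960e-01  1.34604658e+00 -2.35331555e-05
  1.30250370e+00 -9.54669604e-02]
(array([0.41986849, 0.05672554, 0.13499091]), 49, np.float64(0.175394506553764))
(array([ 0.42067869, -0.06373103, -0.36910069]), 55, np.float64(0.4281427000759464))
{"tx":-0.0347, "ty":0.0296, "tz":0.0087, "rz":5}
{"tx":-0.0319, "ty":0.0326, "tz":0.0088, "rz":5}
{"tx":-0.029, "ty":0.0351, "tz":0.0087, "rz":5}
{"tx":-0.0258, "ty":0.0376, "tz":0.0087, "rz":5}
{"tx":-0.0224, "ty":0.0397, "tz":0.0087, "rz":5}
{"tx":-0.0189, "ty":0.0415, "tz":0.0088, "rz":5}
{"tx":-0.0152, "ty":0.043, "tz":0.0087, "rz":5}
{"tx":-0.0114, "ty":0.0441, "tz":0.0087, "rz":5}
{"tx":-0.0075, "ty":0.045, "tz":0.0088, "rz":5}
{"tx":-0.0036, "ty":0.0454, "tz":0.0087, "rz":5}
{"tx":0.0005, "ty":0.0456, "tz":0.0087, "rz":5}
{"tx":0.0044, "ty":0.0454, "tz":0.0088, "rz":5}
{"tx":0.0083, "ty":0.0448, "tz":0.0087, "rz":5.2}
{"tz":0.038}
{"tz":0.038}
15 rows; end [0.419  0.0557 0.024 ] 8.0
```

View pics/s1.png

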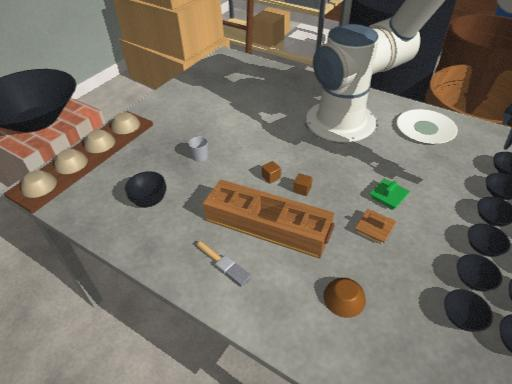

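Emit:
send_rows --plan '[{"tx": -0.027,"ty": 0.033,"tz": 0.003,"rx": 0,"ry": 0,"rz": 2.6,"claw": 0.09},{"tx": -0.026,"ty": 0.034,"tz": 0.003,"rx": 0,"ry": 0,"rz": 2.6,"claw": 0.09}]' --grip_force 25

```text
time: 0.4
eef_pos: [0.2279, 0.5264, 0.2075]
eef_rot: [0.0, 0.829, 0.559, -0.0]
wrist_force: [1.1, 1.1, -0.3]
width: 0.0899
```

```bash
python3 - <<'E'
s=open('plan.py').read()
i=s.index("    for r in rows: print")
s=s[:i]+'''    for r in rows: print('{"tx":%g,"ty":%g,"tz":%g,"rx":0,"ry":0,"rz":%g,"claw":%g}'%(*[v+0. for v in r],claw),end=',\\n')
    print(len(rows),'rows; end',p.round(4),round(yaw,1))
'''
s=s.replace("start=None)","start=None,claw=.09)")
open('plan.py','w').write(s)
E
python3 - <<'E'
from plan import *
p,R,s=cur();print(p,yawof(R),s['time'])
plan([(.418,.0557,.12,8.2),(.418,.0557,.024,8.2)],step=.058)
E
```

```text
[0.2278717  0.52635691 0.20747974] 67.99375070279048 0.4
{"tx":-0.0406,"ty":0.0392,"tz":0.0097,"rx":0,"ry":0,"rz":6.6,"claw":0.09},
{"tx":-0.0358,"ty":0.0436,"tz":0.0097,"rx":0,"ry":0,"rz":6.6,"claw":0.09},
{"tx":-0.0305,"ty":0.0474,"tz":0.0098,"rx":0,"ry":0,"rz":6.6,"claw":0.09},
{"tx":-0.0249,"ty":0.0506,"tz":0.0097,"rx":0,"ry":0,"rz":6.6,"claw":0.09},
{"tx":-0.0189,"ty":0.0531,"tz":0.0097,"rx":0,"ry":0,"rz":6.6,"claw":0.09},
{"tx":-0.0127,"ty":0.055,"tz":0.0097,"rx":0,"ry":0,"rz":6.6,"claw":0.09},
{"tx":-0.0063,"ty":0.056,"tz":0.0097,"rx":0,"ry":0,"rz":6.6,"claw":0.09},
{"tx":0.0002,"ty":0.0564,"tz":0.0098,"rx":0,"ry":0,"rz":6.6,"claw":0.09},
{"tx":0.0067,"ty":0.056,"tz":0.0097,"rx":0,"ry":0,"rz":7,"claw":0.09},
{"tx":0,"ty":0,"tz":0.048,"rx":0,"ry":0,"rz":0,"claw":0.09},
{"tx":0,"ty":0,"tz":0.048,"rx":0,"ry":0,"rz":0,"claw":0.09},
11 rows; end [0.418  0.0557 0.024 ] 8.2
```

Emit:
send_rows --plan '[{"tx": -0.0405,"ty": 0.039,"tz": 0.0097,"rx": 0,"ry": 0,"rz": 6.6,"claw": 0.09},{"tx": -0.036,"ty": 0.0435,"tz": 0.0097,"rx": 0,"ry": 0,"rz": 6.6,"claw": 0.09},{"tx": -0.0305,"ty": 0.0475,"tz": 0.0097,"rx": 0,"ry": 0,"rz": 6.6,"claw": 0.09},{"tx": -0.025,"ty": 0.0505,"tz": 0.0097,"rx": 0,"ry": 0,"rz": 6.6,"claw": 0.09},{"tx": -0.019,"ty": 0.053,"tz": 0.0097,"rx": 0,"ry": 0,"rz": 6.6,"claw": 0.09},{"tx": -0.0127,"ty": 0.055,"tz": 0.0097,"rx": 0,"ry": 0,"rz": 6.6,"claw": 0.09},{"tx": -0.0063,"ty": 0.056,"tz": 0.0097,"rx": 0,"ry": 0,"rz": 6.6,"claw": 0.09},{"tx": 0,"ty": 0.0564,"tz": 0.0097,"rx": 0,"ry": 0,"rz": 6.6,"claw": 0.09},{"tx": 0.0067,"ty": 0.056,"tz": 0.0097,"rx": 0,"ry": 0,"rz": 7,"claw": 0.09},{"tx": 0,"ty": 0,"tz": 0,"rx": 0,"ry": 0,"rz": 0,"claw": 0.09}]'

```text
time: 1.65
eef_pos: [0.4185, 0.0535, 0.1201]
eef_rot: [0.0, 0.998, 0.068, -0.0]
wrist_force: [-0.9, 1.2, 0.8]
width: 0.09
```

Run:
```python
from plan import *
from fit import *
p,R,s=cur();print(p,yawof(R),s['time'])
S=snap('scene','s1')
print(fit([S],MODELS['block'],[.4199,.0568,np.radians(7.5)]))
plan([(.418,.0557,.024,8.2)])
```

```text
[0.41854547 0.05347997 0.12009638] 7.835989830041567 1.65
(array([0.41993567, 0.05682032, 0.11792955]), 49, np.float64(0.1901342221306414))
{"tx":0.0002,"ty":-0.0003,"tz":0.0481,"rx":0,"ry":0,"rz":-0.1,"claw":0.09},
{"tx":0.0003,"ty":-0.0002,"tz":0.0482,"rx":0,"ry":0,"rz":-0.1,"claw":0.09},
2 rows; end [0.418  0.0557 0.024 ] 8.2
```

View pics/s1.png

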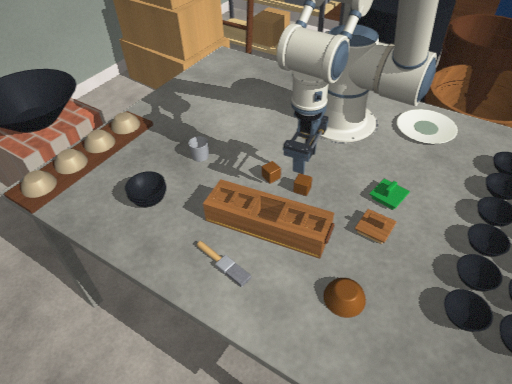

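Emit:
send_rows --plan '[{"tx": 0,"ty": 0,"tz": 0.048,"rx": 0,"ry": 0,"rz": 0,"claw": 0.09},{"tx": 0,"ty": 0,"tz": 0.048,"rx": 0,"ry": 0,"rz": 0,"claw": 0.09},{"tx": 0,"ty": 0,"tz": 0,"rx": 0,"ry": 0,"rz": 0,"claw": 0.04},{"tx": 0,"ty": 0,"tz": 0,"rx": 0,"ry": 0,"rz": 0,"claw": 0.04},{"tx": 0,"ty": 0,"tz": 0,"rx": 0,"ry": 0,"rz": 0,"claw": 0.04},{"tx": 0,"ty": 0,"tz": 0,"rx": 0,"ry": 0,"rz": 0,"claw": 0.04}]' --grip_force 8

```text
time: 2.45
eef_pos: [0.4181, 0.0567, 0.0259]
eef_rot: [0.0, 0.997, 0.072, 0.001]
wrist_force: [0.5, -0.7, -0.5]
width: 0.0531
```

Run:
```python
from plan import *
p,R,s=cur();print(p,yawof(R),s['time'],s['width'],s['wrist_force'])
```

```text
[0.41806443 0.05671202 0.02585118] 8.233161495518424 2.45 0.05312926475249348 [ 0.4749755  -0.72612935 -0.54519447]
```

Emit:
send_rows --plan '[{"tx": 0,"ty": 0,"tz": 0.001,"rx": 0,"ry": 0,"rz": 0,"claw": 0.04},{"tx": 0,"ty": 0,"tz": 0,"rx": 0,"ry": 0,"rz": 0,"claw": 0.04},{"tx": 0,"ty": 0,"tz": 0,"rx": 0,"ry": 0,"rz": 0,"claw": 0.04}]'

```text
time: 2.82
eef_pos: [0.4179, 0.0566, 0.0243]
eef_rot: [0.0, 0.997, 0.072, 0.001]
wrist_force: [-1.0, 1.6, 11.6]
width: 0.0478
```

Emit:
send_rows --plan '[{"tx": 0,"ty": 0,"tz": 0,"rx": 0,"ry": 0,"rz": 0,"claw": 0.09},{"tx": 0,"ty": 0,"tz": 0,"rx": 0,"ry": 0,"rz": 0,"claw": 0.09},{"tx": 0,"ty": 0,"tz": 0,"rx": 0,"ry": 0,"rz": 0,"claw": 0.09},{"tx": 0,"ty": 0,"tz": 0,"rx": 0,"ry": 0,"rz": 10,"claw": 0.09},{"tx": 0,"ty": 0,"tz": 0,"rx": 0,"ry": 0,"rz": 10,"claw": 0.09},{"tx": 0,"ty": 0,"tz": 0,"rx": 0,"ry": 0,"rz": 10,"claw": 0.09},{"tx": 0,"ty": 0,"tz": 0,"rx": 0,"ry": 0,"rz": 10,"claw": 0.09},{"tx": 0,"ty": 0,"tz": 0,"rx": 0,"ry": 0,"rz": 10,"claw": 0.09},{"tx": 0,"ty": 0,"tz": 0,"rx": 0,"ry": 0,"rz": 10,"claw": 0.09},{"tx": 0,"ty": 0,"tz": 0,"rx": 0,"ry": 0,"rz": 10,"claw": 0.09},{"tx": 0,"ty": 0,"tz": 0,"rx": 0,"ry": 0,"rz": 10,"claw": 0.09},{"tx": 0,"ty": 0,"tz": 0,"rx": 0,"ry": 0,"rz": 10,"claw": 0.09}]'

```text
time: 4.32
eef_pos: [0.4173, 0.0566, 0.0236]
eef_rot: [0.0, 0.754, -0.657, -0.0]
wrist_force: [-0.3, 1.0, 0.3]
width: 0.0899
```

Emit:
send_rows --plan '[{"tx": 0,"ty": 0,"tz": 0,"rx": 0,"ry": 0,"rz": 0,"claw": 0.04},{"tx": 0,"ty": 0,"tz": 0,"rx": 0,"ry": 0,"rz": 0,"claw": 0.04},{"tx": 0,"ty": 0,"tz": 0,"rx": 0,"ry": 0,"rz": 0,"claw": 0.04},{"tx": 0,"ty": 0,"tz": 0,"rx": 0,"ry": 0,"rz": 0,"claw": 0.04},{"tx": 0,"ty": 0,"tz": 0,"rx": 0,"ry": 0,"rz": 0,"claw": 0.04},{"tx": 0,"ty": 0,"tz": 0,"rx": 0,"ry": 0,"rz": 0,"claw": 0.04}]' --grip_force 25

```text
time: 5.08
eef_pos: [0.4174, 0.0566, 0.0236]
eef_rot: [-0.0, 0.756, -0.654, 0.0]
wrist_force: [0.4, -1.1, 0.0]
width: 0.0481
```

Run:
```python
from plan import *
p,R,s=cur();print(p,yawof(R),R[:,2],s['time'],s['width'],s['wrist_force'])
c=np.array([.6063,.0389]);a=np.radians(9.13);y=np.array([-np.sin(a),np.cos(a)])
for i,d in enumerate((-.142,-.08,.08,.142)): print(i+1,c+d*y)
q=c+.142*y
plan([(*p[:2],.16,-81.5),(*q,.16,-80.9)],claw=.04)
```

```text
[0.41736362 0.05657845 0.02364415] -81.76166556761675 [ 9.61183714e-05 -2.51290579e-05 -9.99999995e-01] 5.075 0.0480506469616505 [ 0.37827767 -1.06508368  0.023072  ]
1 [ 0.62883186 -0.10130098]
2 [ 0.618994   -0.04008647]
3 [0.593606   0.11788647]
4 [0.58376814 0.17910098]
{"tx":0,"ty":0,"tz":-0.0455,"rx":0,"ry":0,"rz":-0.1,"claw":0.04},
{"tx":0,"ty":0,"tz":-0.0454,"rx":0,"ry":0,"rz":-0.1,"claw":0.04},
{"tx":0,"ty":0,"tz":-0.0455,"rx":0,"ry":0,"rz":-0.1,"claw":0.04},
{"tx":-0.0193,"ty":-0.0366,"tz":0,"rx":0,"ry":0,"rz":-0.1,"claw":0.04},
{"tx":-0.0192,"ty":-0.0365,"tz":0,"rx":0,"ry":0,"rz":-0.1,"claw":0.04},
{"tx":-0.0192,"ty":-0.0367,"tz":0,"rx":0,"ry":0,"rz":-0.1,"claw":0.04},
{"tx":-0.0191,"ty":-0.0366,"tz":0,"rx":0,"ry":0,"rz":-0.1,"claw":0.04},
{"tx":-0.019,"ty":-0.0367,"tz":0,"rx":0,"ry":0,"rz":-0.2,"claw":0.04},
8 rows; end [0.5838 0.1791 0.16  ] -80.9
```

Emit:
send_rows --plan '[{"tx": 0,"ty": 0,"tz": -0.045,"rx": 0,"ry": 0,"rz": 0,"claw": 0.04},{"tx": 0,"ty": 0,"tz": -0.045,"rx": 0,"ry": 0,"rz": 0,"claw": 0.04},{"tx": 0,"ty": 0,"tz": -0.045,"rx": 0,"ry": 0,"rz": 0,"claw": 0.04},{"tx": -0.019,"ty": -0.0366,"tz": 0,"rx": 0,"ry": 0,"rz": -0.2,"claw": 0.04},{"tx": -0.019,"ty": -0.0366,"tz": 0,"rx": 0,"ry": 0,"rz": -0.2,"claw": 0.04},{"tx": -0.019,"ty": -0.0366,"tz": 0,"rx": 0,"ry": 0,"rz": -0.2,"claw": 0.04},{"tx": -0.019,"ty": -0.0366,"tz": 0,"rx": 0,"ry": 0,"rz": -0.2,"claw": 0.04},{"tx": -0.019,"ty": -0.0366,"tz": 0,"rx": 0,"ry": 0,"rz": 0,"claw": 0.04},{"tx": 0,"ty": 0,"tz": 0.03,"rx": 0,"ry": 0,"rz": 0,"claw": 0.04},{"tx": 0,"ty": 0,"tz": 0,"rx": 0,"ry": 0,"rz": 0,"claw": 0.04},{"tx": 0,"ty": 0,"tz": 0,"rx": 0,"ry": 0,"rz": 0,"claw": 0.04}]'

```text
time: 6.45
eef_pos: [0.5838, 0.1778, 0.1292]
eef_rot: [0.0, 0.76, -0.649, -0.0]
wrist_force: [-0.5, 0.1, -1.3]
width: 0.0477
```

Run:
```python
from plan import *
from fit import *
p,R,s=cur();print(p,yawof(R),s['time'],s['width'],s['wrist_force'])
S=snap('scene','s2');T=snap('top','t2')
zb=p[2]-.0236
for n,v in(('S',S),('T',T)):
    print(n,fit([v],MODELS['caddyall'],[.6063,.0389,.1593]))
    for e in ('top','bot'):
        ed=sq(.048,.047 if e=='top' else .001)
        print(n,e,fit([v],ed,[p[0],p[1],np.radians(9)],z0=zb,rng=3))
crop('s2',270,180,350,260,8,'c6'); crop('t2',130,120,260,220,6,'c7')
```

```text
[0.58378192 0.17776999 0.12923469] -80.98454644657346 6.45 0.047681784558390346 [-0.49526786  0.12829163 -1.32226308]
S (array([0.60685977, 0.03958021, 0.16120359]), 231, np.float64(0.26791275881972154))
S top (array([0.582864  , 0.17602666, 0.4212539 ]), 45, np.float64(0.3484893679488769))
S bot (array([0.58336868, 0.18387418, 0.22943492]), 42, np.float64(0.2728279657866932))
T (array([0.60726688, 0.03907886, 0.14845475]), 192, np.float64(0.42586578768858774))
T top (array([0.57591168, 0.18818264, 0.1227176 ]), 34, np.float64(0.5897593963438871))
T bot (array([0.58535623, 0.16994372, 0.26713961]), 24, np.float64(0.258893049555933))
```

View pics/c6.png

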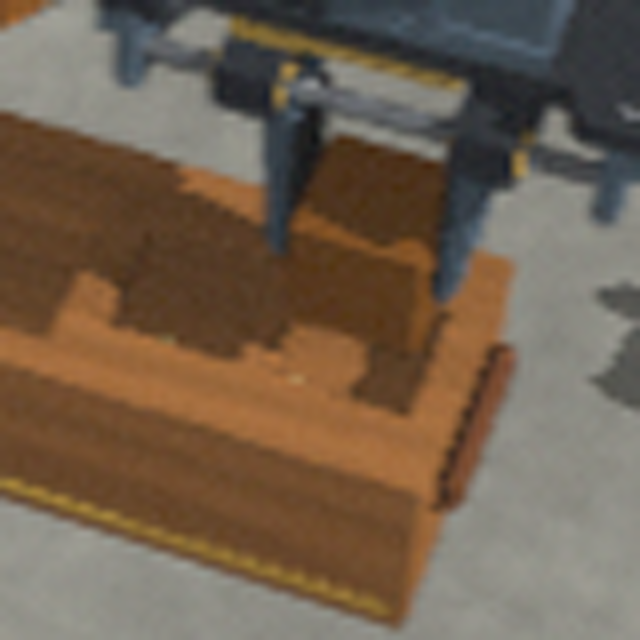

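View pics/c7.png

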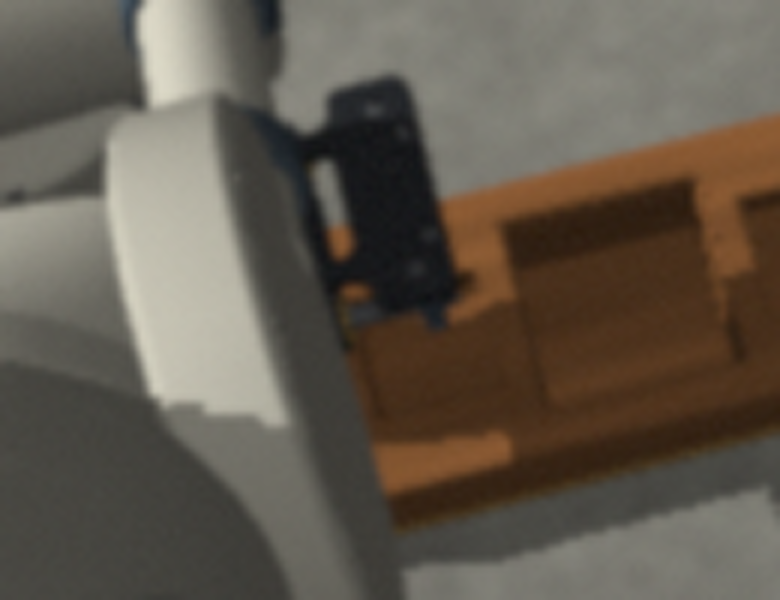

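Emit:
send_rows --plan '[{"tx": -0.001,"ty": 0,"tz": 0.01,"rx": 0,"ry": 0,"rz": 0,"claw": 0.04},{"tx": 0,"ty": 0,"tz": 0.01,"rx": 0,"ry": 0,"rz": 0,"claw": 0.04},{"tx": 0,"ty": 0,"tz": 0,"rx": 0,"ry": 0,"rz": 0,"claw": 0.04},{"tx": 0,"ty": 0,"tz": 0.006,"rx": 0,"ry": 0,"rz": 0,"claw": 0.04},{"tx": 0,"ty": 0,"tz": 0.004,"rx": 0,"ry": 0,"rz": 0,"claw": 0.04},{"tx": 0,"ty": 0,"tz": 0,"rx": 0,"ry": 0,"rz": 0,"claw": 0.04}]'

```text
time: 7.3
eef_pos: [0.5844, 0.1783, 0.0992]
eef_rot: [-0.0, 0.761, -0.649, 0.001]
wrist_force: [-1.1, -7.0, 9.6]
width: 0.0482
```

Run:
```python
from plan import *
p,R,s=cur();print(p,yawof(R),s['time'],s['width'],s['wrist_force'],s['ft_torque'])
```

```text
[0.58438145 0.17834209 0.09924934] -80.97290542672634 7.3 0.048218635084475506 [-1.09101387 -7.00262569  9.6433972 ] [-1.18809392  0.417251    0.03082394]
```

Emit:
send_rows --plan '[{"tx": 0.001,"ty": 0,"tz": 0,"rx": 0,"ry": 0,"rz": 0,"claw": 0.04},{"tx": 0,"ty": 0,"tz": 0,"rx": 0,"ry": 0,"rz": 0,"claw": 0.04}]'

```text
time: 7.55
eef_pos: [0.5843, 0.1778, 0.099]
eef_rot: [-0.0, 0.761, -0.649, 0.0]
wrist_force: [-1.6, -2.3, 5.2]
width: 0.0482
```

Run:
```python
from plan import *
p,R,s=cur();print(p,yawof(R),s['time'],s['width'],s['wrist_force'],s['ft_torque'])
```

```text
[0.58431158 0.17782722 0.09895228] -80.97983144476208 7.55 0.04819706786304339 [-1.64153914 -2.34884879  5.18143602] [-0.39030911  0.27758227 -0.10045443]
```

Emit:
send_rows --plan '[{"tx": 0.001,"ty": 0.0005,"tz": 0,"rx": 0,"ry": 0,"rz": 0,"claw": 0.04},{"tx": 0,"ty": 0,"tz": 0.003,"rx": 0,"ry": 0,"rz": 0,"claw": 0.04},{"tx": 0,"ty": 0,"tz": 0,"rx": 0,"ry": 0,"rz": 0,"claw": 0.04}]'

```text
time: 7.92
eef_pos: [0.5834, 0.1769, 0.0951]
eef_rot: [0.0, 0.761, -0.649, -0.0]
wrist_force: [1.3, -0.0, -1.4]
width: 0.0481
```

Run:
```python
from plan import *
p,R,s=cur();print(p,yawof(R),s['time'],s['width'],s['wrist_force'],s['ft_torque'])
```

```text
[0.58335096 0.17688305 0.09511045] -80.97512048166686 7.925 0.04809995529599436 [ 1.31327918 -0.02179614 -1.36584351] [-0.09017997  0.20275543  0.02469318]
```

In. Continue down to TCP z ≈ 0.082.

Emit:
send_rows --plan '[{"tx": 0,"ty": 0,"tz": 0.005,"rx": 0,"ry": 0,"rz": 0,"claw": 0.04},{"tx": 0,"ty": 0,"tz": 0.005,"rx": 0,"ry": 0,"rz": 0,"claw": 0.04},{"tx": 0,"ty": 0,"tz": 0.002,"rx": 0,"ry": 0,"rz": 0,"claw": 0.04},{"tx": 0,"ty": 0,"tz": 0,"rx": 0,"ry": 0,"rz": 0,"claw": 0.04}]'

```text
time: 8.43
eef_pos: [0.5836, 0.1769, 0.0834]
eef_rot: [0.0, 0.761, -0.649, -0.0]
wrist_force: [0.6, 0.4, -1.2]
width: 0.0479
```

Run:
```python
from plan import *
p,R,s=cur();print(p,yawof(R),s['time'],s['width'],s['wrist_force'],s['ft_torque'])
```

```text
[0.58355207 0.17688502 0.08339633] -80.97476462677545 8.425 0.047945208503975954 [ 0.61296085  0.41533317 -1.15737477] [-0.01887717  0.15293893  0.02670174]
```

Emit:
send_rows --plan '[{"tx": 0,"ty": 0,"tz": 0.002,"rx": 0,"ry": 0,"rz": 0,"claw": 0.04},{"tx": 0,"ty": 0,"tz": 0,"rx": 0,"ry": 0,"rz": 0,"claw": 0.04}]'

```text
time: 8.68
eef_pos: [0.5837, 0.1769, 0.0817]
eef_rot: [-0.0, 0.761, -0.649, 0.0]
wrist_force: [0.2, 0.5, -1.6]
width: 0.0479
```

Run:
```python
from plan import *
p,R,s=cur();print(p,yawof(R),s['time'],s['width'],s['wrist_force'],s['ft_torque'])
```

```text
[0.58374766 0.17693595 0.08165057] -80.97627755876037 8.675 0.04785328092060395 [ 0.21525868  0.50274422 -1.567808  ] [-0.05060671  0.16815298  0.03759878]
```

Emit:
send_rows --plan '[{"tx": 0,"ty": 0,"tz": 0,"rx": 0,"ry": 0,"rz": 0,"claw": 0.065},{"tx": 0,"ty": 0,"tz": 0,"rx": 0,"ry": 0,"rz": 0,"claw": 0.065},{"tx": 0,"ty": 0,"tz": -0.04,"rx": 0,"ry": 0,"rz": 0,"claw": 0.065},{"tx": 0,"ty": 0,"tz": -0.04,"rx": 0,"ry": 0,"rz": 0,"claw": 0.09}]'

```text
time: 9.18
eef_pos: [0.5834, 0.1768, 0.1624]
eef_rot: [0.0, 0.761, -0.649, -0.0]
wrist_force: [0.5, 1.0, 0.3]
width: 0.0724
```

Run:
```python
from plan import *
from fit import *
p,R,s=cur();print(p,yawof(R),s['time'],s['width'],s['wrist_force'])
S=snap('scene','s3')
print(fit([S],MODELS['block'],[.4202,-.0644,np.radians(-19.6)]))
crop('s3',180,150,350,270,4.5,'c8')
plan([(.42,-.063,.1,-20.5),(.42,-.063,.024,-20.5)],step=.055)
```

```text
[0.58336827 0.17682827 0.16239011] -80.97688412874658 9.175 0.07240636724818035 [0.48868026 1.03828828 0.32511114]
(array([ 0.42095104, -0.06339324, -0.34935955]), 55, np.float64(0.33039459003097027))
{"tx":0.0302,"ty":0.0288,"tz":0.0097,"rx":0,"ry":0,"rz":-8.6,"claw":0.09},
{"tx":0.0256,"ty":0.033,"tz":0.0097,"rx":0,"ry":0,"rz":-8.6,"claw":0.09},
{"tx":0.0203,"ty":0.0364,"tz":0.0097,"rx":0,"ry":0,"rz":-8.6,"claw":0.09},
{"tx":0.0147,"ty":0.039,"tz":0.0097,"rx":0,"ry":0,"rz":-8.6,"claw":0.09},
{"tx":0.0086,"ty":0.0408,"tz":0.0097,"rx":0,"ry":0,"rz":-8.6,"claw":0.09},
{"tx":0.0025,"ty":0.0417,"tz":0.0097,"rx":0,"ry":0,"rz":-8.6,"claw":0.09},
{"tx":-0.0038,"ty":0.0415,"tz":0.0097,"rx":0,"ry":0,"rz":-8.9,"claw":0.09},
{"tx":0,"ty":0,"tz":0.038,"rx":0,"ry":0,"rz":0,"claw":0.09},
{"tx":0,"ty":0,"tz":0.038,"rx":0,"ry":0,"rz":0,"claw":0.09},
9 rows; end [ 0.42  -0.063  0.024] -20.5
```

View pics/c8.png

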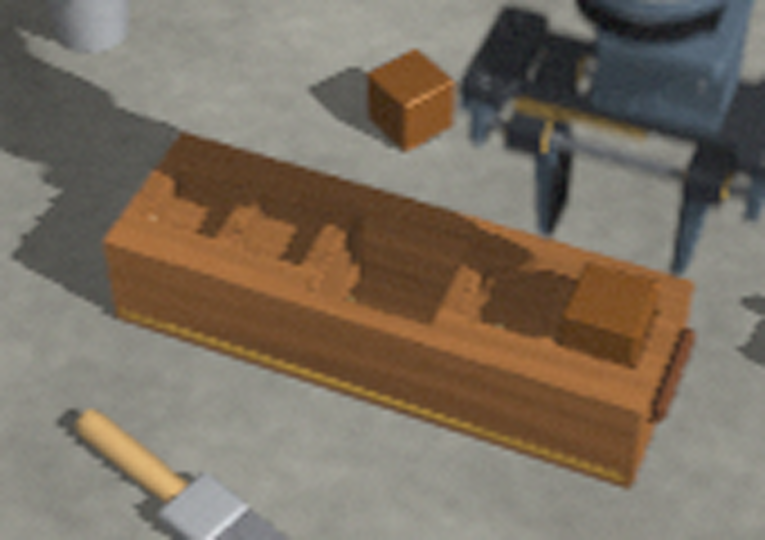

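Block 1 is seated in pocket 4, with its top at crop (612,295). Next is the other block.

Emit:
send_rows --plan '[{"tx": 0.03,"ty": 0.029,"tz": 0.005,"rx": 0,"ry": 0,"rz": -8.6,"claw": 0.09},{"tx": 0.0255,"ty": 0.033,"tz": 0.01,"rx": 0,"ry": 0,"rz": -8.6,"claw": 0.09},{"tx": 0.0205,"ty": 0.0365,"tz": 0.01,"rx": 0,"ry": 0,"rz": -8.6,"claw": 0.09},{"tx": 0.0145,"ty": 0.039,"tz": 0.01,"rx": 0,"ry": 0,"rz": -8.6,"claw": 0.09},{"tx": 0.0085,"ty": 0.041,"tz": 0.01,"rx": 0,"ry": 0,"rz": -8.6,"claw": 0.09},{"tx": 0.0025,"ty": 0.0415,"tz": 0.01,"rx": 0,"ry": 0,"rz": -8.6,"claw": 0.09},{"tx": -0.004,"ty": 0.0415,"tz": 0.01,"rx": 0,"ry": 0,"rz": -8.9,"claw": 0.09},{"tx": 0,"ty": 0,"tz": 0.036,"rx": 0,"ry": 0,"rz": 0,"claw": 0.09},{"tx": 0,"ty": 0,"tz": 0.036,"rx": 0,"ry": 0,"rz": 0,"claw": 0.09},{"tx": 0,"ty": 0,"tz": 0,"rx": 0,"ry": 0,"rz": 0,"claw": 0.09}]' --grip_force 8

```text
time: 10.48
eef_pos: [0.416, -0.0628, 0.0233]
eef_rot: [-0.0, 0.984, -0.178, -0.002]
wrist_force: [-0.5, 0.0, -0.1]
width: 0.0901
```

Run:
```python
from plan import *
p,R,s=cur();print(p,yawof(R),s['time'],s['width'],s['wrist_force'])
```

```text
[ 0.41603949 -0.06280987  0.02331915] -20.48983192122004 10.475 0.09010722969211077 [-0.49474658  0.02444223 -0.05052431]
```

Emit:
send_rows --plan '[{"tx": 0.004,"ty": 0,"tz": 0,"rx": 0,"ry": 0,"rz": 0,"claw": 0.04},{"tx": 0,"ty": 0,"tz": 0,"rx": 0,"ry": 0,"rz": 0,"claw": 0.04},{"tx": 0,"ty": 0,"tz": 0,"rx": 0,"ry": 0,"rz": 0,"claw": 0.04},{"tx": 0,"ty": 0,"tz": 0,"rx": 0,"ry": 0,"rz": 0,"claw": 0.04},{"tx": 0,"ty": 0,"tz": 0,"rx": 0,"ry": 0,"rz": 0,"claw": 0.04},{"tx": 0,"ty": 0,"tz": 0,"rx": 0,"ry": 0,"rz": 0,"claw": 0.04},{"tx": 0,"ty": 0,"tz": 0,"rx": 0,"ry": 0,"rz": 0,"claw": 0.04}]'

```text
time: 11.35
eef_pos: [0.421, -0.0644, 0.0249]
eef_rot: [0.0, 0.984, -0.178, 0.0]
wrist_force: [-1.5, 0.8, 9.3]
width: 0.0481
```

Emit:
send_rows --plan '[{"tx": 0,"ty": 0,"tz": 0,"rx": 0,"ry": 0,"rz": 0,"claw": 0.09},{"tx": 0,"ty": 0,"tz": 0,"rx": 0,"ry": 0,"rz": 0,"claw": 0.09},{"tx": 0,"ty": 0,"tz": 0,"rx": 0,"ry": 0,"rz": 0,"claw": 0.09},{"tx": 0,"ty": 0,"tz": 0,"rx": 0,"ry": 0,"rz": 10,"claw": 0.09},{"tx": 0,"ty": 0,"tz": 0,"rx": 0,"ry": 0,"rz": 10,"claw": 0.09},{"tx": 0,"ty": 0,"tz": 0,"rx": 0,"ry": 0,"rz": 10,"claw": 0.09},{"tx": 0,"ty": 0,"tz": 0,"rx": 0,"ry": 0,"rz": 10,"claw": 0.09},{"tx": 0,"ty": 0,"tz": 0,"rx": 0,"ry": 0,"rz": 10,"claw": 0.09},{"tx": 0,"ty": 0,"tz": 0,"rx": 0,"ry": 0,"rz": 10,"claw": 0.09},{"tx": 0,"ty": 0,"tz": 0,"rx": 0,"ry": 0,"rz": 10,"claw": 0.09},{"tx": 0,"ty": 0,"tz": 0,"rx": 0,"ry": 0,"rz": 10,"claw": 0.09},{"tx": 0,"ty": 0,"tz": 0,"rx": 0,"ry": 0,"rz": 10,"claw": 0.09}]'

```text
time: 12.85
eef_pos: [0.4209, -0.0645, 0.0246]
eef_rot: [-0.0, -0.568, 0.823, 0.0]
wrist_force: [-0.8, 0.7, -0.1]
width: 0.0903
```

Emit:
send_rows --plan '[{"tx": 0,"ty": 0,"tz": 0,"rx": 0,"ry": 0,"rz": 0,"claw": 0.04},{"tx": 0,"ty": 0,"tz": 0,"rx": 0,"ry": 0,"rz": 0,"claw": 0.04},{"tx": 0,"ty": 0,"tz": 0,"rx": 0,"ry": 0,"rz": 0,"claw": 0.04},{"tx": 0,"ty": 0,"tz": 0,"rx": 0,"ry": 0,"rz": 0,"claw": 0.04},{"tx": 0,"ty": 0,"tz": 0,"rx": 0,"ry": 0,"rz": 0,"claw": 0.04},{"tx": 0,"ty": 0,"tz": 0,"rx": 0,"ry": 0,"rz": 0,"claw": 0.04},{"tx": 0,"ty": 0,"tz": 0,"rx": 0,"ry": 0,"rz": 0,"claw": 0.04}]' --grip_force 25

```text
time: 13.72
eef_pos: [0.421, -0.0645, 0.0246]
eef_rot: [0.0, -0.57, 0.821, -0.0]
wrist_force: [0.5, 0.3, -0.0]
width: 0.0476
```

Run:
```python
from plan import *
p,R,s=cur();print(p,yawof(R),s['time'],s['width'],s['wrist_force'])
a=np.radians(9.1);y=np.array([-np.sin(a),np.cos(a)])
q=np.array([.5836,.1770])-.284*y; print(q)
plan([(*p[:2],.15,-110.4),(*q,.15,-80.9),(*q,.115,-80.9)],claw=.04)
```

```text
[ 0.42099107 -0.06446161  0.02463623] -110.4672217293614 13.725 0.04761704881644893 [ 0.45473134  0.25183938 -0.0357507 ]
[ 0.62851689 -0.10342552]
{"tx":0,"ty":0,"tz":-0.0418,"rx":0,"ry":0,"rz":0,"claw":0.04},
{"tx":0,"ty":0,"tz":-0.0418,"rx":0,"ry":0,"rz":0,"claw":0.04},
{"tx":0,"ty":0,"tz":-0.0418,"rx":0,"ry":0,"rz":-0.1,"claw":0.04},
{"tx":-0.0071,"ty":-0.0416,"tz":0,"rx":0,"ry":0,"rz":-5.9,"claw":0.04},
{"tx":-0.0029,"ty":-0.0422,"tz":0,"rx":0,"ry":0,"rz":-5.9,"claw":0.04},
{"tx":0.0016,"ty":-0.0422,"tz":0,"rx":0,"ry":0,"rz":-5.9,"claw":0.04},
{"tx":0.0058,"ty":-0.0418,"tz":0,"rx":0,"ry":0,"rz":-5.9,"claw":0.04},
{"tx":0.0101,"ty":-0.041,"tz":0,"rx":0,"ry":0,"rz":-5.9,"claw":0.04},
{"tx":0,"ty":0,"tz":0.035,"rx":0,"ry":0,"rz":0,"claw":0.04},
9 rows; end [ 0.6285 -0.1034  0.115 ] -80.9
```

Emit:
send_rows --plan '[{"tx": 0,"ty": 0,"tz": -0.042,"rx": 0,"ry": 0,"rz": 0,"claw": 0.04},{"tx": 0,"ty": 0,"tz": -0.042,"rx": 0,"ry": 0,"rz": 0,"claw": 0.04},{"tx": 0,"ty": 0,"tz": -0.042,"rx": 0,"ry": 0,"rz": 0,"claw": 0.04},{"tx": -0.007,"ty": -0.0415,"tz": 0,"rx": 0,"ry": 0,"rz": -5.9,"claw": 0.04},{"tx": -0.003,"ty": -0.042,"tz": 0,"rx": 0,"ry": 0,"rz": -5.9,"claw": 0.04},{"tx": 0.0015,"ty": -0.042,"tz": 0,"rx": 0,"ry": 0,"rz": -5.9,"claw": 0.04},{"tx": 0.006,"ty": -0.042,"tz": 0,"rx": 0,"ry": 0,"rz": -5.9,"claw": 0.04},{"tx": 0.01,"ty": -0.041,"tz": 0,"rx": 0,"ry": 0,"rz": -5.9,"claw": 0.04},{"tx": 0,"ty": 0,"tz": 0.033,"rx": 0,"ry": 0,"rz": 0,"claw": 0.04},{"tx": 0,"ty": 0,"tz": 0,"rx": 0,"ry": 0,"rz": 0,"claw": 0.04},{"tx": 0,"ty": 0,"tz": 0,"rx": 0,"ry": 0,"rz": 0,"claw": 0.04}]'

```text
time: 15.1
eef_pos: [0.6279, -0.1036, 0.1183]
eef_rot: [0.0, 0.761, -0.649, -0.0]
wrist_force: [-0.1, -0.8, -1.4]
width: 0.0478
```

Run:
```python
from plan import *
p,R,s=cur();print(p,yawof(R),s['time'],s['width'],s['wrist_force'])
plan([(.6285,-.1034,.101,-80.9)],claw=.04,step=.005)
```

```text
[ 0.62787783 -0.10363161  0.11832571] -80.98305626991713 15.1 0.04783605537569804 [-0.07990885 -0.80431357 -1.38240122]
{"tx":0,"ty":-0.0002,"tz":0.0043,"rx":0,"ry":0,"rz":0,"claw":0.04},
{"tx":-0.0001,"ty":-0.0001,"tz":0.0044,"rx":0,"ry":0,"rz":0,"claw":0.04},
{"tx":0,"ty":-0.0002,"tz":0.0043,"rx":0,"ry":0,"rz":0,"claw":0.04},
{"tx":0,"ty":-0.0002,"tz":0.0043,"rx":0,"ry":0,"rz":-0.1,"claw":0.04},
4 rows; end [ 0.6286 -0.1034  0.101 ] -80.9
```

Emit:
send_rows --plan '[{"tx": 0,"ty": -0.0005,"tz": 0.009,"rx": 0,"ry": 0,"rz": 0,"claw": 0.04},{"tx": 0,"ty": 0,"tz": 0.006,"rx": 0,"ry": 0,"rz": 0,"claw": 0.04},{"tx": 0,"ty": 0,"tz": 0.002,"rx": 0,"ry": 0,"rz": 0,"claw": 0.04},{"tx": 0,"ty": 0,"tz": 0.002,"rx": 0,"ry": 0,"rz": 0,"claw": 0.04},{"tx": 0,"ty": 0,"tz": 0,"rx": 0,"ry": 0,"rz": 0,"claw": 0.04}]'

```text
time: 15.72
eef_pos: [0.6286, -0.1036, 0.0986]
eef_rot: [0.0, 0.761, -0.649, -0.0]
wrist_force: [-0.1, 0.2, -0.7]
width: 0.0477
```

Run:
```python
from plan import *
p,R,s=cur();print(p,yawof(R),s['time'],s['width'],s['wrist_force'],s['ft_torque'])
```

```text
[ 0.62862262 -0.10360334  0.0985712 ] -80.97860917061915 15.725 0.04765866005850357 [-0.09108102  0.17924499 -0.66796204] [-0.10294627  0.14587405  0.01393592]
```

In without contact. Home is at TCP z 0.0826.

Emit:
send_rows --plan '[{"tx": 0,"ty": 0,"tz": 0.006,"rx": 0,"ry": 0,"rz": 0,"claw": 0.04},{"tx": 0,"ty": 0,"tz": 0.006,"rx": 0,"ry": 0,"rz": 0,"claw": 0.04},{"tx": 0,"ty": 0,"tz": 0.0035,"rx": 0,"ry": 0,"rz": 0,"claw": 0.04},{"tx": 0,"ty": 0,"tz": 0,"rx": 0,"ry": 0,"rz": 0,"claw": 0.04}]'

```text
time: 16.23
eef_pos: [0.6285, -0.1036, 0.0829]
eef_rot: [0.0, 0.761, -0.649, -0.0]
wrist_force: [0.3, 0.6, -0.9]
width: 0.0479
```

Run:
```python
from plan import *
p,R,s=cur();print(p,yawof(R),s['time'],s['width'],s['wrist_force'],s['ft_torque'])
```

```text
[ 0.62853415 -0.10362133  0.08286616] -80.97599524089081 16.225 0.04794296566731767 [ 0.25108456  0.59354323 -0.90508652] [-0.06030546  0.16673132  0.00409529]
```

Emit:
send_rows --plan '[{"tx": 0,"ty": 0,"tz": 0,"rx": 0,"ry": 0,"rz": 0,"claw": 0.065},{"tx": 0,"ty": 0,"tz": 0,"rx": 0,"ry": 0,"rz": 0,"claw": 0.065},{"tx": 0,"ty": 0,"tz": -0.04,"rx": 0,"ry": 0,"rz": 0,"claw": 0.065},{"tx": 0,"ty": 0,"tz": -0.05,"rx": 0,"ry": 0,"rz": 0,"claw": 0.09},{"tx": 0,"ty": 0,"tz": -0.05,"rx": 0,"ry": 0,"rz": 0,"claw": 0.09}]'

```text
time: 16.85
eef_pos: [0.6284, -0.1036, 0.2247]
eef_rot: [0.0, 0.761, -0.649, -0.0]
wrist_force: [-0.3, -0.3, 0.1]
width: 0.0824
```

Run:
```python
from plan import *
import json
p,R,s=cur();print(p,yawof(R),s['time'],s['width'],s['joint_positions'])
json.dump([list(p),R.tolist(),list(s['joint_positions'])],open('j1.json','w'))
S=snap('scene','s4'); T=snap('top','t4')
crop('s4',180,120,430,270,3,'c9')
```

```text
[ 0.62843722 -0.10357204  0.22467804] -80.97767787910436 16.85 0.08236369663032803 [-2.57040183e-01  5.01419147e-01  1.29985171e+00 -2.50950497e-05
  1.34045197e+00  1.15629265e+00]
```

View pics/c9.png

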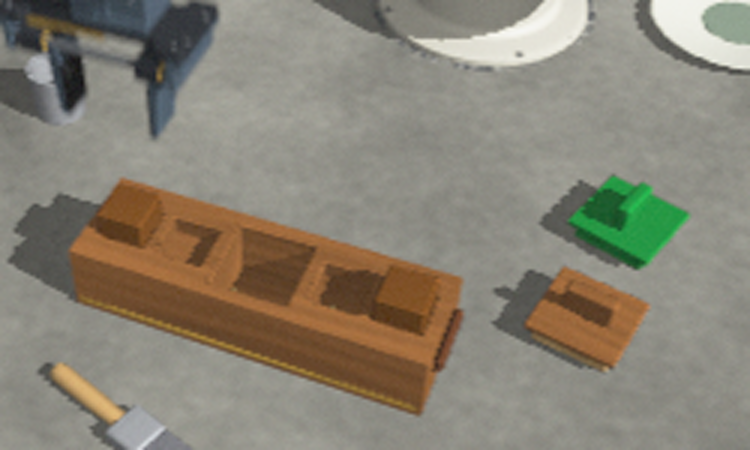

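View pics/t4.png

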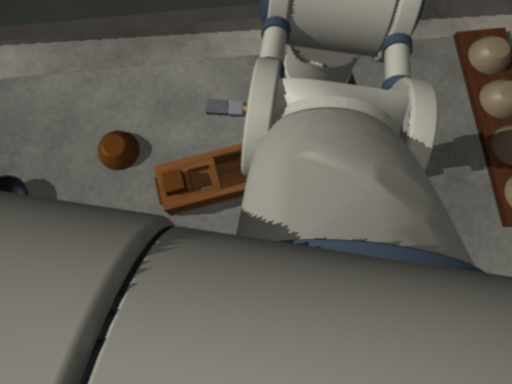

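Emit:
send_rows --plan '[{"tx": 0,"ty": 0,"tz": -0.02,"rx": -10,"ry": 0,"rz": 4,"claw": 0.09},{"tx": 0,"ty": 0,"tz": 0,"rx": -10,"ry": 0,"rz": 0,"claw": 0.09},{"tx": 0,"ty": 0,"tz": 0,"rx": 0,"ry": 0,"rz": 0,"claw": 0.09}]'

```text
time: 17.32
eef_pos: [0.6295, -0.1031, 0.2395]
eef_rot: [0.13, 0.727, -0.664, -0.115]
wrist_force: [-0.4, -0.8, -1.0]
width: 0.0901
```

```bash
cat > fk.py <<'E'
import numpy as np
from scipy.spatial.transform import Rotation as Ro
from scipy.optimize import least_squares
def fk(j,P):
    d1,a2,d4,d6,off=P
    Rz=lambda a:Ro.from_euler('z',a).as_matrix(); Ry=lambda a:Ro.from_euler('y',a).as_matrix()
    R1=Rz(j[0]);R2=R1@Ry(j[1]);R3=R2@Ry(j[2]);R4=R3@Rz(j[3]);R5=R4@Ry(j[4]);R6=R5@Rz(j[5])
    p=np.array([0,0,d1])+R1@[0,off,0]+R2@[0,0,a2]+R3@[0,0,d4]+R6@[0,0,d6]
    return p,R6
E
python3 - <<'E'
from plan import *
from fk import *
import json
p,R,s=cur();print(p.round(4),yawof(R),R.round(3).tolist(),np.round(s['joint_positions'],4).tolist())
D=[json.load(open('j1.json')),[list(p),R.tolist(),list(s['joint_positions'])],
 [[.18027781,.59808671,.21338632],None,[1.18248998,.494151960,1.34604658,0,1.30250370,-.0954669604]]]
f=lambda P:np.concatenate([fk(d[2],P)[0]-d[0] for d in D])
o=least_squares(f,[.3,.45,.4,.3,.06]); print(o.x, np.abs(o.fun).max())
for d in D[:2]: print((fk(d[2],o.x)[1]-np.array(d[1])).round(3).tolist())
np.save('P.npy',o.x)
E
```

```text
[ 0.6295 -0.1031  0.2395] -84.7654831597601 [[0.091, -0.936, -0.34], [-0.996, -0.084, -0.035], [0.004, 0.342, -0.94]] [-0.1995, 0.6866, 0.9616, -0.1054, 1.826, 1.2712]
[0.09032288 0.57766468 0.36467185 0.28803385 0.05740341] 0.004616266273502229
[[-0.314, 1.975, -0.0], [1.975, 0.314, -0.0], [0.0, -0.0, -0.0]]
[[-0.182, 1.872, 0.0], [1.992, 0.169, -0.0], [-0.009, -0.683, 0.0]]
```

Emit:
send_rows --plan '[{"tx": 0,"ty": 0,"tz": 0,"rx": -10,"ry": 0,"rz": 0,"claw": 0.09},{"tx": 0,"ty": 0,"tz": 0,"rx": -10,"ry": 0,"rz": 0,"claw": 0.09},{"tx": 0.03,"ty": 0,"tz": 0,"rx": 0,"ry": 0,"rz": 0,"claw": 0.09},{"tx": 0,"ty": 0,"tz": 0,"rx": 0,"ry": 0,"rz": 0,"claw": 0.09}]'

```text
time: 17.82
eef_pos: [0.6314, -0.1355, 0.2415]
eef_rot: [0.252, 0.694, -0.636, -0.227]
wrist_force: [-0.2, -0.2, 0.4]
width: 0.0899
```

Run:
```python
from plan import *
import json
p,R,s=cur();print(p.round(4),yawof(R),R[:,2],np.round(s['joint_positions'],4).tolist())
json.dump([list(p),R.tolist(),list(s['joint_positions'])],open('j2.json','w'))
```

```text
[ 0.6314 -0.1355  0.2415] -84.88620781711334 [-0.63430652 -0.0611018  -0.77066323] [-0.2016, 0.9152, 0.6278, -0.2431, 2.2529, 1.1924]
```

Emit:
send_rows --plan '[{"tx": 0.05,"ty": 0.02,"tz": 0,"rx": 0,"ry": 0,"rz": 0,"claw": 0.09},{"tx": 0.05,"ty": 0.02,"tz": 0,"rx": 0,"ry": 0,"rz": 0,"claw": 0.09},{"tx": 0.05,"ty": 0.02,"tz": 0,"rx": 0,"ry": 0,"rz": 5,"claw": 0.09},{"tx": 0,"ty": 0,"tz": 0,"rx": 0,"ry": 0,"rz": 0,"claw": 0.09}]'

```text
time: 18.32
eef_pos: [0.5977, -0.2905, 0.2833]
eef_rot: [-0.261, -0.664, 0.667, 0.214]
wrist_force: [1.0, 0.9, -0.3]
width: 0.0904
```

Run:
```python
from plan import *
import json
p,R,s=cur();print(p.round(4),yawof(R),R[:,2],np.round(s['joint_positions'],4).tolist(),s['time'])
json.dump([list(p),R.tolist(),list(s['joint_positions'])],open('j3.json','w'))
T=load('top0');S=load('scene0')
print(ray(S[1],S[2],197.65,141.65,.066),ray(T[1],T[2],398.3,213.06,.066))
from fk import *
D=[json.load(open(f'j{i}.json')) for i in(1,2,3)]+[[[.18027781,.59808671,.21338632],None,[1.18248998,.494151960,1.34604658,0,1.30250370,-.0954669604]],[[.6295,-.1031,.2395],None,[-0.1995, 0.6866, 0.9616, -0.1054, 1.826, 1.2712]]]
def fk2(j,P):
    d1,a2,d4,d6,off,a0,a3,e5,ex=P
    Rz=lambda a:Ro.from_euler('z',a).as_matrix(); Ry=lambda a:Ro.from_euler('y',a).as_matrix()
    R1=Rz(j[0]);R2=R1@Ry(j[1]);R3=R2@Ry(j[2]);R4=R3@Rz(j[3]);R5=R4@Ry(j[4]);R6=R5@Rz(j[5]+np.pi)
    return np.array([0,0,d1])+R1@[a0,off,0]+R2@[0,0,a2]+R3@[a3,0,d4]+R5@[ex,e5,d6],R6
f=lambda P:np.concatenate([np.concatenate([fk2(d[2],P)[0]-d[0] for d in D]),1e-3*(P-[.2,.5,.4,.3,.03,0,0,0.03,0])])
o=least_squares(f,[.2,.5,.4,.3,.03,0,0,.03,0]); print(o.x.round(4), np.abs(o.fun[:15]).max())
for d in D[:3]: print(np.abs(fk2(d[2],o.x)[1]-np.array(d[1])).max())
np.save('P2.npy',o.x)
```

```text
[ 0.5977 -0.2905  0.2833] -88.93699421733378 [-0.63224282 -0.06115756 -0.77235275] [-0.3857, 0.8967, 0.5602, -0.3966, 2.2744, 1.0228] 18.325
[ 0.46034771 -0.33658157  0.066     ] [ 0.45940571 -0.33870445  0.066     ]
[ 2.564e-01  5.968e-01  3.849e-01  3.525e-01  5.920e-02 -5.000e-04
  1.176e-01  4.000e-04 -0.000e+00] 1.2787570872668796e-05
2.220446049250313e-16
5.551115123125783e-16
6.973588373426765e-16
```

```bash
cat > ik.py <<'E'
import numpy as np
from scipy.spatial.transform import Rotation as Ro
from scipy.optimize import least_squares
P=np.load('P2.npy')
lo=np.array([-2.91,-.82,.22,-1.22,.12,-3.08]);hi=np.array([2.91,2.16,2.67,4.37,2.79,3.08])
def fk2(j,P=P,full=False):
    d1,a2,d4,d6,off,a0,a3,e5,ex=P
    Rz=lambda a:Ro.from_euler('z',a).as_matrix(); Ry=lambda a:Ro.from_euler('y',a).as_matrix()
    R1=Rz(j[0]);R2=R1@Ry(j[1]);R3=R2@Ry(j[2]);R4=R3@Rz(j[3]);R5=R4@Ry(j[4]);R6=R5@Rz(j[5]+np.pi)
    sh=np.array([0,0,d1])+R1@[a0,off,0]; el=sh+R2@[0,0,a2]; wr=el+R3@[a3,0,d4]; p=wr+R5@[ex,e5,d6]
    return (p,R6,wr,el) if full else (p,R6)
def ik(p,R,j0):
    def f(j):
        q,Q=fk2(j); return np.r_[(q-p)*5, Ro.from_matrix(Q.T@R).as_rotvec()]
    o=least_squares(f,np.clip(j0,lo+1e-3,hi-1e-3),bounds=(lo,hi)); return o.x,np.abs(o.fun).max()
def Rt(yaw,rx):  # tool-down with yaw then rx about tool x (deg)
    c,s=np.cos(np.radians(yaw)),np.sin(np.radians(yaw))
    return np.array([[c,s,0],[s,-c,0],[0,0,-1]])@Ro.from_euler('x',rx,degrees=True).as_matrix()
E
python3 - <<'E'
from ik import *
j0=[-0.3857, 0.8967, 0.5602, -0.3966, 2.2744, 1.0228]
for L in (40,50):
  for yaw in (-70,-90,-110,-130):
    g=np.array([.4598,-.3395,.04]);R=Rt(yaw,-L);j,e=ik(g+.019*R[:,2],R,j0); p,_,wr,el=fk2(j,full=True)
    print('pick',L,yaw,j.round(2),round(e,4),'wr',wr.round(2))
    well=np.array([.606,.037,0])
    for py in (-90,-70,-50,-30,0):
      jj=j;out=[]
      # lift, then move over, then tilt
      ok=0
      for k in range(1,41):
        a=k/40; gg=g*(1-a)+np.array([.606,.037,.17])*a; gg[2]=max(gg[2],.17) if k>5 else .04+.026*k
        jj,ee=ik(gg+.019*Rt(yaw+(py-yaw)*a,-L)[:,2],Rt(yaw+(py-yaw)*a,-L),jj); ok=max(ok,ee)
      mx=0
      for rx in range(-L,91-5,5):
        R=Rt(py,rx); jn,ee=ik(np.array([.606,.037,.17])+.019*R[:,2],R,jj); ok=max(ok,ee); mx=max(mx,np.abs(jn-jj).max()); jj=jn
      p,_,wr,el=fk2(jj,full=True)
      print('   pour',py,jj.round(2),round(ok,4),'maxstep',round(mx,2),'wr',wr.round(2),'el',el.round(2))
E
```

```text
pick 40 -70 [-0.47  0.92  1.3  -0.49  1.47  0.94] 0.0 wr [ 0.66 -0.27  0.3 ]
   pour -90 [-0.08  1.17  2.44  3.06  1.95 -1.61] 0.0307 maxstep 2.42 wr [0.27 0.04 0.2 ] el [0.55 0.01 0.49]
   pour -70 [-0.45  1.1   2.36  2.34  1.71 -1.8 ] 0.0 maxstep 0.45 wr [ 0.29 -0.08  0.2 ] el [ 0.5  -0.18  0.53]
   pour -50 [-0.62  0.98  2.13  1.82  1.48 -1.55] 0.0 maxstep 0.22 wr [ 0.35 -0.18  0.2 ] el [ 0.44 -0.24  0.59]
   pour -30 [-0.64  0.95  1.85  1.44  1.53 -1.24] 0.0 maxstep 0.13 wr [ 0.44 -0.25  0.2 ] el [ 0.43 -0.24  0.6 ]
   pour 0 [-0.54  1.02  1.41  1.09  1.84 -0.95] 0.0 maxstep 0.1 wr [ 0.61 -0.3   0.2 ] el [ 0.47 -0.21  0.57]
pick 40 -90 [-0.55  0.96  1.17 -0.34  1.63  1.11] 0.0 wr [ 0.67 -0.34  0.3 ]
   pour -90 [-0.08  1.17  2.44  3.06  1.95 -1.61] 0.0307 maxstep 2.42 wr [0.27 0.04 0.2 ] el [0.55 0.01 0.49]
   pour -70 [-0.45  1.1   2.36  2.34  1.71 -1.8 ] 0.0 maxstep 0.45 wr [ 0.29 -0.08  0.2 ] el [ 0.5  -0.18  0.53]
   pour -50 [-0.62  0.98  2.13  1.82  1.48 -1.55] 0.0 maxstep 0.22 wr [ 0.35 -0.18  0.2 ] el [ 0.44 -0.24  0.59]
   pour -30 [-0.64  0.95  1.85  1.44  1.53 -1.24] 0
[... 3291 characters left out ...]
] 0.0 maxstep 0.1 wr [ 0.61 -0.3   0.2 ] el [ 0.47 -0.21  0.57]
pick 50 -130 [-0.73  1.1   0.93 -0.02  1.99  1.54] 0.0 wr [ 0.66 -0.5   0.25]
   pour -90 [-0.08  1.17  2.44  3.06  1.95 -1.61] 0.0307 maxstep 2.42 wr [0.27 0.04 0.2 ] el [0.55 0.01 0.49]
   pour -70 [-0.45  1.1   2.36  2.34  1.71 -1.8 ] 0.0 maxstep 0.45 wr [ 0.29 -0.08  0.2 ] el [ 0.5  -0.18  0.53]
   pour -50 [-0.62  0.98  2.13  1.82  1.48 -1.55] 0.0 maxstep 0.22 wr [ 0.35 -0.18  0.2 ] el [ 0.44 -0.24  0.59]
   pour -30 [-0.64  0.95  1.85  1.44  1.53 -1.24] 0.0 maxstep 0.13 wr [ 0.44 -0.25  0.2 ] el [ 0.43 -0.24  0.6 ]
   pour 0 [-0.54  1.02  1.41  1.09  1.84 -0.95] 0.0 maxstep 0.1 wr [ 0.61 -0.3   0.2 ] el [ 0.47 -0.21  0.57]
```

```bash
cat > plan6.py <<'E'
from plan import *
from ik import Rt,ik,fk2
def plan6(wps,claw,step=.05,dst=9.,start=None,grasp=True):
    """wps (gx,gy,gz,yaw,rx[,step]) grasp-point targets; first wp decomposes by slerp"""
    p,R,s=cur(); p=p-(.019*R[:,2] if grasp else 0); j=np.array(s['joint_positions']); rows=[];n0=0
    for w in wps:
        st=w[5] if len(w)>5 else step
        Rn=Rt(w[3],w[4]); rv=Ro.from_matrix(R.T@Rn).as_rotvec(degrees=True); d=np.array(w[:3])-p
        n=max(1,int(np.ceil(max(np.linalg.norm(d)/st,np.linalg.norm(rv)/dst-1e-3)))); p0,R0=p,R
        for i in range(1,n+1):
            pg=p0+d*i/n; Rg=R0@Ro.from_rotvec(rv*i/n,degrees=True).as_matrix()
            k=.019 if grasp else 0
            t=np.round(R.T@((pg+k*Rg[:,2])-(p+k*R[:,2])),4); r=np.round(Ro.from_matrix(R.T@Rg).as_rotvec(degrees=True),1)
            pt=p+k*R[:,2]+R@t; R=R@Ro.from_rotvec(r,degrees=True).as_matrix(); p=pt-k*R[:,2]
            jn,e=ik(pt,R,j); v=np.abs(jn-j)/.125/np.array([1.89,1.89,2.57,3.01,3.01,3.01]); j=jn
            print('{"tx":%g,"ty":%g,"tz":%g,"rx":%g,"ry":%g,"rz":%g,"claw":%g},'%(*(t+0.),*(r+0.),claw),' #' if e<1e-3 and v.max()<.7 else f' # e={e:.3f} v={v.max():.2f}')
        print('-- wp',p.round(4),R[:,2].round(3),'j',j.round(2))
E
python3 - <<'E'
from plan6 import *
p,R,s=cur();print(p,s['time'])
S=snap('scene','s5'); crop('s5',160,110,260,180,7,'c10')
g=np.array([.4598,-.3393,.040]); R=Rt(-90,-45); a=g-.1*R[:,2]; print(R)
plan6([(*a,-90,-45),(*g,-90,-45)],.09)
E
```

```text
[ 0.59770911 -0.29049751  0.28332477] 18.325
[[ 6.12323400e-17 -7.07106781e-01 -7.07106781e-01]
 [-1.00000000e+00 -4.32978028e-17 -4.32978028e-17]
 [ 0.00000000e+00  7.07106781e-01 -7.07106781e-01]]
{"tx":0.0075,"ty":-0.0111,"tz":0.0395,"rx":-1.1,"ry":-0.7,"rz":-0.3,"claw":0.09},  #
{"tx":0.0081,"ty":-0.0119,"tz":0.0393,"rx":-1.2,"ry":-0.7,"rz":-0.3,"claw":0.09},  #
{"tx":0.0086,"ty":-0.0126,"tz":0.0388,"rx":-1.1,"ry":-0.7,"rz":-0.3,"claw":0.09},  #
{"tx":0.0092,"ty":-0.0133,"tz":0.0385,"rx":-1.1,"ry":-0.7,"rz":-0.3,"claw":0.09},  #
{"tx":0.0097,"ty":-0.014,"tz":0.0381,"rx":-1.2,"ry":-0.7,"rz":-0.3,"claw":0.09},  #
-- wp [ 0.5305 -0.3393  0.1107] [-0.707  0.001 -0.707] j [-0.49  1.01  0.87 -0.37  1.96  1.06]
{"tx":0,"ty":0,"tz":0.05,"rx":0,"ry":0,"rz":0,"claw":0.09},  #
{"tx":0.0001,"ty":-0.0001,"tz":0.05,"rx":0,"ry":0,"rz":0,"claw":0.09},  #
-- wp [ 0.4598 -0.3393  0.04  ] [-0.707  0.001 -0.707] j [-0.53  1.01  1.11 -0.37  1.73  1.12]
```

View pics/c10.png

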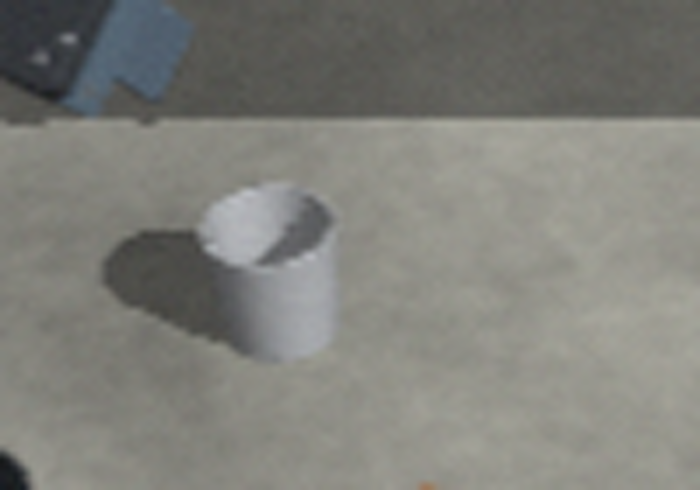

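Emit:
send_rows --plan '[{"tx": 0.0075,"ty": -0.011,"tz": 0.0395,"rx": -1.1,"ry": -0.7,"rz": -0.3,"claw": 0.09},{"tx": 0.008,"ty": -0.012,"tz": 0.0393,"rx": -1.2,"ry": -0.7,"rz": -0.3,"claw": 0.09},{"tx": 0.0086,"ty": -0.0125,"tz": 0.0388,"rx": -1.1,"ry": -0.7,"rz": -0.3,"claw": 0.09},{"tx": 0.0092,"ty": -0.0133,"tz": 0.0385,"rx": -1.1,"ry": -0.7,"rz": -0.3,"claw": 0.09},{"tx": 0.0097,"ty": -0.014,"tz": 0.038,"rx": -1.2,"ry": -0.7,"rz": -0.3,"claw": 0.09},{"tx": 0,"ty": 0,"tz": 0,"rx": 0,"ry": 0,"rz": 0,"claw": 0.09}]'

```text
time: 19.12
eef_pos: [0.5156, -0.3364, 0.0947]
eef_rot: [0.272, 0.653, -0.651, -0.274]
wrist_force: [-0.2, 0.1, 0.9]
width: 0.0901
```

Run:
```python
from plan6 import *
p,R,s=cur();print(p,s['time'])
S=snap('scene','s6'); crop('s6',130,80,260,180,6,'c11')
g=np.array([.4598,-.3393,.040])
plan6([(*g,-90,-45,.035)],.09)
```

```text
[ 0.51556563 -0.33643987  0.09466644] 19.125
{"tx":0.0009,"ty":0,"tz":0.0332,"rx":0.1,"ry":0,"rz":0.1,"claw":0.09},  #
{"tx":0.0009,"ty":0,"tz":0.0333,"rx":0.1,"ry":0,"rz":0,"claw":0.09},  #
{"tx":0.0009,"ty":0.0002,"tz":0.0332,"rx":0,"ry":0,"rz":0.1,"claw":0.09},  #
-- wp [ 0.4598 -0.3393  0.04  ] [-0.708  0.    -0.707] j [-0.53  1.01  1.11 -0.37  1.73  1.12]
```

View pics/c11.png

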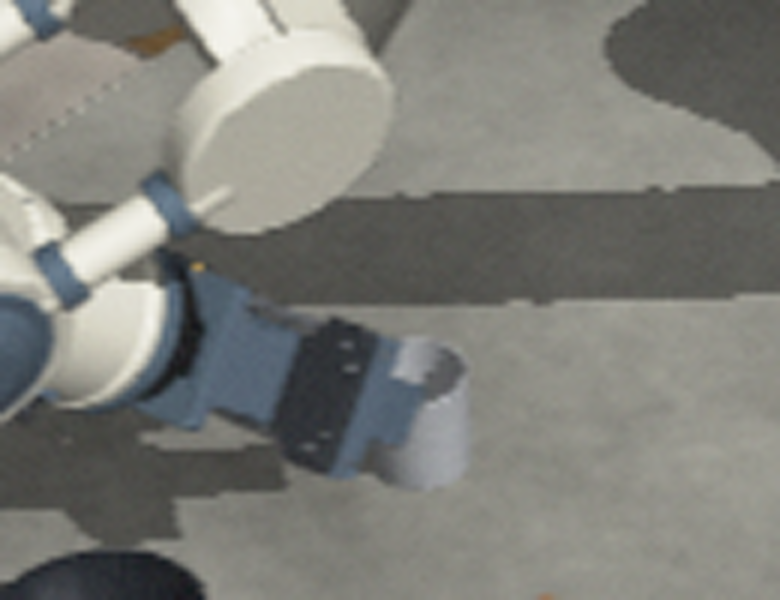

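Emit:
send_rows --plan '[{"tx": 0.001,"ty": 0,"tz": 0.033,"rx": 0,"ry": 0,"rz": 0,"claw": 0.09},{"tx": 0.001,"ty": 0,"tz": 0.033,"rx": 0,"ry": 0,"rz": 0,"claw": 0.09},{"tx": 0.001,"ty": 0,"tz": 0.032,"rx": 0,"ry": 0,"rz": 0,"claw": 0.09},{"tx": 0,"ty": 0,"tz": 0,"rx": 0,"ry": 0,"rz": 0,"claw": 0.05},{"tx": 0,"ty": 0,"tz": 0,"rx": 0,"ry": 0,"rz": 0,"claw": 0.05},{"tx": 0,"ty": 0,"tz": 0,"rx": 0,"ry": 0,"rz": 0,"claw": 0.05},{"tx": 0,"ty": 0,"tz": 0,"rx": 0,"ry": 0,"rz": 0,"claw": 0.05}]' --grip_force 30

```text
time: 20.05
eef_pos: [0.4492, -0.3406, 0.0292]
eef_rot: [0.271, 0.654, -0.652, -0.271]
wrist_force: [4.9, 5.0, 10.8]
width: 0.0659
```

Run:
```python
from plan6 import *
p,R,s=cur();print(p,p-.019*R[:,2],R[:,2],s['time'],s['width'],s['wrist_force'])
S=snap('scene','s7'); crop('s7',130,80,260,180,6,'c12')
```

```text
[ 0.44922609 -0.34056025  0.02917226] [ 0.4626822  -0.34054297  0.04258617] [-0.70821618 -0.00090927 -0.70599506] 20.05 0.06590752144452305 [ 4.89072588  4.9936813  10.76678335]
```

View pics/c12.png

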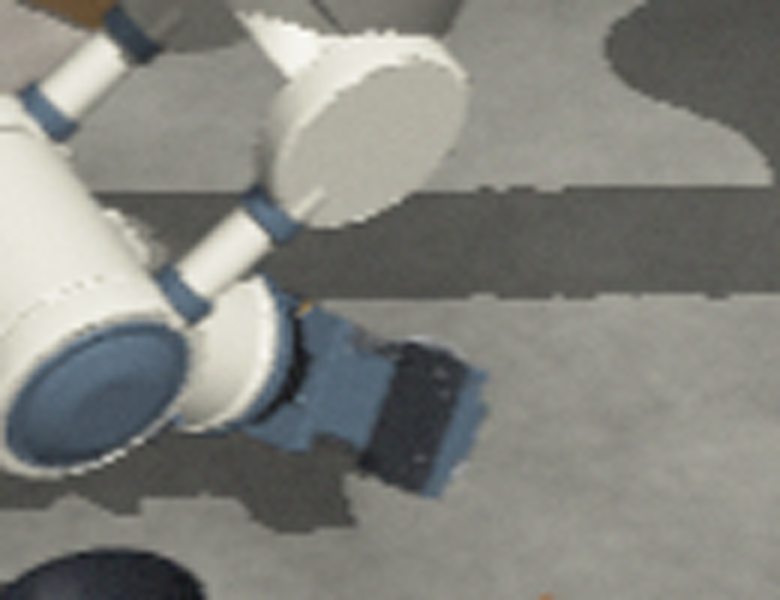

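Emit:
send_rows --plan '[{"tx": 0,"ty": 0,"tz": 0,"rx": 0,"ry": 0,"rz": 0,"claw": 0.05},{"tx": 0,"ty": 0,"tz": 0,"rx": 0,"ry": 0,"rz": 0,"claw": 0.05}]'

```text
time: 20.35
eef_pos: [0.4492, -0.3406, 0.0292]
eef_rot: [0.271, 0.654, -0.652, -0.271]
wrist_force: [5.9, 4.0, 10.4]
width: 0.0654
```

Run:
```python
from plan6 import *
p,R,s=cur();g=p-.019*R[:,2];print(g,R[:,2],s['time'],s['width'],s['wrist_force'])
plan6([(*(g+[0,0,.02]),-90,-45,.02),(*(g+[0,0,.16]),-90,-45),(.6175,.051,.2,-40,-45)],.05)
```

```text
[ 0.46269196 -0.34057084  0.04259542] [-0.70818875 -0.00096762 -0.70602249] 20.35 0.06537798670187824 [ 5.85014766  4.00498551 10.35111316]
{"tx":0,"ty":0.0141,"tz":-0.0141,"rx":0.1,"ry":-0.1,"rz":0.1,"claw":0.05},  #
-- wp [ 0.4627 -0.3406  0.0626] [-0.707  0.001 -0.707] j [-0.53  0.98  1.1  -0.37  1.76  1.1 ]
{"tx":0,"ty":0.033,"tz":-0.033,"rx":0,"ry":0,"rz":0,"claw":0.05},  #
{"tx":-0.0001,"ty":0.033,"tz":-0.033,"rx":0,"ry":0,"rz":0,"claw":0.05},  #
{"tx":0,"ty":0.033,"tz":-0.033,"rx":0,"ry":0,"rz":0,"claw":0.05},  #
-- wp [ 0.4627 -0.3406  0.2026] [-0.707  0.001 -0.707] j [-0.53  0.83  1.03 -0.4   1.97  1.02]
{"tx":-0.0422,"ty":-0.0124,"tz":-0.012,"rx":0,"ry":3.9,"rz":-3.9,"claw":0.05},  #
{"tx":-0.0404,"ty":-0.0153,"tz":-0.0148,"rx":0,"ry":4,"rz":-4,"claw":0.05},  #
{"tx":-0.038,"ty":-0.0182,"tz":-0.0177,"rx":0,"ry":3.9,"rz":-3.9,"claw":0.05},  #
{"tx":-0.0355,"ty":-0.0207,"tz":-0.0203,"rx":0,"ry":3.9,"rz":-3.9,"claw":0.05},  #
{"tx":-0.0325,"ty":-0.0232,"tz":-0.0227,"rx":0,"ry":4,"rz":-3.9,"claw":0.05},  #
{"tx":-0.0292,"ty":-0.0253,"tz":-0.025,"rx":0,"ry":3.9,"rz":-4,"claw":0.05},  #
{"tx":-0.0256,"ty":-0.0273,"tz":-0.0269,"rx":0,"ry":3.9,"rz":-3.9,"claw":0.05},  #
{"tx":-0.0217,"ty":-0.0291,"tz":-0.0286,"rx":0,"ry":4,"rz":-3.9,"claw":0.05},  #
{"tx":-0.0178,"ty":-0.0304,"tz":-0.0301,"rx":0,"ry":3.9,"rz":-4,"claw":0.05},  #
-- wp [0.6175 0.051  0.2001] [-0.454 -0.542 -0.707] j [ 0.22  0.87  0.94 -0.48  1.96  0.88]
```

Emit:
send_rows --plan '[{"tx": 0,"ty": 0,"tz": 0,"rx": 0,"ry": 0,"rz": 0,"claw": 0.05},{"tx": 0,"ty": 0.014,"tz": -0.014,"rx": 0,"ry": 0,"rz": 0,"claw": 0.05},{"tx": 0,"ty": 0.014,"tz": -0.014,"rx": 0,"ry": 0,"rz": 0,"claw": 0.05},{"tx": 0,"ty": 0,"tz": 0,"rx": 0,"ry": 0,"rz": 0,"claw": 0.05}]' --grip_force 45

```text
time: 20.85
eef_pos: [0.4488, -0.3414, 0.0693]
eef_rot: [0.271, 0.654, -0.653, -0.27]
wrist_force: [0.2, 0.2, -2.2]
width: 0.0654
```

Run:
```python
from plan6 import *
p,R,s=cur();g=p-.019*R[:,2];print(g,R[:,2],s['time'],s['width'],s['wrist_force'])
S=snap('scene','s8'); crop('s8',130,80,260,180,6,'c13')
```

```text
[ 0.4622639  -0.34136619  0.08275872] [-0.70750633 -0.00126213 -0.70670588] 20.85 0.06536248239806419 [ 0.22845338  0.18690497 -2.21074969]
```

View pics/c13.png

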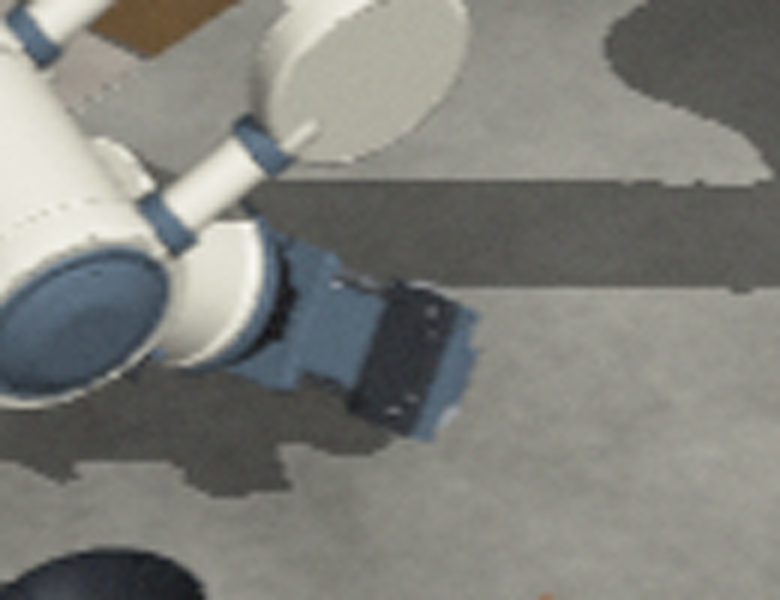

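Emit:
send_rows --plan '[{"tx": 0,"ty": 0.028,"tz": -0.028,"rx": 0,"ry": 0,"rz": 0,"claw": 0.05},{"tx": 0,"ty": 0.028,"tz": -0.028,"rx": 0,"ry": 0,"rz": 0,"claw": 0.05},{"tx": 0,"ty": 0.028,"tz": -0.028,"rx": 0,"ry": 0,"rz": 0,"claw": 0.05},{"tx": -0.042,"ty": -0.0125,"tz": -0.012,"rx": 0,"ry": 3.9,"rz": -3.9,"claw": 0.05},{"tx": -0.0405,"ty": -0.0155,"tz": -0.015,"rx": 0,"ry": 4,"rz": -4,"claw": 0.05},{"tx": -0.038,"ty": -0.018,"tz": -0.0175,"rx": 0,"ry": 3.9,"rz": -3.9,"claw": 0.05},{"tx": -0.0355,"ty": -0.0205,"tz": -0.0205,"rx": 0,"ry": 3.9,"rz": -3.9,"claw": 0.05},{"tx": -0.0325,"ty": -0.0232,"tz": -0.0228,"rx": 0,"ry": 4,"rz": -3.9,"claw": 0.05},{"tx": -0.0292,"ty": -0.0253,"tz": -0.025,"rx": 0,"ry": 3.9,"rz": -4,"claw": 0.05},{"tx": -0.0256,"ty": -0.0273,"tz": -0.027,"rx": 0,"ry": 3.9,"rz": -3.9,"claw": 0.05},{"tx": -0.0217,"ty": -0.029,"tz": -0.0286,"rx": 0,"ry": 4,"rz": -3.9,"claw": 0.05},{"tx": -0.018,"ty": -0.0304,"tz": -0.03,"rx": 0,"ry": 3.9,"rz": -4,"claw": 0.05}]'

```text
time: 22.4
eef_pos: [0.6073, 0.0421, 0.183]
eef_rot: [0.36, 0.869, -0.312, -0.132]
wrist_force: [0.8, -0.7, -2.2]
width: 0.0653
```

Run:
```python
from plan6 import *
p,R,s=cur();g=p-.019*R[:,2];print(g,R[:,2],s['time'],s['width'],s['wrist_force'])
S=snap('scene','s9'); crop('s9',190,90,390,240,4,'c14')
plan6([(.6175,.051,.145,-40,-45,.03),(.6175,.051,.145,-40,15)],.05)
```

```text
[0.61592711 0.05245752 0.19642688] [-0.45485772 -0.54321956 -0.70570317] 22.4 0.06533858093687729 [ 0.81001143 -0.6691259  -2.24177455]
{"tx":0.0027,"ty":-0.0162,"tz":0.0199,"rx":0,"ry":-0.2,"rz":0.4,"claw":0.05},  #
{"tx":0.0027,"ty":-0.0161,"tz":0.0198,"rx":0,"ry":-0.2,"rz":0.5,"claw":0.05},  #
-- wp [0.6175 0.051  0.145 ] [-0.455 -0.542 -0.707] j [ 0.22  0.92  0.98 -0.47  1.88  0.92]
{"tx":0,"ty":-0.0028,"tz":-0.0002,"rx":8.6,"ry":0,"rz":0,"claw":0.05},  #
{"tx":0,"ty":-0.0029,"tz":-0.0002,"rx":8.5,"ry":0,"rz":0,"claw":0.05},  #
{"tx":0,"ty":-0.0028,"tz":-0.0002,"rx":8.6,"ry":0,"rz":0,"claw":0.05},  #
{"tx":0,"ty":-0.0028,"tz":-0.0002,"rx":8.6,"ry":0,"rz":0,"claw":0.05},  #
{"tx":0,"ty":-0.0029,"tz":-0.0002,"rx":8.6,"ry":0,"rz":0,"claw":0.05},  #
{"tx":0,"ty":-0.0028,"tz":-0.0002,"rx":8.5,"ry":0,"rz":0,"claw":0.05},  #
{"tx":0,"ty":-0.0028,"tz":-0.0002,"rx":8.6,"ry":0,"rz":0,"claw":0.05},  #
-- wp [0.6175 0.051  0.145 ] [ 0.166  0.198 -0.966] j [-0.13  0.52  1.62  0.29  0.88  0.4 ]
```

View pics/c14.png

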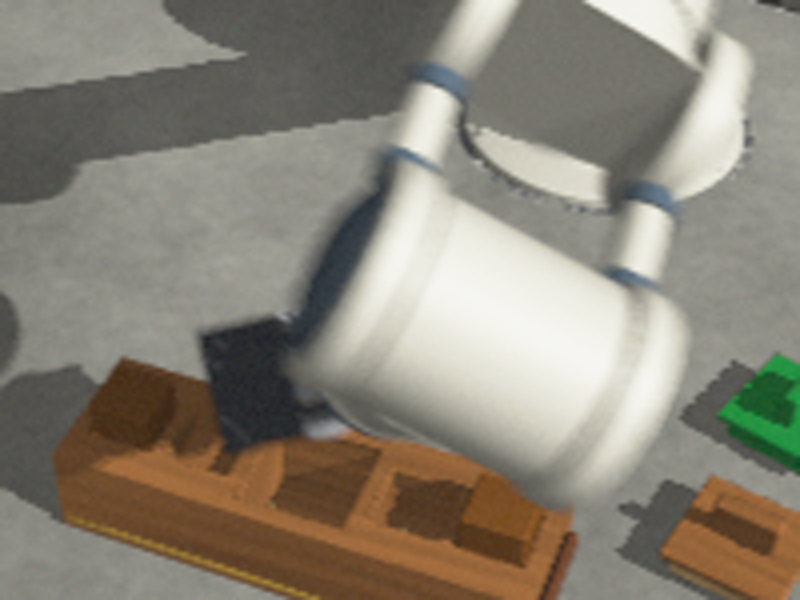

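Emit:
send_rows --plan '[{"tx": 0.0027,"ty": -0.016,"tz": 0.02,"rx": 0,"ry": 0,"rz": 0,"claw": 0.05},{"tx": 0.0027,"ty": -0.016,"tz": 0.02,"rx": 0,"ry": 0,"rz": 0,"claw": 0.05},{"tx": 0,"ty": -0.0028,"tz": 0,"rx": 8.6,"ry": 0,"rz": 0,"claw": 0.05},{"tx": 0,"ty": -0.0028,"tz": 0,"rx": 8.6,"ry": 0,"rz": 0,"claw": 0.05},{"tx": 0,"ty": -0.0028,"tz": 0,"rx": 8.6,"ry": 0,"rz": 0,"claw": 0.05},{"tx": 0,"ty": -0.0028,"tz": 0,"rx": 8.6,"ry": 0,"rz": 0,"claw": 0.05},{"tx": 0,"ty": -0.0028,"tz": 0,"rx": 8.6,"ry": 0,"rz": 0,"claw": 0.05},{"tx": 0,"ty": -0.0028,"tz": 0,"rx": 8.6,"ry": 0,"rz": 0,"claw": 0.05},{"tx": 0,"ty": -0.0028,"tz": 0,"rx": 8.6,"ry": 0,"rz": 0,"claw": 0.05},{"tx": 0,"ty": 0,"tz": 0,"rx": 0,"ry": 0,"rz": 0,"claw": 0.05}]'

```text
time: 23.7
eef_pos: [0.6168, 0.0449, 0.1259]
eef_rot: [-0.124, 0.931, -0.34, 0.042]
wrist_force: [0.1, 0.0, -2.5]
width: 0.065
```

Run:
```python
from plan6 import *
p,R,s=cur();g=p-.019*R[:,2];print(g,R[:,2],s['time'],s['width'],s['wrist_force'])
S=snap('scene','s10'); crop('s10',190,90,390,240,4,'c15')
plan6([(.6175,.051,.142,-40,45,.03),(.6175,.051,.142,-40,85)],.05,dst=5)
```

```text
[0.61372775 0.04106245 0.14423389] [ 0.16229113  0.20287128 -0.9656629 ] 23.7 0.06502562805084022 [ 0.08221268  0.04320034 -2.54056658]
{"tx":-0.0005,"ty":-0.0026,"tz":0.0006,"rx":4.3,"ry":0,"rz":0,"claw":0.05},  #
{"tx":-0.0006,"ty":-0.0025,"tz":0.0007,"rx":4.3,"ry":0.1,"rz":0,"claw":0.05},  #
{"tx":-0.0005,"ty":-0.0025,"tz":0.0008,"rx":4.3,"ry":0,"rz":-0.1,"claw":0.05},  #
{"tx":-0.0005,"ty":-0.0024,"tz":0.0009,"rx":4.3,"ry":0.1,"rz":0,"claw":0.05},  #
{"tx":-0.0005,"ty":-0.0023,"tz":0.0009,"rx":4.3,"ry":0,"rz":0,"claw":0.05},  #
{"tx":-0.0006,"ty":-0.0023,"tz":0.001,"rx":4.3,"ry":0.1,"rz":0,"claw":0.05},  #
{"tx":-0.0005,"ty":-0.0021,"tz":0.0011,"rx":4.3,"ry":0,"rz":0,"claw":0.05},  #
-- wp [0.6175 0.051  0.1419] [ 0.455  0.542 -0.706] j [-0.39  0.59  1.88  1.19  0.82 -0.62]
{"tx":0,"ty":-0.0017,"tz":-0.0001,"rx":5,"ry":0,"rz":0,"claw":0.05},  #
{"tx":0,"ty":-0.0016,"tz":-0.0001,"rx":5,"ry":0,"rz":0,"claw":0.05},  #
{"tx":0,"ty":-0.0017,"tz":0,"rx":5,"ry":0,"rz":0,"claw":0.05},  #
{"tx":0,"ty":-0.0016,"tz":-0.0001,"rx":5,"ry":0,"rz":0,"claw":0.05},  #
{"tx":0,"ty":-0.0017,"tz":-0.0001,"rx":5,"ry":0,"rz":0,"claw":0.05},  #
{"tx":0,"ty":-0.0017,"tz":0,"rx":5,"ry":0,"rz":0,"claw":0.05},  #
{"tx":0,"ty":-0.0016,"tz":-0.0001,"rx":5,"ry":0,"rz":0,"claw":0.05},  #
{"tx":0,"ty":-0.0017,"tz":-0.0001,"rx":5,"ry":0,"rz":0,"claw":0.05},  #
-- wp [0.6175 0.051  0.142 ] [ 0.641  0.763 -0.086] j [-0.6   1.02  1.98  1.66  1.47 -1.42]
```

View pics/c15.png

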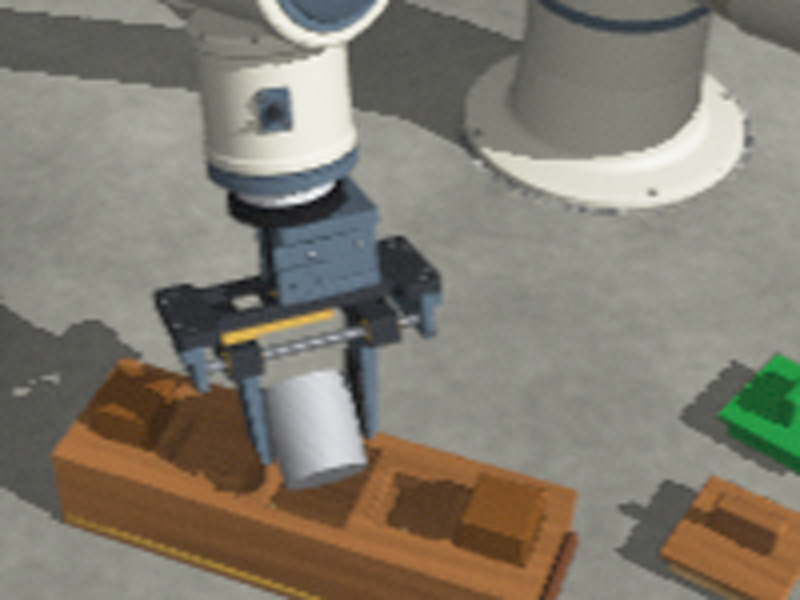

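Emit:
send_rows --plan '[{"tx": -0.0005,"ty": -0.0026,"tz": 0.0006,"rx": 4.3,"ry": 0,"rz": 0,"claw": 0.05},{"tx": -0.0005,"ty": -0.0026,"tz": 0.0006,"rx": 4.3,"ry": 0,"rz": 0,"claw": 0.05},{"tx": -0.0005,"ty": -0.0025,"tz": 0.0008,"rx": 4.3,"ry": 0,"rz": 0,"claw": 0.05},{"tx": -0.0005,"ty": -0.0024,"tz": 0.0009,"rx": 4.3,"ry": 0,"rz": 0,"claw": 0.05},{"tx": -0.0005,"ty": -0.0023,"tz": 0.0009,"rx": 4.3,"ry": 0,"rz": 0,"claw": 0.05},{"tx": -0.0005,"ty": -0.0022,"tz": 0.001,"rx": 4.3,"ry": 0,"rz": 0,"claw": 0.05},{"tx": -0.0005,"ty": -0.0021,"tz": 0.0011,"rx": 4.3,"ry": 0,"rz": 0,"claw": 0.05},{"tx": 0,"ty": 0,"tz": 0,"rx": 0,"ry": 0,"rz": 0,"claw": 0.05}]'

```text
time: 24.75
eef_pos: [0.6269, 0.0629, 0.1279]
eef_rot: [-0.362, 0.868, -0.315, 0.127]
wrist_force: [0.3, 0.8, -2.9]
width: 0.0648
```

Run:
```python
from plan6 import *
p,R,s=cur();g=p-.019*R[:,2];print(g,R[:,2],s['time'],s['width'],s['wrist_force'],R[:,0])
S=snap('scene','s11'); crop('s11',190,90,390,240,4,'c16')
T=snap('top','t11'); crop('t11',120,90,350,260,3.4,'c17')
u=np.array([.64,.77,0]);
for r in (40,60):
  pass
plan6([(.6175,.051,.142,-40,85)],.05,dst=4)
```

```text
[0.61835595 0.05251878 0.1413261 ] [ 0.44910936  0.54840398 -0.70537497] 24.75 0.06477345763040193 [ 0.29945955  0.80596338 -2.92265445] [ 0.76881553 -0.63942513 -0.00762862]
{"tx":0,"ty":-0.0012,"tz":-0.0002,"rx":4,"ry":0,"rz":0,"claw":0.05},  #
{"tx":0,"ty":-0.0011,"tz":-0.0002,"rx":4,"ry":0.1,"rz":0,"claw":0.05},  #
{"tx":0,"ty":-0.0012,"tz":-0.0002,"rx":4,"ry":0,"rz":-0.1,"claw":0.05},  #
{"tx":0,"ty":-0.0012,"tz":-0.0002,"rx":4,"ry":0,"rz":0,"claw":0.05},  #
{"tx":0,"ty":-0.0012,"tz":-0.0002,"rx":4,"ry":0.1,"rz":0,"claw":0.05},  #
{"tx":0,"ty":-0.0012,"tz":-0.0002,"rx":3.9,"ry":0,"rz":0,"claw":0.05},  #
{"tx":0,"ty":-0.0013,"tz":-0.0002,"rx":4,"ry":0.1,"rz":0,"claw":0.05},  #
{"tx":0,"ty":-0.0012,"tz":-0.0002,"rx":4,"ry":0,"rz":0,"claw":0.05},  #
{"tx":0,"ty":-0.0013,"tz":-0.0003,"rx":4,"ry":0,"rz":-0.1,"claw":0.05},  #
{"tx":0,"ty":-0.0013,"tz":-0.0002,"rx":4,"ry":0.1,"rz":0,"claw":0.05},  #
-- wp [0.6175 0.051  0.142 ] [ 0.641  0.763 -0.087] j [-0.6   1.02  1.98  1.66  1.47 -1.42]
```

View pics/c16.png

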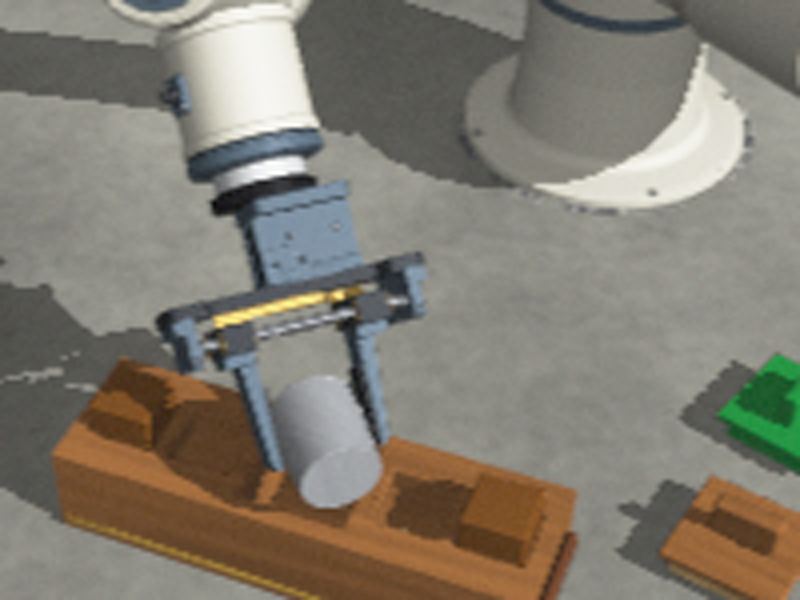

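View pics/c17.png

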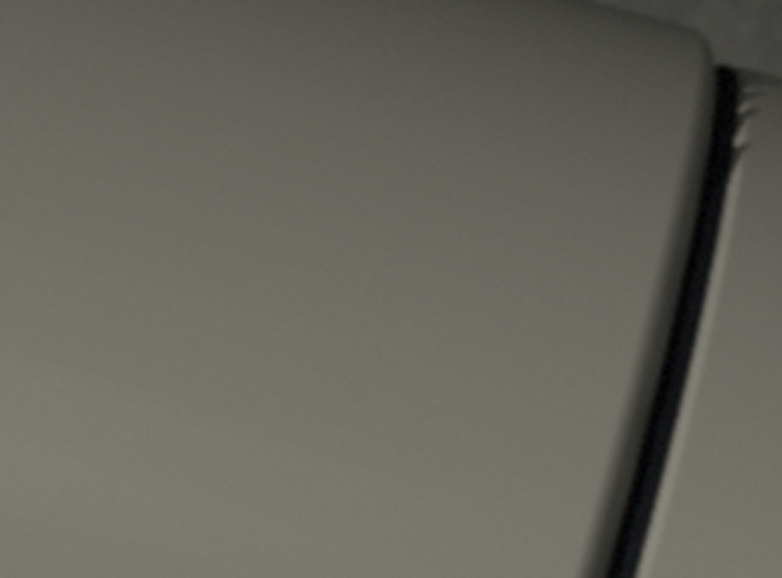

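Emit:
send_rows --plan '[{"tx": 0,"ty": -0.0012,"tz": 0,"rx": 4,"ry": 0,"rz": 0,"claw": 0.05},{"tx": 0,"ty": -0.0012,"tz": 0,"rx": 4,"ry": 0,"rz": 0,"claw": 0.05},{"tx": 0,"ty": -0.0012,"tz": 0,"rx": 4,"ry": 0,"rz": 0,"claw": 0.05},{"tx": 0,"ty": -0.0012,"tz": 0,"rx": 4,"ry": 0,"rz": 0,"claw": 0.05},{"tx": 0,"ty": -0.0012,"tz": 0,"rx": 4,"ry": 0,"rz": 0,"claw": 0.05},{"tx": 0,"ty": -0.0012,"tz": 0,"rx": 4,"ry": 0,"rz": 0,"claw": 0.05},{"tx": 0,"ty": -0.0012,"tz": 0,"rx": 4,"ry": 0,"rz": 0,"claw": 0.05},{"tx": 0,"ty": 0,"tz": 0,"rx": 0,"ry": 0,"rz": 0,"claw": 0.05},{"tx": 0,"ty": 0,"tz": 0,"rx": 0,"ry": 0,"rz": 0,"claw": 0.05}]'

```text
time: 25.98
eef_pos: [0.6302, 0.0663, 0.1362]
eef_rot: [-0.561, 0.755, -0.274, 0.201]
wrist_force: [0.2, 0.5, -2.5]
width: 0.0653
```

Run:
```python
from plan6 import *
p,R,s=cur();g=p-.019*R[:,2];print(g,R[:,2],s['time'],s['width'],s['wrist_force'])
S=snap('scene','s12'); crop('s12',190,90,390,240,4,'c18')
plan6([(.6175,.051,.142,-40,90)],.05,dst=4)
```

```text
[0.61858095 0.0522812  0.14172457] [ 0.61079758  0.73659692 -0.29043296] 25.975 0.06527086490917912 [ 0.24176082  0.52034543 -2.5276923 ]
{"tx":0,"ty":-0.001,"tz":-0.0003,"rx":3.4,"ry":0.1,"rz":0,"claw":0.05},  #
{"tx":0,"ty":-0.0011,"tz":-0.0004,"rx":3.3,"ry":0,"rz":-0.1,"claw":0.05},  #
{"tx":0,"ty":-0.001,"tz":-0.0004,"rx":3.4,"ry":0.1,"rz":0,"claw":0.05},  #
{"tx":0,"ty":-0.0011,"tz":-0.0003,"rx":3.4,"ry":0,"rz":0,"claw":0.05},  #
{"tx":0,"ty":-0.0011,"tz":-0.0004,"rx":3.4,"ry":0.1,"rz":-0.1,"claw":0.05},  #
-- wp [0.6175 0.051  0.142 ] [0.643 0.766 0.001] j [-0.6   1.08  1.96  1.67  1.56 -1.47]
```

View pics/c18.png

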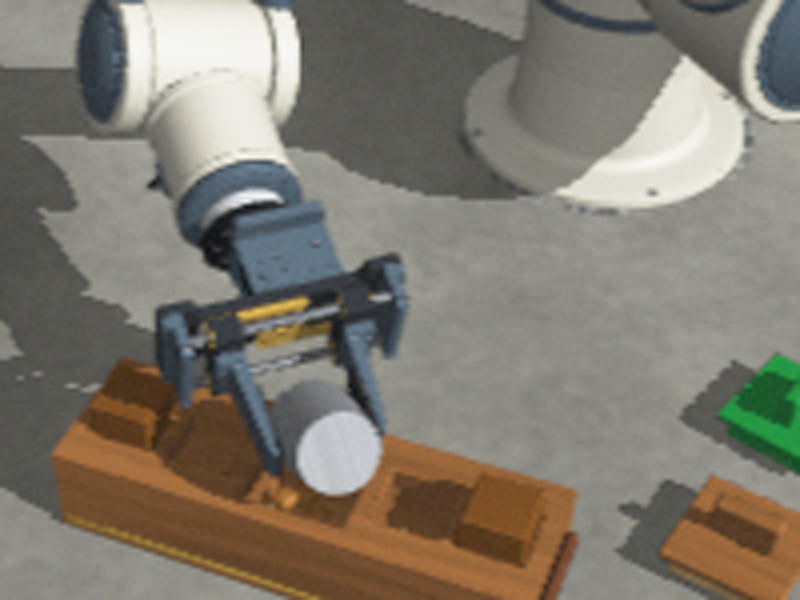

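Run:
```python
from h import *
crop('s12',240,185,300,230,13,'c19')
im,K,V=load('s12')
w=np.array([.6065,.0375,.078]);a=np.radians(9.1);x=np.array([np.cos(a),np.sin(a),0]);y=np.array([-np.sin(a),np.cos(a),0])
for sx,sy in((1,1),(1,-1),(-1,-1),(-1,1)): 
    q=proj(K,V,w+.04*(sx*x+sy*y)+np.array([.0005,.002,0])); print((q-[240,185]+.5)*13-.5)
```

```text
[464.27179906 484.62563947]
[124.08360017 377.38945055]
[268.60799692 133.65269349]
[596.63271797 231.2048523 ]
```

View pics/c19.png

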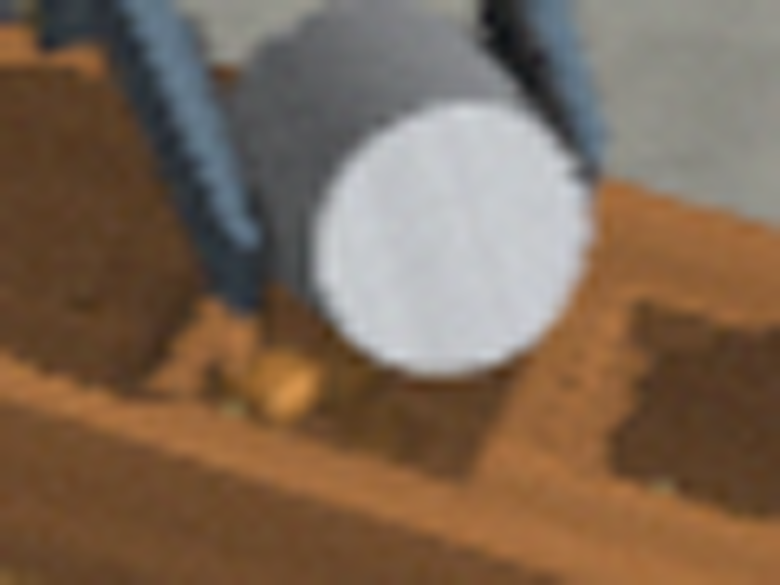

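Emit:
send_rows --plan '[{"tx": 0,"ty": -0.001,"tz": 0,"rx": 3.4,"ry": 0,"rz": 0,"claw": 0.05},{"tx": 0,"ty": -0.001,"tz": 0,"rx": 3.4,"ry": 0,"rz": 0,"claw": 0.05},{"tx": 0,"ty": -0.001,"tz": 0,"rx": 3.4,"ry": 0,"rz": 0,"claw": 0.05},{"tx": 0,"ty": -0.001,"tz": 0,"rx": 3.4,"ry": 0,"rz": 0,"claw": 0.05},{"tx": 0,"ty": -0.001,"tz": 0,"rx": 3.4,"ry": 0,"rz": 0,"claw": 0.05},{"tx": 0,"ty": 0,"tz": 0,"rx": 0,"ry": 0,"rz": 0,"claw": 0.05},{"tx": 0,"ty": 0,"tz": 0,"rx": 0,"ry": 0,"rz": 0,"claw": 0.05}]'

```text
time: 26.9
eef_pos: [0.6307, 0.0666, 0.1413]
eef_rot: [0.666, -0.664, 0.242, -0.24]
wrist_force: [0.8, 1.4, -2.0]
width: 0.0655
```

Run:
```python
from plan6 import *
p,R,s=cur();g=p-.019*R[:,2];print(g,R[:,2],s['time'],s['width'],s['wrist_force'])
S=snap('scene','s13'); crop('s13',240,160,310,230,8.5,'c20')
```

```text
[0.61855513 0.05205059 0.14128084] [0.64013629 0.76825847 0.00210934] 26.9 0.06551110476798043 [ 0.76531942  1.38802031 -2.00330254]
```

View pics/c20.png

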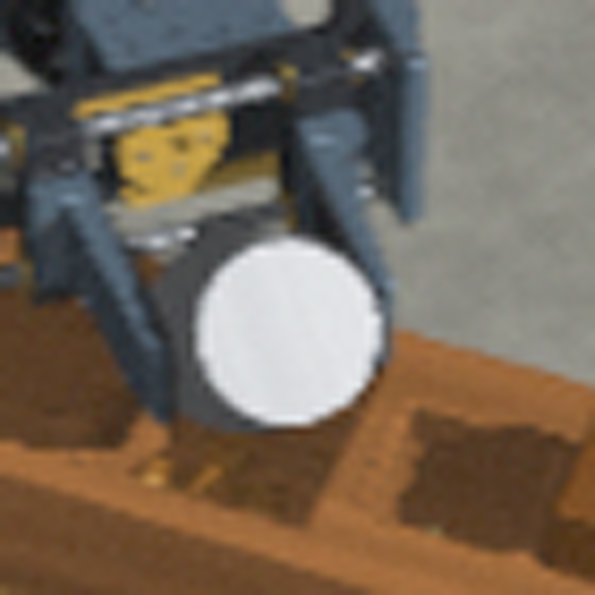

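Emit:
send_rows --plan '[{"tx": 0,"ty": 0,"tz": 0,"rx": 5,"ry": 0,"rz": 0,"claw": 0.05},{"tx": 0,"ty": 0,"tz": 0,"rx": -5,"ry": 0,"rz": 0,"claw": 0.05},{"tx": 0,"ty": 0.004,"tz": 0,"rx": 5,"ry": 0,"rz": 0,"claw": 0.05},{"tx": 0,"ty": -0.004,"tz": 0,"rx": -5,"ry": 0,"rz": 0,"claw": 0.05},{"tx": 0,"ty": 0,"tz": 0,"rx": 5,"ry": 0,"rz": 0,"claw": 0.05},{"tx": 0,"ty": 0,"tz": 0,"rx": 0,"ry": 0,"rz": 0,"claw": 0.05},{"tx": 0,"ty": 0,"tz": 0,"rx": 0,"ry": 0,"rz": 0,"claw": 0.05},{"tx": 0,"ty": 0,"tz": 0,"rx": 0,"ry": 0,"rz": 0,"claw": 0.05}]'

```text
time: 27.95
eef_pos: [0.6305, 0.066, 0.1413]
eef_rot: [0.694, -0.634, 0.231, -0.25]
wrist_force: [0.1, 0.4, -1.7]
width: 0.0654
```

Run:
```python
from plan6 import *
p,R,s=cur();g=p-.019*R[:,2];print(g,R[:,1].round(2),R[:,2].round(2),s['time'],s['width'],s['wrist_force'])
S=snap('scene','s14'); crop('s14',240,160,310,230,8.5,'c21')
plan6([(.6175,.051,.20,-40,95,.03),(.6175,.051,.20,-40,25)],.05,dst=8)
```

```text
[0.61838186 0.05149932 0.13958627] [ 0.05  0.07 -1.  ] [0.64 0.76 0.09] 27.95 0.06535539276792064 [ 0.08302023  0.40061472 -1.74071889]
{"tx":-0.0002,"ty":-0.0201,"tz":0.0015,"rx":-0.1,"ry":0,"rz":-0.1,"claw":0.05},  #
{"tx":-0.0001,"ty":-0.02,"tz":0.0015,"rx":0,"ry":0.1,"rz":-0.1,"claw":0.05},  #
{"tx":-0.0001,"ty":-0.0201,"tz":0.0014,"rx":-0.1,"ry":0,"rz":0,"claw":0.05},  #
-- wp [0.6175 0.0509 0.2   ] [0.64  0.763 0.087] j [-0.6   1.02  1.97  1.68  1.64 -1.42]
{"tx":0,"ty":0.0026,"tz":-0.0002,"rx":-7.8,"ry":0,"rz":0,"claw":0.05},  #
{"tx":0,"ty":0.0025,"tz":-0.0001,"rx":-7.7,"ry":0,"rz":0,"claw":0.05},  #
{"tx":0,"ty":0.0026,"tz":-0.0002,"rx":-7.8,"ry":0,"rz":0,"claw":0.05},  #
{"tx":0,"ty":0.0026,"tz":-0.0002,"rx":-7.8,"ry":0,"rz":0,"claw":0.05},  #
{"tx":0,"ty":0.0025,"tz":-0.0002,"rx":-7.8,"ry":0,"rz":0,"claw":0.05},  #
{"tx":0,"ty":0.0026,"tz":-0.0001,"rx":-7.7,"ry":0,"rz":0,"claw":0.05},  #
{"tx":0,"ty":0.0026,"tz":-0.0002,"rx":-7.8,"ry":0,"rz":0,"claw":0.05},  #
{"tx":0,"ty":0.0025,"tz":-0.0002,"rx":-7.8,"ry":0,"rz":0,"claw":0.05},  #
{"tx":0,"ty":0.0026,"tz":-0.0001,"rx":-7.8,"ry":0,"rz":0,"claw":0.05},  #
-- wp [0.6176 0.051  0.2   ] [ 0.271  0.324 -0.907] j [-0.22  0.44  1.66  0.5   0.9   0.19]
```

View pics/c21.png

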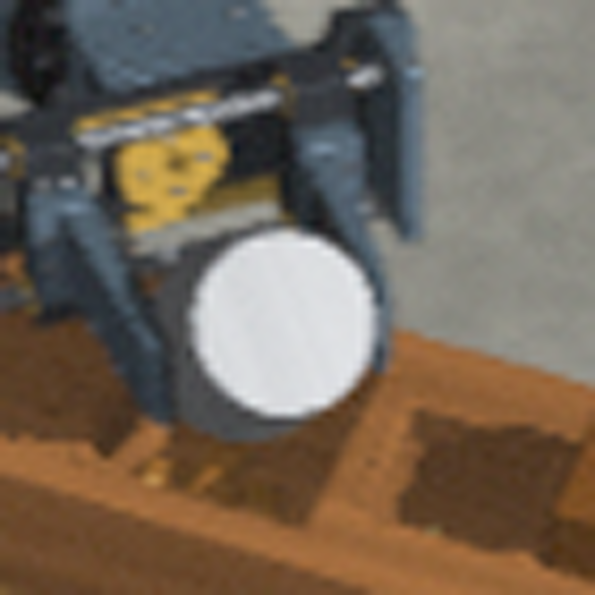

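Emit:
send_rows --plan '[{"tx": 0,"ty": -0.03,"tz": 0.002,"rx": 0,"ry": 0,"rz": 0,"claw": 0.05},{"tx": 0,"ty": -0.03,"tz": 0.002,"rx": 0,"ry": 0,"rz": 0,"claw": 0.05},{"tx": 0,"ty": -0.03,"tz": 0.002,"rx": 0,"ry": 0,"rz": 0,"claw": 0.05},{"tx": 0,"ty": -0.02,"tz": 0.002,"rx": 0,"ry": 0,"rz": 0,"claw": 0.05},{"tx": 0,"ty": 0,"tz": 0,"rx": 0,"ry": 0,"rz": 0,"claw": 0.05}]'

```text
time: 28.62
eef_pos: [0.6294, 0.0642, 0.2525]
eef_rot: [0.694, -0.634, 0.23, -0.251]
wrist_force: [-0.3, -0.4, -2.6]
width: 0.0653
```

Run:
```python
from plan6 import *
p,R,s=cur();g=p-.019*R[:,2];print(g,R[:,2].round(2),s['time'],s['width'],s['wrist_force'])
S=snap('scene','s15'); crop('s15',180,100,360,250,4,'c22'); crop('s15',230,170,310,230,9,'c22b')
```

```text
[0.6172747  0.04970166 0.25078332] [0.64 0.76 0.09] 28.625 0.06528979870318428 [-0.28747501 -0.42804112 -2.63270437]
```

View pics/c22.png

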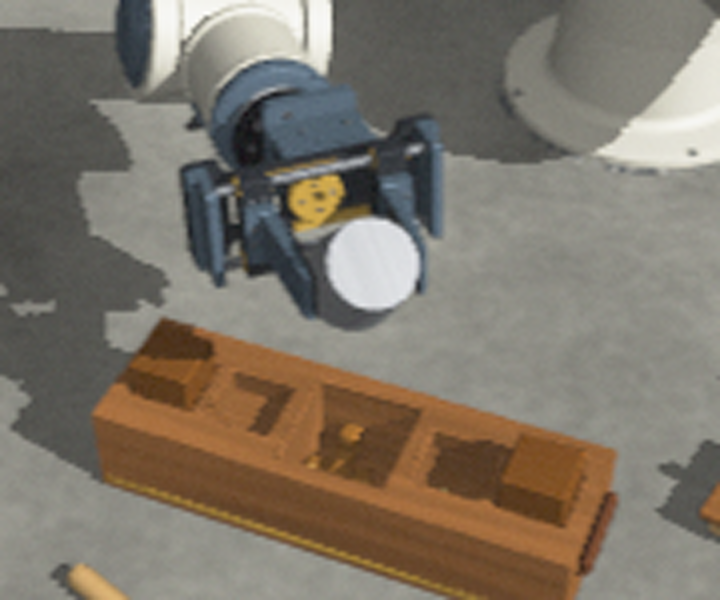

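View pics/c22b.png

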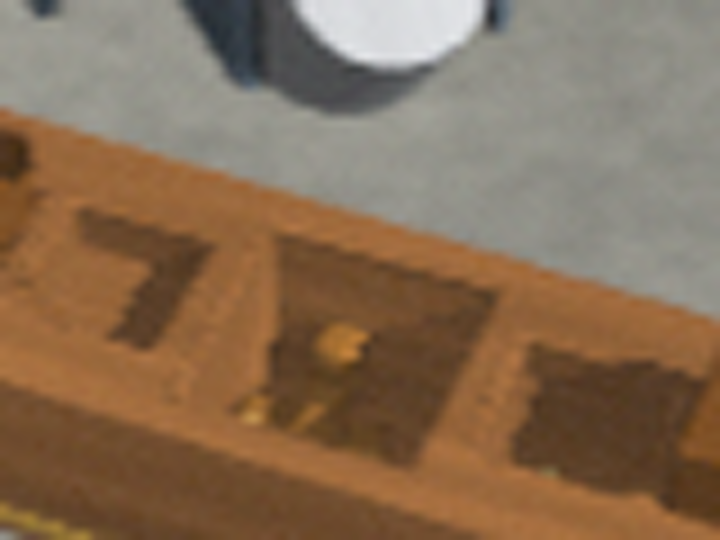

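Run:
```python
from plan6 import *
plan6([(.6175,.05,.22,-40,-43)],.05,dst=9.9)
```

```text
{"tx":0,"ty":0.0054,"tz":-0.0004,"rx":-9.9,"ry":0,"rz":0,"claw":0.05},  #
{"tx":0,"ty":0.0054,"tz":-0.0001,"rx":-9.8,"ry":0,"rz":0,"claw":0.05},  #
{"tx":0,"ty":0.0053,"tz":0.0002,"rx":-9.9,"ry":0.1,"rz":0,"claw":0.05},  #
{"tx":0,"ty":0.0052,"tz":0.0007,"rx":-9.9,"ry":0,"rz":0,"claw":0.05},  #
{"tx":0,"ty":0.005,"tz":0.0009,"rx":-9.9,"ry":0,"rz":0,"claw":0.05},  # e=0.000 v=0.73
{"tx":0,"ty":0.0047,"tz":0.0012,"rx":-9.8,"ry":0,"rz":0,"claw":0.05},  # e=0.000 v=0.77
{"tx":0,"ty":0.0045,"tz":0.0015,"rx":-9.9,"ry":0,"rz":0,"claw":0.05},  # e=0.000 v=0.72
{"tx":0,"ty":0.0042,"tz":0.0016,"rx":-9.9,"ry":0,"rz":0,"claw":0.05},  #
{"tx":0,"ty":0.0038,"tz":0.0018,"rx":-9.8,"ry":0,"rz":0,"claw":0.05},  #
{"tx":0,"ty":0.0035,"tz":0.0019,"rx":-9.9,"ry":0,"rz":0,"claw":0.05},  #
{"tx":0,"ty":0.0031,"tz":0.0018,"rx":-9.9,"ry":0.1,"rz":0.1,"claw":0.05},  #
{"tx":0,"ty":0.0027,"tz":0.0018,"rx":-9.9,"ry":0,"rz":0,"claw":0.05},  #
{"tx":0,"ty":0.0024,"tz":0.0017,"rx":-9.8,"ry":0,"rz":0,"claw":0.05},  #
{"tx":0,"ty":0.0021,"tz":0.0015,"rx":-9.9,"ry":0,"rz":0,"claw":0.05},  #
-- wp [0.6175 0.05   0.22  ] [-0.439 -0.522 -0.731] j [ 0.21  0.83  0.94 -0.47  1.96  0.86]
```

Emit:
send_rows --plan '[{"tx": 0,"ty": 0.005,"tz": 0,"rx": -9,"ry": 0,"rz": 0,"claw": 0.05},{"tx": 0,"ty": 0.005,"tz": 0,"rx": -9,"ry": 0,"rz": 0,"claw": 0.05},{"tx": 0,"ty": 0.005,"tz": 0,"rx": -9,"ry": 0,"rz": 0,"claw": 0.05},{"tx": 0,"ty": 0.005,"tz": 0.0005,"rx": -9,"ry": 0,"rz": 0,"claw": 0.05},{"tx": 0,"ty": 0.005,"tz": 0.001,"rx": -8,"ry": 0,"rz": 0,"claw": 0.05},{"tx": 0,"ty": 0.0045,"tz": 0.001,"rx": -8,"ry": 0,"rz": 0,"claw": 0.05},{"tx": 0,"ty": 0.0045,"tz": 0.0015,"rx": -8,"ry": 0,"rz": 0,"claw": 0.05},{"tx": 0,"ty": 0.004,"tz": 0.0015,"rx": -8,"ry": 0,"rz": 0,"claw": 0.05},{"tx": 0,"ty": 0.004,"tz": 0.0015,"rx": -9,"ry": 0,"rz": 0,"claw": 0.05},{"tx": 0,"ty": 0.0035,"tz": 0.002,"rx": -9,"ry": 0,"rz": 0,"claw": 0.05},{"tx": 0,"ty": 0.003,"tz": 0.002,"rx": -9,"ry": 0,"rz": 0,"claw": 0.05},{"tx": 0,"ty": 0.003,"tz": 0.002,"rx": -9,"ry": 0,"rz": 0,"claw": 0.05}]'

```text
time: 30.18
eef_pos: [0.6151, 0.0473, 0.2036]
eef_rot: [0.074, 0.937, -0.34, -0.029]
wrist_force: [0.2, -0.4, -2.4]
width: 0.0652
```

Run:
```python
from plan6 import *
p,R,s=cur();g=p-.019*R[:,2];print(g,R[:,2].round(2),s['time'],s['width'],s['wrist_force'])
plan6([(.62,.0,.2,-48,-45),(.463,-.3406,.15,-90,-45),(.463,-.3406,.06,-90,-45)],.05,dst=9.9)
```

```text
[0.61706809 0.04954466 0.22232237] [-0.11 -0.12 -0.99] 30.175 0.06518527232800912 [ 0.21310936 -0.37832559 -2.41005434]
{"tx":0.0082,"ty":0.011,"tz":0.0067,"rx":-8.9,"ry":-0.9,"rz":1.9,"claw":0.05},  #
{"tx":0.0085,"ty":0.0095,"tz":0.0077,"rx":-9,"ry":-0.9,"rz":1.9,"claw":0.05},  #
{"tx":0.0089,"ty":0.008,"tz":0.0084,"rx":-8.9,"ry":-0.8,"rz":1.8,"claw":0.05},  #
{"tx":0.0091,"ty":0.0062,"tz":0.009,"rx":-9,"ry":-0.9,"rz":1.9,"claw":0.05},  #
-- wp [0.62   0.     0.1999] [-0.525 -0.474 -0.707] j [ 0.12  0.88  0.92 -0.46  1.99  0.91]
{"tx":0.0173,"ty":0.026,"tz":0.0349,"rx":0,"ry":-3.7,"rz":3.7,"claw":0.05},  #
{"tx":0.0211,"ty":0.0246,"tz":0.0335,"rx":0,"ry":-3.7,"rz":3.7,"claw":0.05},  #
{"tx":0.0247,"ty":0.0232,"tz":0.032,"rx":0,"ry":-3.8,"rz":3.7,"claw":0.05},  #
{"tx":0.0283,"ty":0.0213,"tz":0.0301,"rx":0,"ry":-3.7,"rz":3.7,"claw":0.05},  #
{"tx":0.0315,"ty":0.0193,"tz":0.0281,"rx":0,"ry":-3.7,"rz":3.8,"claw":0.05},  #
{"tx":0.0344,"ty":0.017,"tz":0.026,"rx":0,"ry":-3.7,"rz":3.7,"claw":0.05},  #
{"tx":0.0371,"ty":0.0146,"tz":0.0235,"rx":0,"ry":-3.7,"rz":3.7,"claw":0.05},  #
{"tx":0.0394,"ty":0.0121,"tz":0.021,"rx":0,"ry":-3.7,"rz":3.7,"claw":0.05},  #
-- wp [ 0.463  -0.3406  0.15  ] [-0.707 -0.001 -0.707] j [-0.53  0.88  1.06 -0.39  1.89  1.05]
{"tx":-0.0001,"ty":-0.0318,"tz":0.0318,"rx":0,"ry":0,"rz":0,"claw":0.05},  #
{"tx":0,"ty":-0.0318,"tz":0.0318,"rx":0,"ry":0,"rz":0,"claw":0.05},  #
-- wp [ 0.463  -0.3406  0.06  ] [-0.707 -0.001 -0.707] j [-0.53  0.98  1.1  -0.37  1.76  1.11]
```

Emit:
send_rows --plan '[{"tx": 0.0082,"ty": 0.011,"tz": 0.0067,"rx": -8.9,"ry": -0.9,"rz": 1.9,"claw": 0.05},{"tx": 0.0085,"ty": 0.0095,"tz": 0.0077,"rx": -9,"ry": -0.9,"rz": 1.9,"claw": 0.05},{"tx": 0.009,"ty": 0.008,"tz": 0.0084,"rx": -8.9,"ry": -0.8,"rz": 1.8,"claw": 0.05},{"tx": 0.009,"ty": 0.006,"tz": 0.009,"rx": -9,"ry": -0.9,"rz": 1.9,"claw": 0.05},{"tx": 0.0173,"ty": 0.026,"tz": 0.035,"rx": 0,"ry": -3.7,"rz": 3.7,"claw": 0.05},{"tx": 0.021,"ty": 0.0246,"tz": 0.0335,"rx": 0,"ry": -3.7,"rz": 3.7,"claw": 0.05},{"tx": 0.0247,"ty": 0.0232,"tz": 0.032,"rx": 0,"ry": -3.7,"rz": 3.7,"claw": 0.05},{"tx": 0.0283,"ty": 0.0213,"tz": 0.03,"rx": 0,"ry": -3.7,"rz": 3.7,"claw": 0.05},{"tx": 0.0315,"ty": 0.0193,"tz": 0.028,"rx": 0,"ry": -3.7,"rz": 3.7,"claw": 0.05},{"tx": 0.0344,"ty": 0.017,"tz": 0.026,"rx": 0,"ry": -3.7,"rz": 3.7,"claw": 0.05},{"tx": 0.037,"ty": 0.0146,"tz": 0.0235,"rx": 0,"ry": -3.7,"rz": 3.7,"claw": 0.05},{"tx": 0.0394,"ty": 0.012,"tz": 0.021,"rx": 0,"ry": -3.7,"rz": 3.7,"claw": 0.05}]'

```text
time: 31.68
eef_pos: [0.4495, -0.341, 0.133]
eef_rot: [0.268, 0.654, -0.653, -0.272]
wrist_force: [0.6, -0.6, -1.5]
width: 0.0653
```

Run:
```python
from plan6 import *
p,R,s=cur();g=p-.019*R[:,2];print(g,R[:,2].round(3),yawof(R),R[:,0],s['time'],s['width'],s['wrist_force'])
S=snap('scene','s16'); crop('s16',130,60,350,240,3.4,'c23')
plan6([(.463,-.3406,.06,-90,-45),(.463,-.3406,.0435,-90,-45,.01)],.05,dst=9.9)
```

```text
[ 0.4628728  -0.34111838  0.14647518] [-0.705  0.004 -0.709] -89.98957026795519 [ 1.82029835e-04 -9.99981699e-01 -6.04716114e-03] 31.675 0.06533805988132137 [ 0.6013231  -0.56803196 -1.5478406 ]
{"tx":-0.0028,"ty":-0.0314,"tz":0.0292,"rx":0,"ry":0.3,"rz":-0.1,"claw":0.05},  #
{"tx":-0.003,"ty":-0.0314,"tz":0.0292,"rx":-0.1,"ry":0.2,"rz":-0.1,"claw":0.05},  #
-- wp [ 0.463  -0.3406  0.06  ] [-0.707  0.001 -0.707] j [-0.53  0.99  1.1  -0.37  1.76  1.1 ]
{"tx":0,"ty":-0.0058,"tz":0.0058,"rx":0,"ry":0,"rz":0,"claw":0.05},  #
{"tx":0,"ty":-0.0058,"tz":0.0059,"rx":0,"ry":0,"rz":0,"claw":0.05},  #
-- wp [ 0.463  -0.3406  0.0435] [-0.707  0.001 -0.707] j [-0.53  1.01  1.1  -0.37  1.74  1.11]
```

View pics/c23.png

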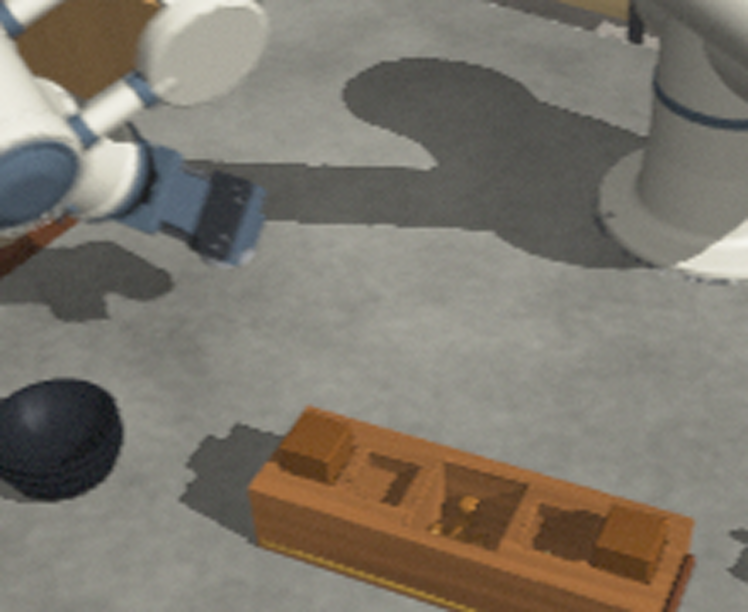

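Emit:
send_rows --plan '[{"tx": 0,"ty": -0.031,"tz": 0.03,"rx": 0,"ry": 0.3,"rz": 0,"claw": 0.05},{"tx": 0,"ty": -0.03,"tz": 0.03,"rx": 0,"ry": 0,"rz": 0,"claw": 0.05},{"tx": 0,"ty": -0.004,"tz": 0.004,"rx": 0,"ry": 0,"rz": 0,"claw": 0.05},{"tx": 0,"ty": 0,"tz": 0,"rx": 0,"ry": 0,"rz": 0,"claw": 0.05},{"tx": 0,"ty": 0,"tz": 0,"rx": 0,"ry": 0,"rz": 0,"claw": 0.05}]'

```text
time: 32.35
eef_pos: [0.4524, -0.3401, 0.0448]
eef_rot: [0.27, 0.656, -0.652, -0.268]
wrist_force: [0.6, 0.1, -2.6]
width: 0.0654
```

Run:
```python
from plan6 import *
p,R,s=cur();g=p-.019*R[:,2];print(g,R[:,2].round(3),R[:,0],s['time'],s['width'],s['wrist_force'])
```

```text
[ 0.46573305 -0.34002859  0.05828282] [-0.703 -0.005 -0.711] [ 6.58216507e-03 -9.99978097e-01  6.92701877e-04] 32.35 0.06535028969636601 [ 0.60414283  0.05444737 -2.60752708]
```

Lower ~15 mm more, slowly at the end.

Emit:
send_rows --plan '[{"tx": 0,"ty": -0.007,"tz": 0.007,"rx": 0,"ry": 0,"rz": 0,"claw": 0.05},{"tx": 0,"ty": -0.003,"tz": 0.003,"rx": 0,"ry": 0,"rz": 0,"claw": 0.05},{"tx": 0,"ty": 0,"tz": 0,"rx": 0,"ry": 0,"rz": 0,"claw": 0.05}]'

```text
time: 32.72
eef_pos: [0.4518, -0.3398, 0.0293]
eef_rot: [0.27, 0.656, -0.652, -0.268]
wrist_force: [0.8, 1.2, 0.5]
width: 0.0655
```

Run:
```python
from plan6 import *
p,R,s=cur();g=p-.019*R[:,2];print(g,s['time'],s['width'],s['wrist_force'])
```

```text
[ 0.46514241 -0.33970406  0.04274145] 32.725 0.06551754181464567 [0.79849616 1.24739371 0.51710676]
```

Emit:
send_rows --plan '[{"tx": 0,"ty": 0,"tz": 0,"rx": 0,"ry": 0,"rz": 0,"claw": 0.09},{"tx": 0,"ty": 0,"tz": 0,"rx": 0,"ry": 0,"rz": 0,"claw": 0.09},{"tx": 0,"ty": 0,"tz": 0,"rx": 0,"ry": 0,"rz": 0,"claw": 0.09},{"tx": 0,"ty": 0,"tz": -0.03,"rx": 0,"ry": 0,"rz": 0,"claw": 0.09},{"tx": 0,"ty": 0,"tz": -0.04,"rx": 0,"ry": 0,"rz": 0,"claw": 0.09},{"tx": 0,"ty": 0,"tz": -0.04,"rx": 0,"ry": 0,"rz": 0,"claw": 0.09},{"tx": 0,"ty": 0,"tz": -0.04,"rx": 0,"ry": 0,"rz": 0,"claw": 0.09}]'

```text
time: 33.6
eef_pos: [0.558, -0.339, 0.1369]
eef_rot: [0.27, 0.656, -0.652, -0.269]
wrist_force: [0.0, -1.7, -0.8]
width: 0.0904
```

Run:
```python
from plan6 import *
p,R,s=cur();g=p-.019*R[:,2];print(g,s['time'],s['width'],s['wrist_force'],np.round(s['joint_positions'],2))
S=snap('scene','s17'); T=snap('top','t17')
cv2.imwrite('pics/c24.png',np.hstack([S[0][100:260,100:400],T[0][100:260,120:420]]))
# next: travel to a parking spot above stopper
plan6([(.5,-.2,.25,-60,-20),(.456,.3,.25,-10,0)],.09,dst=9.9,step=.055)
```

```text
[ 0.57141511 -0.33896253  0.15036092] 33.6 0.09035377682006349 [ 0.03939287 -1.6571981  -0.76294174] [-0.46  1.03  0.7  -0.38  2.1   1.02]
{"tx":-0.0337,"ty":0.0281,"tz":-0.005,"rx":6,"ry":3.9,"rz":-6.3,"claw":0.09},  #
{"tx":-0.0362,"ty":0.0234,"tz":-0.0104,"rx":6,"ry":4,"rz":-6.3,"claw":0.09},  #
{"tx":-0.0379,"ty":0.0178,"tz":-0.0154,"rx":6,"ry":3.9,"rz":-6.4,"claw":0.09},  #
{"tx":-0.0385,"ty":0.0115,"tz":-0.0199,"rx":5.9,"ry":4,"rz":-6.3,"claw":0.09},  #
-- wp [ 0.5    -0.1999  0.25  ] [-0.297 -0.172 -0.939] j [-0.33  0.48  1.37 -0.26  1.52  0.76]
{"tx":-0.0452,"ty":-0.0205,"tz":-0.0073,"rx":1.9,"ry":0.9,"rz":-4.9,"claw":0.09},  #
{"tx":-0.0433,"ty":-0.0246,"tz":-0.0072,"rx":1.9,"ry":0.8,"rz":-5,"claw":0.09},  #
{"tx":-0.0408,"ty":-0.0286,"tz":-0.007,"rx":1.8,"ry":0.9,"rz":-4.9,"claw":0.09},  #
{"tx":-0.0383,"ty":-0.0321,"tz":-0.0067,"rx":1.9,"ry":0.9,"rz":-5,"claw":0.09},  #
{"tx":-0.0352,"ty":-0.0356,"tz":-0.0062,"rx":1.9,"ry":0.9,"rz":-4.9,"claw":0.09},  #
{"tx":-0.032,"ty":-0.0387,"tz":-0.0055,"rx":1.9,"ry":0.8,"rz":-5,"claw":0.09},  #
{"tx":-0.0285,"ty":-0.0415,"tz":-0.0046,"rx":1.8,"ry":0.9,"rz":-4.9,"claw":0.09},  #
{"tx":-0.0248,"ty":-0.0439,"tz":-0.0037,"rx":1.9,"ry":0.9,"rz":-5,"claw":0.09},  #
{"tx":-0.0209,"ty":-0.0461,"tz":-0.0026,"rx":1.9,"ry":0.8,"rz":-4.9,"claw":0.09},  #
{"tx":-0.0169,"ty":-0.0478,"tz":-0.0013,"rx":1.9,"ry":0.9,"rz":-5,"claw":0.09},  #
-- wp [0.456 0.3   0.25 ] [-0.     0.001 -1.   ] j [0.47 0.36 1.52 0.   1.26 0.65]
```

View pics/c24.png

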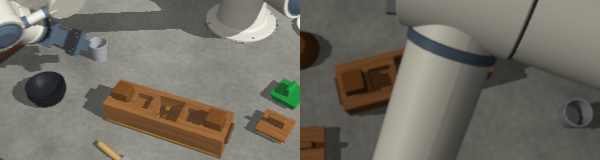

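Emit:
send_rows --plan '[{"tx": -0.0337,"ty": 0.028,"tz": -0.005,"rx": 6,"ry": 3.9,"rz": -6.3,"claw": 0.09},{"tx": -0.036,"ty": 0.0235,"tz": -0.0105,"rx": 6,"ry": 4,"rz": -6.3,"claw": 0.09},{"tx": -0.038,"ty": 0.018,"tz": -0.0155,"rx": 6,"ry": 3.9,"rz": -6.4,"claw": 0.09},{"tx": -0.0385,"ty": 0.0115,"tz": -0.02,"rx": 5.9,"ry": 4,"rz": -6.3,"claw": 0.09},{"tx": -0.045,"ty": -0.0205,"tz": -0.0073,"rx": 1.9,"ry": 0.9,"rz": -4.9,"claw": 0.09},{"tx": -0.0433,"ty": -0.0246,"tz": -0.0072,"rx": 1.9,"ry": 0.8,"rz": -5,"claw": 0.09},{"tx": -0.041,"ty": -0.0286,"tz": -0.007,"rx": 1.8,"ry": 0.9,"rz": -4.9,"claw": 0.09},{"tx": -0.0383,"ty": -0.032,"tz": -0.0067,"rx": 1.9,"ry": 0.9,"rz": -5,"claw": 0.09},{"tx": -0.035,"ty": -0.0356,"tz": -0.0062,"rx": 1.9,"ry": 0.9,"rz": -4.9,"claw": 0.09},{"tx": -0.032,"ty": -0.0387,"tz": -0.0055,"rx": 1.9,"ry": 0.8,"rz": -5,"claw": 0.09},{"tx": -0.0285,"ty": -0.0415,"tz": -0.0046,"rx": 1.8,"ry": 0.9,"rz": -4.9,"claw": 0.09},{"tx": -0.025,"ty": -0.044,"tz": -0.0037,"rx": 1.9,"ry": 0.9,"rz": -5,"claw": 0.09}]'

```text
time: 35.2
eef_pos: [0.461, 0.2001, 0.2304]
eef_rot: [0.03, 0.984, -0.172, -0.02]
wrist_force: [0.7, 0.0, 0.1]
width: 0.0898
```

Run:
```python
from plan6 import *
from fit import *
p,R,s=cur();g=p-.019*R[:,2];print(g,s['time'],R[:,2].round(3),yawof(R))
S=snap('scene','s18'); T=snap('top','t18')
crop('t18',380,190,420,240,11,'c25'); crop('s18',180,110,420,260,3.2,'c26'); crop('t18',120,100,440,260,2.4,'c27')
print(fit([S],MODELS['stopper'],[.4568,.3174,np.radians(-1.86)]))
plan6([(.456,.3155,.15,-92,0),(.456,.3155,.049,-92,0,.04)],.09,dst=9.9)
```

```text
[0.46198072 0.20108696 0.24937411] 35.2 [-0.051 -0.052 -0.997] -19.83390283055245
(array([ 0.4569376 ,  0.31746389, -0.03538426]), 56, np.float64(0.16271614882617436))
{"tx":-0.005,"ty":-0.014,"tz":0.0117,"rx":0.5,"ry":-0.1,"rz":9,"claw":0.09},  #
{"tx":-0.0071,"ty":-0.013,"tz":0.0118,"rx":0.6,"ry":-0.1,"rz":9.1,"claw":0.09},  #
{"tx":-0.009,"ty":-0.0115,"tz":0.012,"rx":0.5,"ry":-0.1,"rz":9,"claw":0.09},  #
{"tx":-0.0106,"ty":-0.0099,"tz":0.0121,"rx":0.6,"ry":-0.1,"rz":9.1,"claw":0.09},  #
{"tx":-0.012,"ty":-0.008,"tz":0.0122,"rx":0.5,"ry":-0.1,"rz":9,"claw":0.09},  #
{"tx":-0.0131,"ty":-0.0059,"tz":0.0122,"rx":0.5,"ry":-0.1,"rz":9.1,"claw":0.09},  #
{"tx":-0.0137,"ty":-0.0037,"tz":0.0124,"rx":0.6,"ry":-0.2,"rz":9,"claw":0.09},  #
{"tx":-0.0141,"ty":-0.0013,"tz":0.0124,"rx":0.5,"ry":-0.1,"rz":9.1,"claw":0.09},  #
-- wp [0.456  0.3155 0.15  ] [-0.     0.001 -1.   ] j [0.5  0.49 1.62 0.   1.03 2.1 ]
{"tx":0,"ty":0,"tz":0.0337,"rx":0,"ry":0,"rz":0,"claw":0.09},  #
{"tx":0,"ty":0,"tz":0.0336,"rx":0,"ry":0,"rz":0,"claw":0.09},  #
{"tx":0.0001,"ty":-0.0001,"tz":0.0337,"rx":0,"ry":0,"rz":0,"claw":0.09},  #
-- wp [0.456  0.3154 0.049 ] [-0.     0.001 -1.   ] j [0.5  0.64 1.7  0.   0.8  2.1 ]
```

View pics/c25.png

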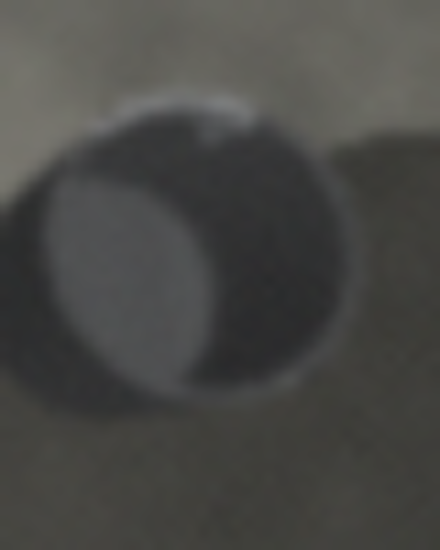

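View pics/c26.png

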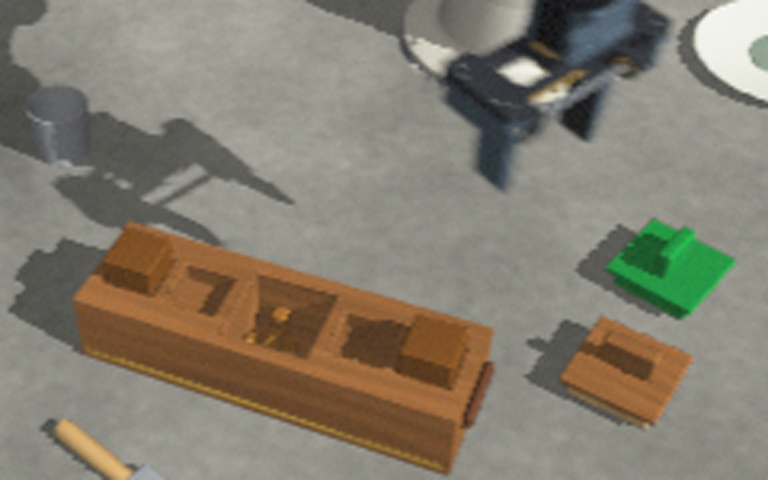

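View pics/c27.png

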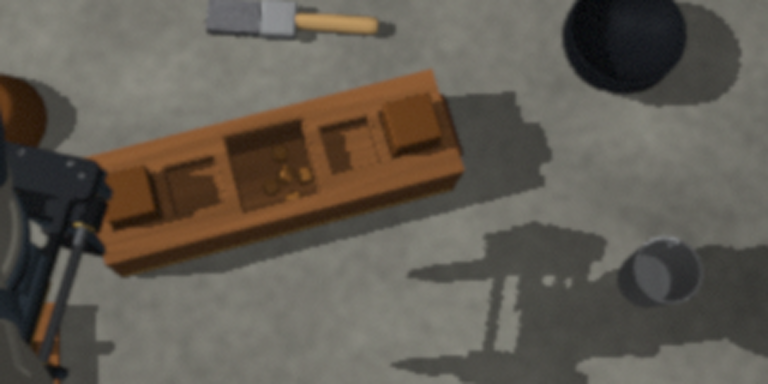

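Emit:
send_rows --plan '[{"tx": -0.005,"ty": -0.014,"tz": 0.0117,"rx": 0.5,"ry": 0,"rz": 9,"claw": 0.09},{"tx": -0.007,"ty": -0.013,"tz": 0.0118,"rx": 0.6,"ry": -0.1,"rz": 9.1,"claw": 0.09},{"tx": -0.009,"ty": -0.0115,"tz": 0.012,"rx": 0.5,"ry": -0.1,"rz": 9,"claw": 0.09},{"tx": -0.0106,"ty": -0.01,"tz": 0.012,"rx": 0.6,"ry": -0.1,"rz": 9.1,"claw": 0.09},{"tx": -0.012,"ty": -0.008,"tz": 0.0122,"rx": 0.5,"ry": -0.1,"rz": 9,"claw": 0.09},{"tx": -0.013,"ty": -0.006,"tz": 0.0122,"rx": 0.5,"ry": -0.1,"rz": 9.1,"claw": 0.09},{"tx": -0.0137,"ty": -0.0037,"tz": 0.0124,"rx": 0.6,"ry": -0.2,"rz": 9,"claw": 0.09},{"tx": -0.014,"ty": -0.0013,"tz": 0.0124,"rx": 0.5,"ry": -0.1,"rz": 9.1,"claw": 0.09},{"tx": 0,"ty": 0,"tz": 0,"rx": 0,"ry": 0,"rz": 0,"claw": 0.09},{"tx": 0,"ty": 0,"tz": 0,"rx": 0,"ry": 0,"rz": 0,"claw": 0.09}]' --grip_force 6

```text
time: 36.55
eef_pos: [0.4585, 0.3113, 0.1313]
eef_rot: [-0.0, -0.694, 0.72, -0.001]
wrist_force: [0.9, -0.5, 0.4]
width: 0.09
```

Run:
```python
from plan6 import *
from fit import *
p,R,s=cur();g=p-.019*R[:,2];print(g,s['time'],R[:,2].round(4),yawof(R))
S=snap('scene','s19'); crop('s19',330,170,430,250,7,'c28')
print(fit([S],MODELS['stopper'],[.4568,.3174,np.radians(-1.86)]))
plan6([(.456,.3155,.1,-92,0),(.456,.3155,.049,-92,0,.04)],.09,dst=9.9)
```

```text
[0.45847715 0.31133551 0.15029083] 36.55 [ 9.0e-04 -2.3e-03 -1.0e+00] -92.1352952166949
(array([ 0.45680154,  0.31739814, -0.03204806]), 56, np.float64(0.17095022229220158))
{"tx":-0.0021,"ty":0.0015,"tz":0.0252,"rx":0,"ry":-0.1,"rz":-0.1,"claw":0.09},  #
{"tx":-0.002,"ty":0.0014,"tz":0.0253,"rx":-0.1,"ry":0,"rz":-0.1,"claw":0.09},  #
-- wp [0.456  0.3155 0.1   ] [-0. -0. -1.] j [ 0.5   0.56  1.66 -0.    0.92  2.1 ]
{"tx":0,"ty":0,"tz":0.0255,"rx":0,"ry":0,"rz":0,"claw":0.09},  #
{"tx":0,"ty":0,"tz":0.0255,"rx":0,"ry":0,"rz":0,"claw":0.09},  #
-- wp [0.456  0.3155 0.049 ] [-0. -0. -1.] j [ 0.5   0.64  1.7  -0.    0.8   2.1 ]
```

View pics/c28.png

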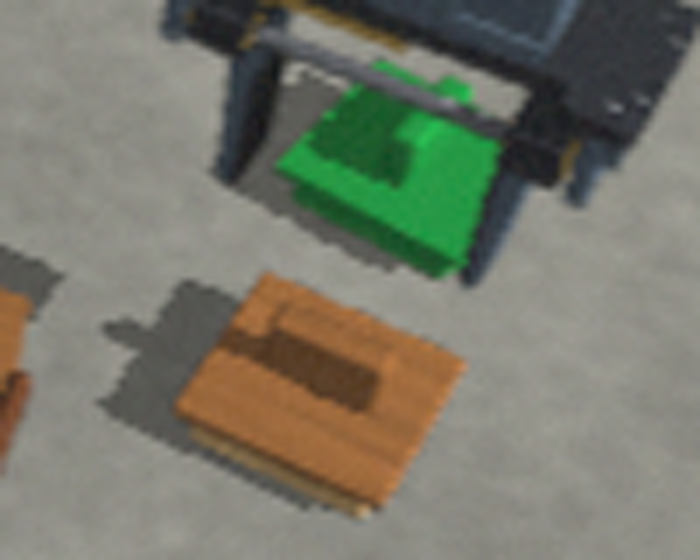

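Emit:
send_rows --plan '[{"tx": -0.002,"ty": 0.0015,"tz": 0.025,"rx": 0,"ry": -0.1,"rz": 0,"claw": 0.09},{"tx": -0.002,"ty": 0.0015,"tz": 0.025,"rx": -0.1,"ry": 0,"rz": 0,"claw": 0.09},{"tx": 0,"ty": 0,"tz": 0.0255,"rx": 0,"ry": 0,"rz": 0,"claw": 0.09},{"tx": 0,"ty": 0,"tz": 0.025,"rx": 0,"ry": 0,"rz": 0,"claw": 0.09},{"tx": 0,"ty": 0,"tz": 0,"rx": 0,"ry": 0,"rz": 0,"claw": 0.09}]'

```text
time: 37.22
eef_pos: [0.4551, 0.3152, 0.0298]
eef_rot: [-0.001, -0.693, 0.721, 0.0]
wrist_force: [-0.3, -0.5, 1.1]
width: 0.0902
```

Emit:
send_rows --plan '[{"tx": 0,"ty": 0,"tz": 0,"rx": 0,"ry": 0,"rz": 0,"claw": 0.045},{"tx": 0,"ty": 0,"tz": 0,"rx": 0,"ry": 0,"rz": 0,"claw": 0.045},{"tx": 0,"ty": 0,"tz": 0,"rx": 0,"ry": 0,"rz": 0,"claw": 0.045},{"tx": 0,"ty": 0,"tz": 0,"rx": 0,"ry": 0,"rz": 0,"claw": 0.045},{"tx": 0,"ty": 0,"tz": 0,"rx": 0,"ry": 0,"rz": 0,"claw": 0.045},{"tx": 0,"ty": 0,"tz": 0,"rx": 0,"ry": 0,"rz": 0,"claw": 0.045}]'

```text
time: 37.98
eef_pos: [0.4558, 0.3161, 0.0309]
eef_rot: [-0.0, -0.693, 0.721, 0.0]
wrist_force: [-1.2, -0.7, 5.5]
width: 0.0519
```

Run:
```python
from plan6 import *
p,R,s=cur();print(p,s['time'],R[:,2].round(4),yawof(R),s['width'],s['wrist_force'],s['ft_torque'])
S=snap('scene','s20'); crop('s20',330,170,430,250,7,'c29')
```

```text
[0.45579539 0.31612995 0.03088927] 37.975 [-1.e-04  0.e+00 -1.e+00] -92.33125284620658 0.05192223762102743 [-1.15962127 -0.67728333  5.46538409] [-0.20025266  0.2695887   0.03255745]
```

View pics/c29.png

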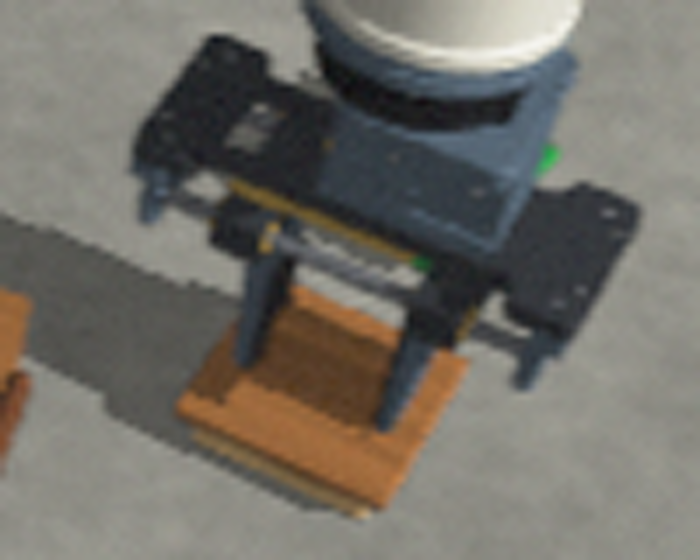

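Emit:
send_rows --plan '[{"tx": 0,"ty": 0,"tz": 0,"rx": 0,"ry": 0,"rz": 0,"claw": 0.09},{"tx": 0,"ty": 0,"tz": -0.001,"rx": 0,"ry": 0,"rz": 0,"claw": 0.09},{"tx": 0,"ty": 0,"tz": 0,"rx": 0,"ry": 0,"rz": 0,"claw": 0.09},{"tx": 0,"ty": 0,"tz": 0,"rx": 0,"ry": 0,"rz": -10,"claw": 0.09},{"tx": 0,"ty": 0,"tz": 0,"rx": 0,"ry": 0,"rz": -10,"claw": 0.09},{"tx": 0,"ty": 0,"tz": 0,"rx": 0,"ry": 0,"rz": -10,"claw": 0.09},{"tx": 0,"ty": 0,"tz": 0,"rx": 0,"ry": 0,"rz": -10,"claw": 0.09},{"tx": 0,"ty": 0,"tz": 0,"rx": 0,"ry": 0,"rz": -10,"claw": 0.09},{"tx": 0,"ty": 0,"tz": 0,"rx": 0,"ry": 0,"rz": -10,"claw": 0.09},{"tx": 0,"ty": 0,"tz": 0,"rx": 0,"ry": 0,"rz": -10,"claw": 0.09},{"tx": 0,"ty": 0,"tz": 0,"rx": 0,"ry": 0,"rz": -10,"claw": 0.09},{"tx": 0,"ty": 0,"tz": 0,"rx": 0,"ry": 0,"rz": -10,"claw": 0.09}]'

```text
time: 39.52
eef_pos: [0.4557, 0.316, 0.0315]
eef_rot: [0.0, 1.0, -0.018, -0.0]
wrist_force: [-0.5, 0.1, 0.1]
width: 0.0902
```

Emit:
send_rows --plan '[{"tx": 0,"ty": 0,"tz": 0,"rx": 0,"ry": 0,"rz": 0,"claw": 0.01},{"tx": 0,"ty": 0,"tz": 0,"rx": 0,"ry": 0,"rz": 0,"claw": 0.01},{"tx": 0,"ty": 0,"tz": 0,"rx": 0,"ry": 0,"rz": 0,"claw": 0.01},{"tx": 0,"ty": 0,"tz": 0,"rx": 0,"ry": 0,"rz": 0,"claw": 0.01},{"tx": 0,"ty": 0,"tz": 0,"rx": 0,"ry": 0,"rz": 0,"claw": 0.01},{"tx": 0,"ty": 0,"tz": 0,"rx": 0,"ry": 0,"rz": 0,"claw": 0.01},{"tx": 0,"ty": 0,"tz": 0,"rx": 0,"ry": 0,"rz": 0,"claw": 0.01},{"tx": 0,"ty": 0,"tz": 0,"rx": 0,"ry": 0,"rz": 0,"claw": 0.01}]' --grip_force 30

```text
time: 40.52
eef_pos: [0.4557, 0.3161, 0.0315]
eef_rot: [0.0, 1.0, -0.02, -0.0]
wrist_force: [-0.6, 0.3, -0.1]
width: 0.016
```

Run:
```python
from plan6 import *
p,R,s=cur();print(p,s['time'],R[:,2].round(4),yawof(R),s['width'],s['wrist_force'],s['ft_torque'])
S=snap('scene','s21'); crop('s21',330,170,430,250,7,'c30')
plan6([(p[0],p[1],.18,yawof(R),0),(.606,.0367,.18,9.1,0)],.01,grasp=False,step=.045)
```

```text
[0.45567352 0.31606301 0.03154402] 40.525 [-5.e-04 -2.e-04 -1.e+00] -2.34023941388607 0.016044258923214264 [-0.57345662  0.31479745 -0.06102534] [-0.13550325  0.00244962  0.03090334]
{"tx":0,"ty":0,"tz":-0.0371,"rx":0,"ry":0,"rz":0,"claw":0.01},  #
{"tx":0,"ty":0,"tz":-0.0371,"rx":0,"ry":0,"rz":0,"claw":0.01},  #
{"tx":-0.0001,"ty":0,"tz":-0.0371,"rx":0,"ry":0,"rz":0,"claw":0.01},  #
{"tx":0,"ty":0,"tz":-0.0371,"rx":0,"ry":0,"rz":0,"claw":0.01},  #
-- wp [0.4557 0.3161 0.18  ] [-0. -0. -1.] j [0.5  0.43 1.56 0.   1.15 0.54]
{"tx":0.0202,"ty":0.0341,"tz":0,"rx":0,"ry":0,"rz":-1.4,"claw":0.01},  #
{"tx":0.0194,"ty":0.0346,"tz":0,"rx":0,"ry":0,"rz":-1.5,"claw":0.01},  #
{"tx":0.0184,"ty":0.0351,"tz":0,"rx":0,"ry":0,"rz":-1.4,"claw":0.01},  #
{"tx":0.0176,"ty":0.0356,"tz":0,"rx":0,"ry":0,"rz":-1.4,"claw":0.01},  #
{"tx":0.0167,"ty":0.036,"tz":0,"rx":0,"ry":0,"rz":-1.4,"claw":0.01},  #
{"tx":0.0158,"ty":0.0363,"tz":0,"rx":0,"ry":0,"rz":-1.5,"claw":0.01},  #
{"tx":0.0149,"ty":0.0368,"tz":0,"rx":0,"ry":0,"rz":-1.4,"claw":0.01},  #
{"tx":0.014,"ty":0.0371,"tz":-0.0001,"rx":0,"ry":0,"rz":-1.4,"claw":0.01},  #
-- wp [0.606  0.0367 0.18  ] [-0. -0. -1.] j [-0.04  0.5   1.43 -0.    1.21 -0.2 ]
```

View pics/c30.png

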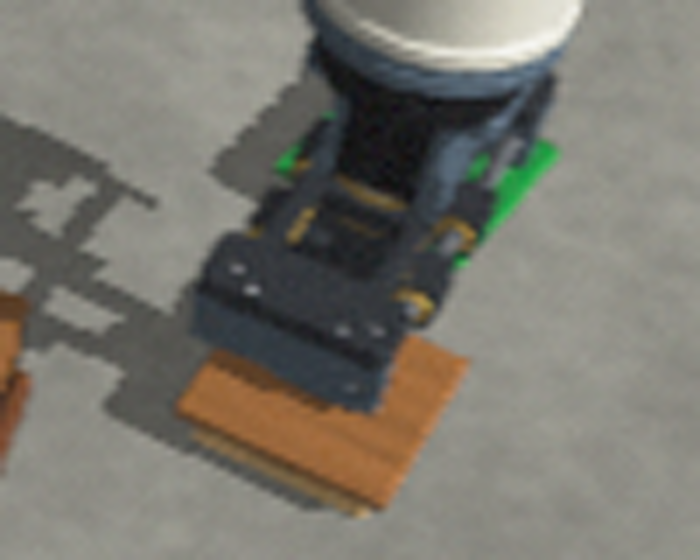

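Emit:
send_rows --plan '[{"tx": 0,"ty": 0,"tz": -0.037,"rx": 0,"ry": 0,"rz": 0,"claw": 0.01},{"tx": 0,"ty": 0,"tz": -0.037,"rx": 0,"ry": 0,"rz": 0,"claw": 0.01},{"tx": 0,"ty": 0,"tz": -0.037,"rx": 0,"ry": 0,"rz": 0,"claw": 0.01},{"tx": 0,"ty": 0,"tz": -0.037,"rx": 0,"ry": 0,"rz": 0,"claw": 0.01},{"tx": 0.02,"ty": 0.034,"tz": 0,"rx": 0,"ry": 0,"rz": -1.4,"claw": 0.01},{"tx": 0.0195,"ty": 0.0345,"tz": 0,"rx": 0,"ry": 0,"rz": -1.5,"claw": 0.01},{"tx": 0.0185,"ty": 0.035,"tz": 0,"rx": 0,"ry": 0,"rz": -1.4,"claw": 0.01},{"tx": 0.0175,"ty": 0.0355,"tz": 0,"rx": 0,"ry": 0,"rz": -1.4,"claw": 0.01},{"tx": 0.0167,"ty": 0.036,"tz": 0,"rx": 0,"ry": 0,"rz": -1.4,"claw": 0.01},{"tx": 0.0158,"ty": 0.0365,"tz": 0,"rx": 0,"ry": 0,"rz": -1.5,"claw": 0.01},{"tx": 0.015,"ty": 0.037,"tz": 0,"rx": 0,"ry": 0,"rz": -1.4,"claw": 0.01},{"tx": 0.014,"ty": 0.037,"tz": 0,"rx": 0,"ry": 0,"rz": -1.4,"claw": 0.01}]'

```text
time: 42.08
eef_pos: [0.6065, 0.0356, 0.1794]
eef_rot: [0.0, 0.997, 0.079, -0.0]
wrist_force: [0.7, 0.7, -1.2]
width: 0.0156
```

Emit:
send_rows --plan '[{"tx": 0,"ty": 0,"tz": 0.02,"rx": 0,"ry": 0,"rz": 0,"claw": 0.01},{"tx": 0,"ty": 0,"tz": 0.02,"rx": 0,"ry": 0,"rz": 0,"claw": 0.01},{"tx": 0,"ty": 0,"tz": 0,"rx": 0,"ry": 0,"rz": 0,"claw": 0.01}]'

```text
time: 42.45
eef_pos: [0.605, 0.0368, 0.1382]
eef_rot: [-0.0, 0.997, 0.079, -0.002]
wrist_force: [0.7, -0.1, -1.2]
width: 0.0155
```

Run:
```python
from plan6 import *
from fit import *
p,R,s=cur();print(p,s['time'],R[:,2].round(4),yawof(R),s['width'],s['wrist_force'],s['ft_torque'])
S=snap('scene','s22'); crop('s22',190,120,350,260,4.3,'c31')
print(fit([S],MODELS['stopper'],[p[0]+.0005,p[1]+.002,np.radians(9.1)],z0=p[2]-.0315,rng=3))
plan6([(.606,.0367,.113,9.1,0)],.01,grasp=False,step=.045)
```

```text
[0.60499945 0.03676776 0.13818485] 42.45 [-0.0036 -0.     -1.    ] 9.051433134856723 0.01550759838955873 [ 0.68567251 -0.08157486 -1.1907295 ] [-0.08984853  0.01978938 -0.01654428]
(array([0.60620889, 0.0403653 , 0.16763983]), 47, np.float64(0.20853028688201136))
{"tx":0.0003,"ty":0.0002,"tz":0.0263,"rx":0,"ry":0.1,"rz":0,"claw":0.01},  #
-- wp [0.606  0.0367 0.113 ] [-0.  0. -1.] j [-0.04  0.58  1.5   0.    1.06 -0.2 ]
```

View pics/c31.png

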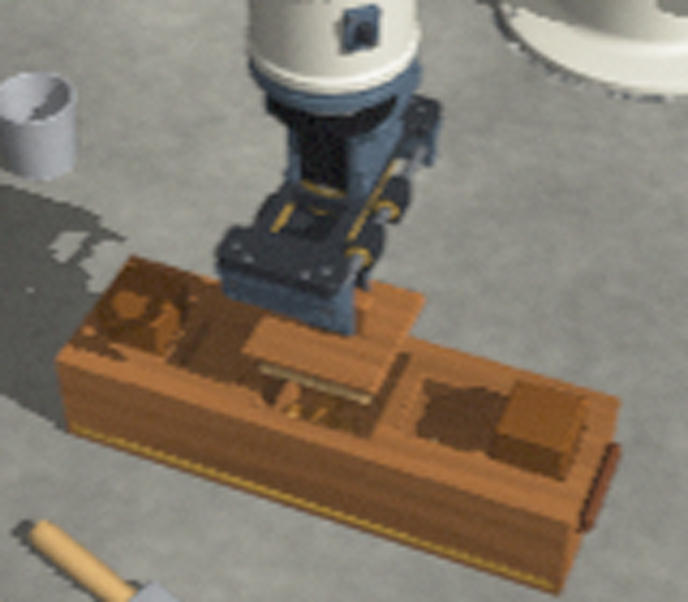

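Emit:
send_rows --plan '[{"tx": 0,"ty": 0,"tz": 0.015,"rx": 0,"ry": 0,"rz": 0,"claw": 0.01},{"tx": 0,"ty": 0,"tz": 0.009,"rx": 0,"ry": 0,"rz": 0,"claw": 0.01},{"tx": 0,"ty": 0,"tz": 0.003,"rx": 0,"ry": 0,"rz": 0,"claw": 0.01},{"tx": 0,"ty": 0,"tz": 0.002,"rx": 0,"ry": 0,"rz": 0,"claw": 0.01},{"tx": 0,"ty": 0,"tz": 0,"rx": 0,"ry": 0,"rz": 0,"claw": 0.01}]'

```text
time: 43.12
eef_pos: [0.6062, 0.0368, 0.1106]
eef_rot: [0.0, 0.997, 0.079, -0.0]
wrist_force: [-0.4, -0.5, -1.0]
width: 0.0159
```

Run:
```python
from plan6 import *
p,R,s=cur();print(p,s['time'],R[:,2].round(4),yawof(R),s['width'],s['wrist_force'],s['ft_torque'])
```

```text
[0.6062206  0.03681814 0.11064837] 43.125 [-3.e-04 -1.e-04 -1.e+00] 9.066204731150094 0.01588157754372167 [-0.44737147 -0.48749301 -0.98666728] [-0.08586982  0.03623411  0.01000463]
```

Emit:
send_rows --plan '[{"tx": 0,"ty": 0,"tz": 0.002,"rx": 0,"ry": 0,"rz": 0,"claw": 0.01},{"tx": 0,"ty": 0,"tz": 0.002,"rx": 0,"ry": 0,"rz": 0,"claw": 0.01},{"tx": 0,"ty": 0,"tz": 0,"rx": 0,"ry": 0,"rz": 0,"claw": 0.01}]'

```text
time: 43.5
eef_pos: [0.606, 0.0368, 0.1064]
eef_rot: [0.0, 0.997, 0.079, -0.0]
wrist_force: [0.0, 0.1, -1.0]
width: 0.0158
```

Run:
```python
from plan6 import *
p,R,s=cur();print(p,s['time'],R[:,2].round(4),yawof(R),s['width'],s['wrist_force'],s['ft_torque'])
```

```text
[0.60601504 0.03682235 0.10636055] 43.5 [-8.e-04 -1.e-04 -1.e+00] 9.062028246669023 0.015759834482211393 [ 0.02323057  0.08310204 -1.01283491] [-0.09747928  0.06873862  0.01209337]
```

Entered freely by 3 mm with no contact force.

Emit:
send_rows --plan '[{"tx": 0,"ty": 0,"tz": 0.004,"rx": 0,"ry": 0,"rz": 0,"claw": 0.01},{"tx": 0,"ty": 0,"tz": 0.004,"rx": 0,"ry": 0,"rz": 0,"claw": 0.01},{"tx": 0,"ty": 0,"tz": 0.003,"rx": 0,"ry": 0,"rz": 0,"claw": 0.01},{"tx": 0,"ty": 0,"tz": 0.002,"rx": 0,"ry": 0,"rz": 0,"claw": 0.01},{"tx": 0,"ty": 0,"tz": 0,"rx": 0,"ry": 0,"rz": 0,"claw": 0.01}]'

```text
time: 44.12
eef_pos: [0.606, 0.0368, 0.0933]
eef_rot: [0.0, 0.997, 0.079, -0.0]
wrist_force: [-0.7, -1.1, -1.7]
width: 0.0158
```

Run:
```python
from plan6 import *
p,R,s=cur();print(p,s['time'],R[:,2].round(4),yawof(R),s['width'],s['wrist_force'],s['ft_torque'])
```

```text
[0.6060045  0.03681541 0.09334552] 44.125 [-8.e-04 -1.e-04 -1.e+00] 9.063477312126555 0.015784118373536826 [-0.66438919 -1.06299405 -1.70965031] [-0.06305411  0.02241997  0.02330287]
```

Now press the last ~2 mm until force appears.

Emit:
send_rows --plan '[{"tx": 0,"ty": 0,"tz": 0.0015,"rx": 0,"ry": 0,"rz": 0,"claw": 0.01},{"tx": 0,"ty": 0,"tz": 0.001,"rx": 0,"ry": 0,"rz": 0,"claw": 0.01},{"tx": 0,"ty": 0,"tz": 0,"rx": 0,"ry": 0,"rz": 0,"claw": 0.01}]'

```text
time: 44.5
eef_pos: [0.6062, 0.0368, 0.0915]
eef_rot: [0.0, 0.997, 0.079, -0.0]
wrist_force: [-2.9, 0.6, 6.6]
width: 0.0157
```

Run:
```python
from plan6 import *
p,R,s=cur();print(p,s['time'],R[:,2].round(4),yawof(R),s['width'],s['wrist_force'],s['ft_torque'])
```

```text
[0.60616987 0.03679141 0.09154648] 44.5 [-1.e-04 -2.e-04 -1.e+00] 9.064530009054037 0.015703604700740552 [-2.88277463  0.62554612  6.61991714] [-0.12750803  0.49867076  0.02134518]
```

Emit:
send_rows --plan '[{"tx": 0,"ty": 0,"tz": 0.0005,"rx": 0,"ry": 0,"rz": 0,"claw": 0.01},{"tx": 0,"ty": 0,"tz": 0,"rx": 0,"ry": 0,"rz": 0,"claw": 0.01},{"tx": 0,"ty": 0,"tz": 0,"rx": 0,"ry": 0,"rz": 0,"claw": 0.05},{"tx": 0,"ty": 0,"tz": 0,"rx": 0,"ry": 0,"rz": 0,"claw": 0.05},{"tx": 0,"ty": 0,"tz": 0,"rx": 0,"ry": 0,"rz": 0,"claw": 0.05},{"tx": 0,"ty": 0,"tz": -0.03,"rx": 0,"ry": 0,"rz": 0,"claw": 0.05},{"tx": 0,"ty": 0,"tz": -0.05,"rx": 0,"ry": 0,"rz": 0,"claw": 0.05},{"tx": 0,"ty": 0,"tz": -0.05,"rx": 0,"ry": 0,"rz": 0,"claw": 0.05},{"tx": -0.05,"ty": 0,"tz": 0,"rx": 0,"ry": 0,"rz": 0,"claw": 0.05},{"tx": -0.05,"ty": 0,"tz": 0,"rx": 0,"ry": 0,"rz": 0,"claw": 0.05},{"tx": -0.05,"ty": -0.02,"tz": 0,"rx": 0,"ry": 0,"rz": 0,"claw": 0.05},{"tx": 0,"ty": -0.05,"tz": 0,"rx": 0,"ry": 0,"rz": 0,"claw": 0.05}]'

```text
time: 46.0
eef_pos: [0.444, 0.0814, 0.2206]
eef_rot: [0.0, 0.997, 0.077, -0.001]
wrist_force: [1.8, -0.1, 1.1]
width: 0.0503
```

Emit:
send_rows --plan '[{"tx": 0,"ty": -0.05,"tz": 0,"rx": 0,"ry": 0,"rz": 0,"claw": 0.05},{"tx": 0,"ty": -0.05,"tz": 0,"rx": 0,"ry": 0,"rz": 0,"claw": 0.05},{"tx": 0,"ty": -0.05,"tz": 0,"rx": 0,"ry": 0,"rz": 0,"claw": 0.05},{"tx": 0,"ty": -0.05,"tz": 0,"rx": 0,"ry": 0,"rz": 0,"claw": 0.05},{"tx": 0,"ty": 0,"tz": 0,"rx": 0,"ry": 0,"rz": 0,"claw": 0.05}]'

```text
time: 46.62
eef_pos: [0.4148, 0.2826, 0.2205]
eef_rot: [-0.0, 0.997, 0.081, -0.0]
wrist_force: [-0.6, -0.4, 0.3]
width: 0.0502
```

Run:
```python
from plan6 import *
from fit import *
p,R,s=cur();print(p,s['time'],s['wrist_force'])
S=snap('scene','s23'); T=snap('top','t23')
crop('s23',170,110,370,260,4,'c32'); crop('t23',130,110,330,230,4,'c33')
print(fit([S],MODELS['stopper'],[.6065,.039,np.radians(9.1)],z0=.060,rng=3))
print(fit([S],MODELS['block'],[.5842,.179,np.radians(9.1)],z0=.058,rng=3))
print(fit([S],MODELS['block'],[.6292,-.1015,np.radians(9.1)],z0=.058,rng=3))
```

```text
[0.41481146 0.28255381 0.22045607] 46.625 [-0.62045218 -0.44612434  0.29951348]
(array([0.60431412, 0.04008452, 0.15994267]), 47, np.float64(0.23758091441915155))
(array([0.58132901, 0.18097542, 0.42167841]), 44, np.float64(0.6542121894367102))
(array([ 0.62651894, -0.10355351,  0.09615996]), 54, np.float64(0.9394426943784356))
```

View pics/c32.png

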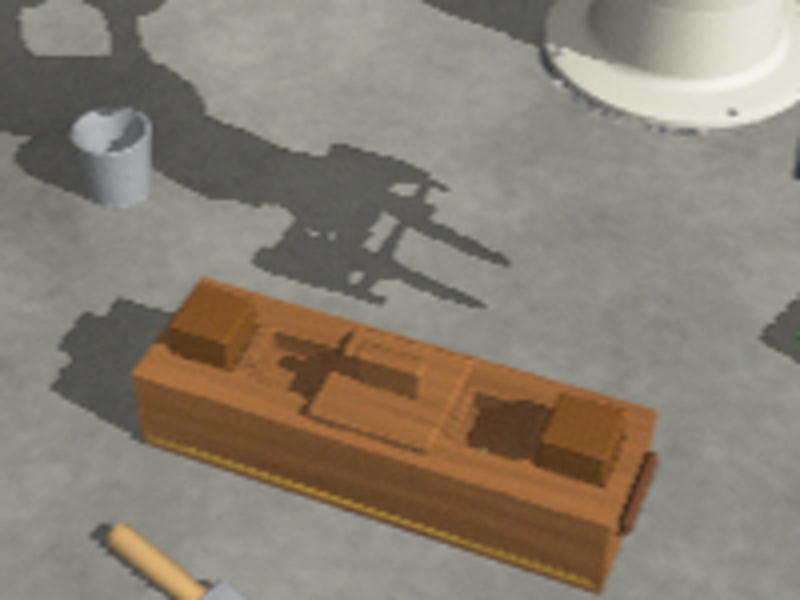

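View pics/t23.png

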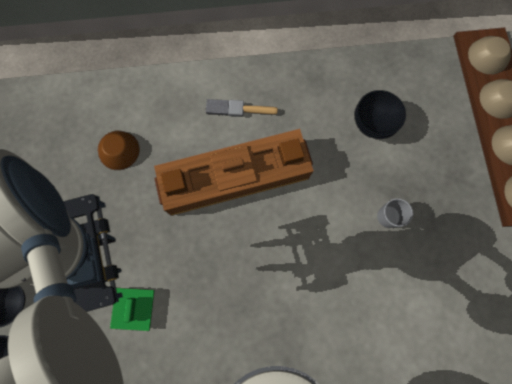

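View pics/s23.png

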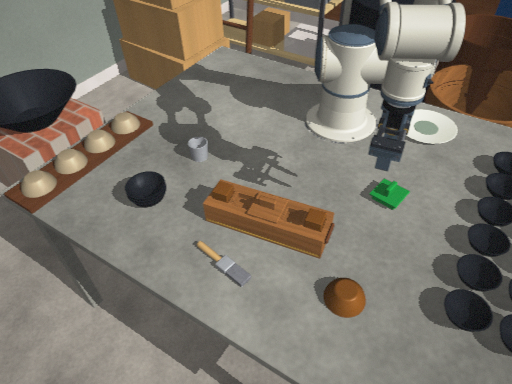

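Run:
```python
from fit import *
out=[]
for f,off in (('s23',(.0008,.0028)),('t23',(0,.0016))):
    im,K,V=load(f); s=6
    x0,y0=(200,175) if f=='s23' else (150,125)
    x1,y1=x0+140 if f=='s23' else x0+165, y0+80 if f=='s23' else y0+90
    b=cv2.resize(im[y0:y1,x0:x1],None,fx=s,fy=s,interpolation=cv2.INTER_CUBIC)[:, :800]
    for (cx,cy,ed,z0) in ((.5837,.1769,sq(.047,.048)+sq(.048,.0205),.058),(.6285,-.1036,sq(.047,.048)+sq(.048,.0205),.058),(.6061,.0368,sq(.092,.026)+sq(.016,.056,b=.052),.060)):
        a=np.radians(9.1);W=lambda q:np.array([cx+off[0]+np.cos(a)*q[0]-np.sin(a)*q[1],cy+off[1]+np.sin(a)*q[0]+np.cos(a)*q[1],q[2]+z0])
        for p,q in ed:
            u=[tuple(int(v) for v in (proj(K,V,W(r))-[x0,y0]+.5)*s) for r in(p,q)]; cv2.line(b,*u,(255,255,0),1)
    cv2.imwrite('pics/ov_'+f+'.png',b)
```

```text
(no output)
```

View pics/ov_s23.png

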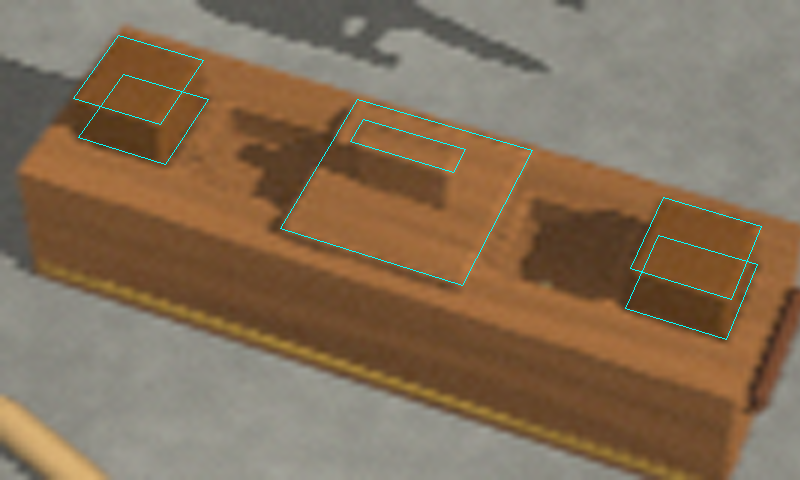

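View pics/ov_t23.png

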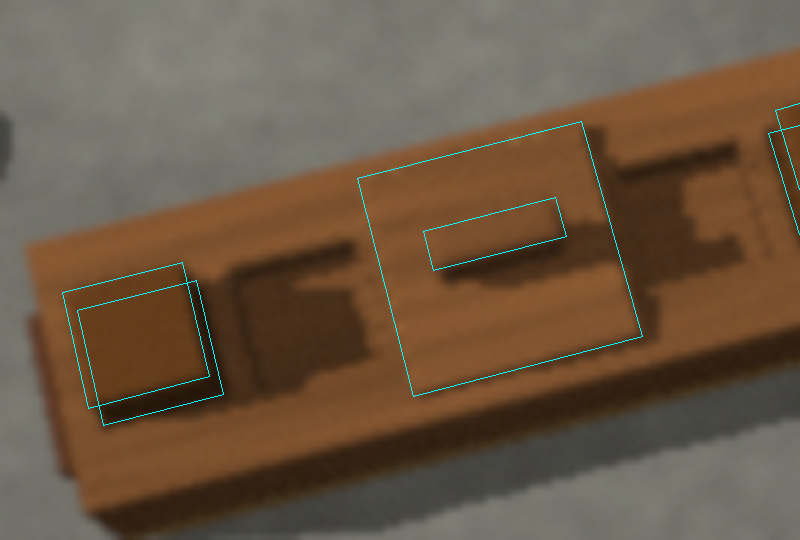

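Run:
```python
from workcell import *
print(sign_off())
```

```text
the job is handed in; nothing more can be done
None
```

The gift caddy is made up and handed in at about 47 s on the robot's clock. No verdict comes back, so what follows rests on my own checks.

- **Blocks:** Two blocks were on the bench. One is in pocket 4, after I shifted it about 2 mm on touching the pocket edge, and one is in pocket 1. Both were released within about 0.3 mm of home by arm height.
- **Lumps:** I tipped the tumbler about 140° over the well and shook it. Pictures then showed lumps in the well, with none on the caddy or bench. I could make out about five, but I never counted how many were in the tumbler, so this rests on its looking empty.
- **Tumbler:** It stands upright and empty on the bench, within a few millimetres of where it was.
- **Stopper:** I used the brown stopper, not the green look-alike. It went in without rubbing and came to rest 0.0915 m up, the height expected for home, with about 7 N when pressed.

**Last checks:** Drawing the expected home positions over the final pictures matched the stopper and pocket 4 block in both views, and the pocket 1 block in the scene view. In the top view the pocket 1 block was mostly outside my crop. The bowls, dome and brush look unmoved.

**Checks that disagreed:** My automatic edge fits on the seated blocks were unreliable, because brown on brown gives poor contrast. I relied on arm height, contact force and the overlay instead. The two cameras also differed by 1–2 mm, and from the arm by about 2 mm, and I corrected for this by touch.

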